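# Gang brass bars in the saw jig against the flip stop

## Task

Get the saw jig ready to cut the brass bars on the counter to one length: flip the stop flag down onto the bed, lay all the square bars side by side along the fence, and push them up so that the row is tight and square against the fence and every bar's end is flush against the flag. Then swing the hold-down strap right down onto the bars, and flip the stop flag back up clear so that the offcuts will not jam, leaving the row as you set it. Do not knock the other things on the counter about.

Things in the scene. Friction and masses are not known exactly. Their poses are not given: they have to be found in the camera images.
- jig: aluminium saw jig fixed to the counter; origin under the bed; x away from the robot to the fence, y along the fence to the stop flag, z up. Bed 10 mm thick, x -105..95, y -110..95 mm. Fence at its far side, x 55..95 mm, all along y, top at z 32 mm. The flag's and the strap's hinge axes both run along y through x 85, z 40 mm, on brackets on the fence. A thin dark saw line crosses at y 15 mm
- corner (a point): corner on the bed's top between the fence face (its x = 0 plane) and the working face of the lowered flag (its y = 0 plane); axes as the jig's; at x 55, y 65, z 10 mm of the jig. A seated bar lies along y, its centre at y -60, z 8 and x -8 mm (first bar, at the fence), -24, -40, -56 (second, third, fourth)
- stop_flag (a joint): stop flag, a plain steel blade hinged on the fence: 0 = down across the bed, grows as it is lifted, 1.57 = upright, 1.9 = limit, leaning back; starts raised. Stiff hinge (0.2 N m), stays where it is left. Lowered it reaches 110 mm in front of the fence face; 12 mm thick (jig y 65..77), edges at jig z 12 and 48 mm
- stop_tip (a point): grip point of the stop flag, midway in its 12 mm thickness, 17 mm from its free end; 123 mm from the hinge axis and, with the flag down, 5 mm below it (jig z 35 mm). Pinched across its thickness (along jig y) the flag turns between the fingers as it is swung
- hold_down (a joint): hold-down strap, dark steel with a rubber pad below, hinged on the fence: 0 = pad on the bars' tops (limit -0.04 without bars), grows as it is lifted, 2.0 = leaning back; starts raised. Stiff hinge (0.2 N m), stays where left. 16 mm wide (jig y -25..-9), 8 thick; lowered it lies at jig z 36..44 and reaches 110 mm before the fence face; pad 4..70 mm before the face, 10 mm deep
- hold_tip (a point): grip point of the hold-down strap, in the middle of its section, 15 mm from its free end, 125 mm from the hinge axis and level with it when down; pinched across its 16 mm width (along jig y) the strap turns between the fingers
- bar1: solid square brass bar, 120 x 16 x 16 mm, about 0.26 kg, lying loose on the counter; origin at its centre, x along its length. Bars are alike; two to four are there in a run (None if absent)
- bar2: solid square brass bar, 120 x 16 x 16 mm, about 0.26 kg, lying loose on the counter; origin at its centre, x along its length. Bars are alike; two to four are there in a run (None if absent)
- bar3: solid square brass bar, 120 x 16 x 16 mm, about 0.26 kg, lying loose on the counter; origin at its centre, x along its length. Bars are alike; two to four are there in a run (None if absent)
- bar4: solid square brass bar, 120 x 16 x 16 mm, about 0.26 kg, lying loose on the counter; origin at its centre, x along its length. Bars are alike; two to four are there in a run (None if absent)
- ferrule: bystander, not part of the job: brass ferrule, 18 mm across, 14 mm high, origin under its centre
- ring_gauge: bystander, not part of the job: steel cork ring gauge, 44 mm across, 12 mm high, origin under its centre
- caliper: bystander, not part of the job: caliper lying along y, 200 x 60 x 13 mm, origin under its beam's middle
- back_saw: bystander, not part of the job: small back saw lying on its side along x, 330 x 60 x 28 mm, origin underneath
- grease_jar: bystander, not part of the job: cork grease jar, 42 mm across, 32 mm high, origin under its centre
- cork_block: bystander, not part of the job: cork block 60 x 40 x 26 mm, origin under its centre
- flat_file: bystander, not part of the job: flat file with a wooden handle lying along x, 270 x 20 x 22 mm, origin underneath
Mind the look-alikes: they are no part of the job. Leave any pink or purple look-alike of the bar2 alone.

How it is judged:
On the way, in this order (a step that is already met when the one before it is completed fails the run):
1. the stop flag is flipped down (value of joint stop_flag below 0.06 rad), for 0.2 s.
2. with the flag down, all bars lie in a tight row along the fence, ends flush against the flag (y of bar1 in the frame of corner between -0.063 and -0.058 m and z of bar1 in the frame of corner between 0.005 and 0.011 m and angle between the x axis of each of bar1, bar2, bar3, bar4 and the y axis of jig, either way round below 0.035 rad and (x of bar1 in the frame of corner between -0.011 and -0.006 m or (x of bar1 in the frame of corner between -0.028 and -0.022 m and (x of bar2 in the frame of corner between -0.011 and -0.006 m or x of bar3 in the frame of corner between -0.011 and -0.006 m or x of bar4 in the frame of corner between -0.011 and -0.006 m)) or (x of bar1 in the frame of corner between -0.044 and -0.038 m and (x of bar2 in the frame of corner between -0.028 and -0.022 m or x of bar3 in the frame of corner between -0.028 and -0.022 m or x of bar4 in the frame of corner between -0.028 and -0.022 m)) or (x of bar1 in the frame of corner between -0.06 and -0.054 m and (x of bar2 in the frame of corner between -0.044 and -0.038 m or x of bar3 in the frame of corner between -0.044 and -0.038 m or x of bar4 in the frame of corner between -0.044 and -0.038 m))) and y of bar2 in the frame of corner between -0.063 and -0.058 m and z of bar2 in the frame of corner between 0.005 and 0.011 m and (x of bar2 in the frame of corner between -0.011 and -0.006 m or (x of bar2 in the frame of corner between -0.028 and -0.022 m and (x of bar1 in the frame of corner between -0.011 and -0.006 m or x of bar3 in the frame of corner between -0.011 and -0.006 m or x of bar4 in the frame of corner between -0.011 and -0.006 m)) or (x of bar2 in the frame of corner between -0.044 and -0.038 m and (x of bar1 in the frame of corner between -0.028 and -0.022 m or x of bar3 in the frame of corner between -0.028 and -0.022 m or x of bar4 in the frame of corner between -0.028 and -0.022 m)) or (x of bar2 in the frame of corner between -0.06 and -0.054 m and (x of bar1 in the frame of corner between -0.044 and -0.038 m or x of bar3 in the frame of corner between -0.044 and -0.038 m or x of bar4 in the frame of corner between -0.044 and -0.038 m))) and y of bar3 in the frame of corner between -0.063 and -0.058 m and z of bar3 in the frame of corner between 0.005 and 0.011 m and (x of bar3 in the frame of corner between -0.011 and -0.006 m or (x of bar3 in the frame of corner between -0.028 and -0.022 m and (x of bar1 in the frame of corner between -0.011 and -0.006 m or x of bar2 in the frame of corner between -0.011 and -0.006 m or x of bar4 in the frame of corner between -0.011 and -0.006 m)) or (x of bar3 in the frame of corner between -0.044 and -0.038 m and (x of bar1 in the frame of corner between -0.028 and -0.022 m or x of bar2 in the frame of corner between -0.028 and -0.022 m or x of bar4 in the frame of corner between -0.028 and -0.022 m)) or (x of bar3 in the frame of corner between -0.06 and -0.054 m and (x of bar1 in the frame of corner between -0.044 and -0.038 m or x of bar2 in the frame of corner between -0.044 and -0.038 m or x of bar4 in the frame of corner between -0.044 and -0.038 m))) and y of bar4 in the frame of corner between -0.063 and -0.058 m and z of bar4 in the frame of corner between 0.005 and 0.011 m and (x of bar4 in the frame of corner between -0.011 and -0.006 m or (x of bar4 in the frame of corner between -0.028 and -0.022 m and (x of bar1 in the frame of corner between -0.011 and -0.006 m or x of bar2 in the frame of corner between -0.011 and -0.006 m or x of bar3 in the frame of corner between -0.011 and -0.006 m)) or (x of bar4 in the frame of corner between -0.044 and -0.038 m and (x of bar1 in the frame of corner between -0.028 and -0.022 m or x of bar2 in the frame of corner between -0.028 and -0.022 m or x of bar3 in the frame of corner between -0.028 and -0.022 m)) or (x of bar4 in the frame of corner between -0.06 and -0.054 m and (x of bar1 in the frame of corner between -0.044 and -0.038 m or x of bar2 in the frame of corner between -0.044 and -0.038 m or x of bar3 in the frame of corner between -0.044 and -0.038 m))) and value of joint stop_flag below 0.06 rad), for 0.2 s.
3. the hold-down strap is swung down onto the bars (value of joint hold_down below 0.05 rad), for 0.2 s.
At the end, for the whole second after the job is handed in: every bar flat on the bed, end within 3 mm of the flag plane, parallel to the fence within 2 degrees, the first within 3 mm of the fence, each next within 4 mm of its place in a row without gaps; strap down on the bars (below 0.05 rad); flag raised beyond 1.3 rad; bars at rest (y of bar1 in the frame of corner between -0.063 and -0.058 m and z of bar1 in the frame of corner between 0.005 and 0.011 m and angle between the x axis of each of bar1, bar2, bar3, bar4 and the y axis of jig, either way round below 0.035 rad and (x of bar1 in the frame of corner between -0.011 and -0.006 m or (x of bar1 in the frame of corner between -0.028 and -0.022 m and (x of bar2 in the frame of corner between -0.011 and -0.006 m or x of bar3 in the frame of corner between -0.011 and -0.006 m or x of bar4 in the frame of corner between -0.011 and -0.006 m)) or (x of bar1 in the frame of corner between -0.044 and -0.038 m and (x of bar2 in the frame of corner between -0.028 and -0.022 m or x of bar3 in the frame of corner between -0.028 and -0.022 m or x of bar4 in the frame of corner between -0.028 and -0.022 m)) or (x of bar1 in the frame of corner between -0.06 and -0.054 m and (x of bar2 in the frame of corner between -0.044 and -0.038 m or x of bar3 in the frame of corner between -0.044 and -0.038 m or x of bar4 in the frame of corner between -0.044 and -0.038 m))) and y of bar2 in the frame of corner between -0.063 and -0.058 m and z of bar2 in the frame of corner between 0.005 and 0.011 m and (x of bar2 in the frame of corner between -0.011 and -0.006 m or (x of bar2 in the frame of corner between -0.028 and -0.022 m and (x of bar1 in the frame of corner between -0.011 and -0.006 m or x of bar3 in the frame of corner between -0.011 and -0.006 m or x of bar4 in the frame of corner between -0.011 and -0.006 m)) or (x of bar2 in the frame of corner between -0.044 and -0.038 m and (x of bar1 in the frame of corner between -0.028 and -0.022 m or x of bar3 in the frame of corner between -0.028 and -0.022 m or x of bar4 in the frame of corner between -0.028 and -0.022 m)) or (x of bar2 in the frame of corner between -0.06 and -0.054 m and (x of bar1 in the frame of corner between -0.044 and -0.038 m or x of bar3 in the frame of corner between -0.044 and -0.038 m or x of bar4 in the frame of corner between -0.044 and -0.038 m))) and y of bar3 in the frame of corner between -0.063 and -0.058 m and z of bar3 in the frame of corner between 0.005 and 0.011 m and (x of bar3 in the frame of corner between -0.011 and -0.006 m or (x of bar3 in the frame of corner between -0.028 and -0.022 m and (x of bar1 in the frame of corner between -0.011 and -0.006 m or x of bar2 in the frame of corner between -0.011 and -0.006 m or x of bar4 in the frame of corner between -0.011 and -0.006 m)) or (x of bar3 in the frame of corner between -0.044 and -0.038 m and (x of bar1 in the frame of corner between -0.028 and -0.022 m or x of bar2 in the frame of corner between -0.028 and -0.022 m or x of bar4 in the frame of corner between -0.028 and -0.022 m)) or (x of bar3 in the frame of corner between -0.06 and -0.054 m and (x of bar1 in the frame of corner between -0.044 and -0.038 m or x of bar2 in the frame of corner between -0.044 and -0.038 m or x of bar4 in the frame of corner between -0.044 and -0.038 m))) and y of bar4 in the frame of corner between -0.063 and -0.058 m and z of bar4 in the frame of corner between 0.005 and 0.011 m and (x of bar4 in the frame of corner between -0.011 and -0.006 m or (x of bar4 in the frame of corner between -0.028 and -0.022 m and (x of bar1 in the frame of corner between -0.011 and -0.006 m or x of bar2 in the frame of corner between -0.011 and -0.006 m or x of bar3 in the frame of corner between -0.011 and -0.006 m)) or (x of bar4 in the frame of corner between -0.044 and -0.038 m and (x of bar1 in the frame of corner between -0.028 and -0.022 m or x of bar2 in the frame of corner between -0.028 and -0.022 m or x of bar3 in the frame of corner between -0.028 and -0.022 m)) or (x of bar4 in the frame of corner between -0.06 and -0.054 m and (x of bar1 in the frame of corner between -0.044 and -0.038 m or x of bar2 in the frame of corner between -0.044 and -0.038 m or x of bar3 in the frame of corner between -0.044 and -0.038 m))) and linear speed of each of bar1, bar2, bar3, bar4 below 0.02 m/s and value of joint hold_down below 0.05 rad and value of joint stop_flag above 1.3 rad); the robot touches nothing.
It fails at once if a bystander is knocked more than 6 cm from its place (distance of any of ferrule, ring_gauge, caliper, back_saw, grease_jar, cork_block, flat_file from where it was at the start of the episode above 0.06 m).
Of bar1, bar2, bar3, bar4 only 2 to 4 are there at a start; the rules pass over those that are not, and their reading is None.
At some moment in a run one of bar1, bar2, bar3, bar4 may be knocked a few centimetres aside while the robot is not near it.
Once in a run the grip may slacken for a moment while it holds something.
It also fails if it takes over 210 s, if anything falls off the work surface, if the arm or the gripper's body presses on something with over 40 N, if the wrist force passes 120 N, or if a joint passes its speed limit or range.

## Robot

A 7-joint arm with a two-finger parallel gripper is mounted at the origin on the work surface. World frame = base frame: x ahead of the robot, y to its left, z up, the work surface at z = 0. Lengths are in m, angles in rad, forces in N, time in s.
With the tool pointing down it reaches from about 0.425 to 0.875 m from the base axis. Payload 4.7 kg.
Tool frame: the origin (TCP) lies midway between the tips of the shut fingers; the grasp point (between the pads) lies ctrl.grip_depth behind it (ctrl.grip_depth is the distance from the TCP to the grasp point, in m); y points along the fingers, x is the direction in which the jaws open and shut, and the axes are right-handed (so a half turn about y gives the same grasp; the last joint's range is limited). The gripper opens to 85 mm and grips with 20 to 120 N. Pads are 22 mm wide; open, the fingers measure 114 mm over their backs; the gripper's body (76 mm by 85 mm) begins 54 mm behind the grasp point. The pads swing forward as they close: fully open they stand 13 mm farther back than shut.
Start: joints at [1.223, 0.321, -0.07, 1.45, 0.023, 1.371, -0.057], TCP at [0.23, -0.608, 0.231] pointing down, gripper open.
Joint ranges: [-2.86, 2.86], [-0.3, 2.09], [-1.38, 1.24], [0.06, 2.45], [-1.56, 4.7], [0.09, 2.05], [-2.69, 2.69]. Speed limits (rad/s): [2.57, 2.57, 3.14, 3.14, 3.14, 3.14, 3.14].

## Interface

Orientations are given as a unit quaternion [x, y, z, w].
In Python, from workcell import ctrl gives the robot as it stands.
- The arm moves only by the tool arm_command, never from a script. Its argument "motion" is a list of rows, each an object of numbers: "grip": the closure, from 0 (fully open) to 1 (shut); "dx", "dy", "dz": the shift along the tool's x, y, z in m; "rx", "ry", "rz": the turn, a rotation vector about the tool's x, y, z in degrees. In form: [{"grip": .., "dx": .., "dy": .., "dz": .., "rx": .., "ry": .., "rz": ..}, ...]. A call has 1 to 8 rows; each row shifts and turns the pose as measured when the row begins, along the tool's axes as they then stand; what a row does not reach is not made up. A row lasts 1/12 s, in which the tool goes at most 41.7 mm and 7.16 degrees, less where a joint would pass 70% of its speed; a pose out of reach is approached as far as the arm can. A call with a gripper value outside its range is refused whole. The fingers move at their own pace and stop on an object; "newtons" is the grip in N (left out, the last holds). Time passes only in rows, so rows that do not move let the fingers close. It gives the time, the measured TCP pose, the force and the opening at its end, in the units of the state.
- ctrl.get_state(): the state, without advancing time (a new reading comes with each control period).
- ctrl.get_image(name): name is "side" or "top" or "wrist"; returns a dict with "frame" (420x560x3 uint8, red, green, blue), "fx", "fy", "cx", "cy" (pixels), "dist_coeffs" ([k1, k2, p1, p2, k3] as OpenCV has them; the pictures are not rectified), "R" (3x3) and "t" (3): a world point X has camera coordinates R X + t. Camera axes: x right, y down, z forward; pixel columns grow to the right and rows downward; lengths in m; the calibration is good to about 2 mm. A picture is of the moment at which its call begins. There is no depth.
- ctrl.job_done(): hands the job in, once; it reports no verdict.
The state is a dict: "time": time; "joints": joint angles; "qvel": joint speeds; "joint_efforts": joint torques, N m; "tool_pos": TCP position; "tcp_rot": TCP orientation; "force": force on the tool from outside, world axes, zero at the start; "ft_torque": the same for the moment, N m; "opening": opening from 0.0 (shut) to 1.0 (fully open).
Only numpy, scipy, OpenCV 4.12 (cv2) and the standard library are available. Lean on these libraries where they do the work, as an engineer would, in place of code of your own. Each camera call takes 0.05 s, during which the arm holds its last target.

## Working session

There is one attempt and no reset: what is moved stays moved. The work goes in short steps, Python scripts to look and compute and a tool call to move; the robot and the scene stay as the last step left them, time stands still between calls to the robot, and variables do not carry over. Pictures are saved under pics/ and viewed, and the job is handed in when it is done.

Besides the shell and the picture viewer there is one more tool, called after "Call:" by a JSON object that holds its "name" and its "arguments", one argument or row to a line. arm_command: Moves the arm, as the interface text tells. Its arguments: {"type":"object","properties":{"motion":{"type":"array"},"newtons":{"type":"number"}},"required":["motion"]}

```bash
ls; mkdir -p pics; python3 - <<'E'
from workcell import ctrl
import cv2
print(ctrl.get_state(), ctrl.grip_depth)
for n in ["side","top","wrist"]:
    d=ctrl.get_image(n); cv2.imwrite(f"pics/{n}0.png",d["frame"][:,:,::-1])
    print(n,{k:v for k,v in d.items() if k!="frame"})
E
```

```text
pics
{'time': 0.0, 'joints': array([ 1.22309787,  0.32183472, -0.07007988,  1.45170909,  0.02261249,
        1.37081376, -0.05689421]), 'qvel': array([ 0.000667  , -0.00017274, -0.00022323, -0.00158484,  0.00149324,
        0.0011786 ,  0.00055525]), 'joint_efforts': array([ 6.28615289e-04, -4.93577814e+01, -3.82015016e-01, -3.14329469e+01,
        1.29506376e-02,  1.11852569e-02, -1.12458164e-05]), 'tool_pos': array([ 0.22982003, -0.60741694,  0.23019876]), 'tcp_rot': array([-0.58144163,  0.40247117, -0.40127618,  0.58216837]), 'force': array([ 0.50459166,  0.23094167, -0.46739504]), 'ft_torque': array([ 0.00016987, -0.00960857, -0.00819068]), 'opening': 1.0049048398723939} 0.0187
side {'fx': 485.42149581107185, 'fy': 485.42149581107185, 'cx': 278.6406107604226, 'cy': 211.11765601327585, 'dist_coeffs': array([-0.14924352,  0.        ,  0.        ,  0.        ,  0.        ]), 'R': array([[-0.81312533, -0.58208777,  0.00101169],
       [-0.29024206,  0.40393479, -0.86752304],
       [ 0.5045659 , -0.7056986 , -0.49739596]]), 't': array([0.42781569, 0.22624025, 1.0286324 ])}
top {'fx': 547.0055338347706, 'fy': 547.0055338347706, 'cx': 281.8745583633256, 'cy': 216.3870389055231, 'dist_coeffs': array([-0.09862266,  0.        ,  0.        ,  0.        ,  0.        ]), 'R': array([[ 1.33330517e-03, -9.99913907e-01, -1.30537785e-02],
       [-9.97505225e-01, -4.08528299e-04, -7.05914949e-02],
       [ 7.05800846e-02,  1.31153323e-02, -9.97419891e-01]]), 't': array([-0.05597479,  0.5328487 ,  1.33314573])}
wrist {'fx': 312.30999238529455, 'fy': 312.30999238529455, 'cx': 283.5494434220885, 'cy': 215.07425493330777, 'dist_coeffs': array([0.00981195, 0.        , 0.        , 0.        , 0.        ]), 'R': array([[ 0.35305021, -0.93560311, -0.00154067],
       [-0.89878078, -0.33961181,  0.27723082],
       [-0.25990124, -0.09649167, -0.96080211]]), 't': array([-0.64905372, -0.03617083,  0.37853679])}
```

View pics/top0.png

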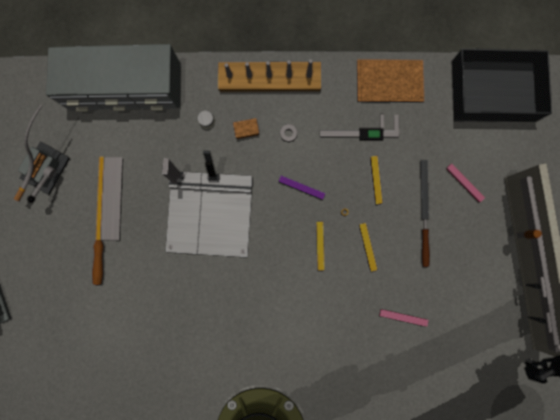

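View pics/side0.png

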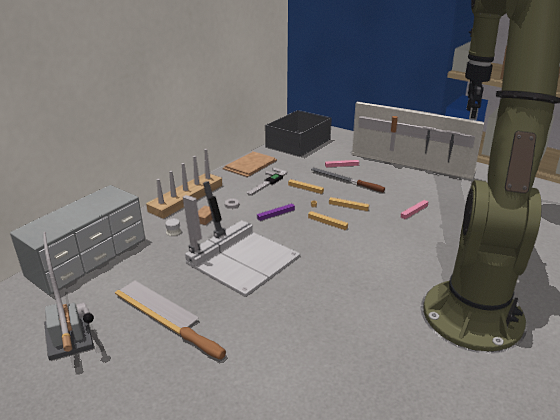

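View pics/wrist0.png

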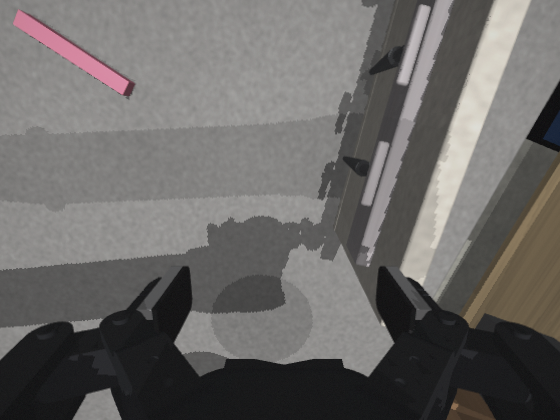

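The top view shows three yellow brass bars at (320,246), (368,247) and (376,179). The look-alikes to leave alone are purple (301,188) and pink (465,183) and (404,318). The jig bed is around (210,215), with the flag raised at (170,170) and the strap at (210,165).

```bash
cat > h.py <<'E'
from workcell import ctrl
import numpy as np, cv2
from scipy.spatial.transform import Rotation as Rn
def K(d): return np.array([[d["fx"],0,d["cx"]],[0,d["fy"],d["cy"]],[0,0,1]])
def ray(d,px):
    u=cv2.undistortPoints(np.asarray(px,float).reshape(-1,1,2),K(d),d["dist_coeffs"]).reshape(-1,2)
    dirs=np.c_[u,np.ones(len(u))]@d["R"]
    return -d["R"].T@d["t"],dirs
def onplane(d,px,z):
    o,v=ray(d,px); return o+v*((z-o[2])/v[:,2])[:,None]
def proj(d,X):
    p,_=cv2.projectPoints(np.asarray(X,float).reshape(-1,1,3),cv2.Rodrigues(d["R"])[0],d["t"],K(d),d["dist_coeffs"]); return p.reshape(-1,2)
def tri(d1,p1,d2,p2):
    o1,v1=ray(d1,[p1]);o2,v2=ray(d2,[p2]);a=v1[0];b=v2[0]
    s=np.linalg.lstsq(np.c_[a,-b],o2-o1,rcond=None)[0]
    P=o1+a*s[0];Q=o2+b*s[1]; return (P+Q)/2,np.linalg.norm(P-Q)
def save(d,n,crop=None,k=1):
    f=d["frame"][:,:,::-1]
    if crop: f=f[crop[1]:crop[3],crop[0]:crop[2]]
    if k!=1: f=cv2.resize(f,None,fx=k,fy=k,interpolation=cv2.INTER_CUBIC)
    cv2.imwrite(f"pics/{n}.png",f)
def bars(d,z=0.016,amin=80):
    hsv=cv2.cvtColor(d["frame"],cv2.COLOR_RGB2HSV)
    m=cv2.inRange(hsv,(20,150,90),(32,255,255))
    out=[]
    for c in cv2.findContours(m,cv2.RETR_EXTERNAL,cv2.CHAIN_APPROX_NONE)[0]:
        if cv2.contourArea(c)<amin: continue
        P=onplane(d,c.reshape(-1,2),z)[:,:2]
        (cx,cy),(w,h),a=cv2.minAreaRect((P*1000).astype(np.float32))
        if w<h: w,h=h,w;a+=90
        out.append((c.reshape(-1,2).mean(0).round(),round(cx,1),round(cy,1),round(w,1),round(h,1),round((a+90)%180-90,1)))
    return out
def pose():
    s=ctrl.get_state(); R=Rn.from_quat(s["tcp_rot"]).as_matrix()
    return s,R
def to_tool(X):
    "displacement in tool axes from TCP to world pt X"
    s,R=pose(); return R.T@(np.asarray(X)-s["tool_pos"])
E
python3 - <<'E'
from h import *
d=ctrl.get_image("top")
for b in bars(d): print(b)
save(d,"jigt",(150,140,270,270),5); 
s=ctrl.get_image("side"); save(s,"jigs",(170,165,310,300),5)
print(pose()[1].round(3))
E
```

```text
(array([368., 247.]), 457.7, -267.4, 117.6, 15.7, 13.6)
(array([320., 246.]), 461.3, -149.5, 115.8, 14.8, 0.0)
(array([ 99., 198.]), 580.0, 404.9, 207.9, 7.9, -0.6)
(array([376., 180.]), 625.3, -290.0, 118.7, 15.4, 5.3)
[[ 0.354 -0.     0.935]
 [-0.935  0.001  0.354]
 [-0.001 -1.    -0.   ]]
```

View pics/jigt.png

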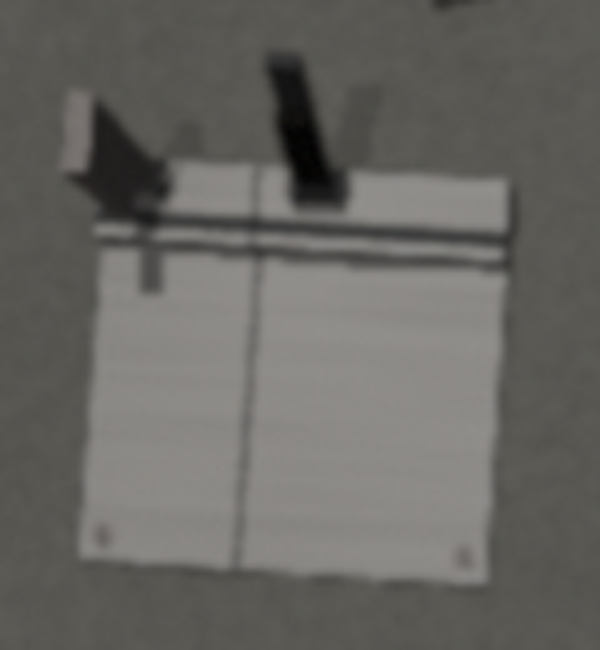

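View pics/jigs.png

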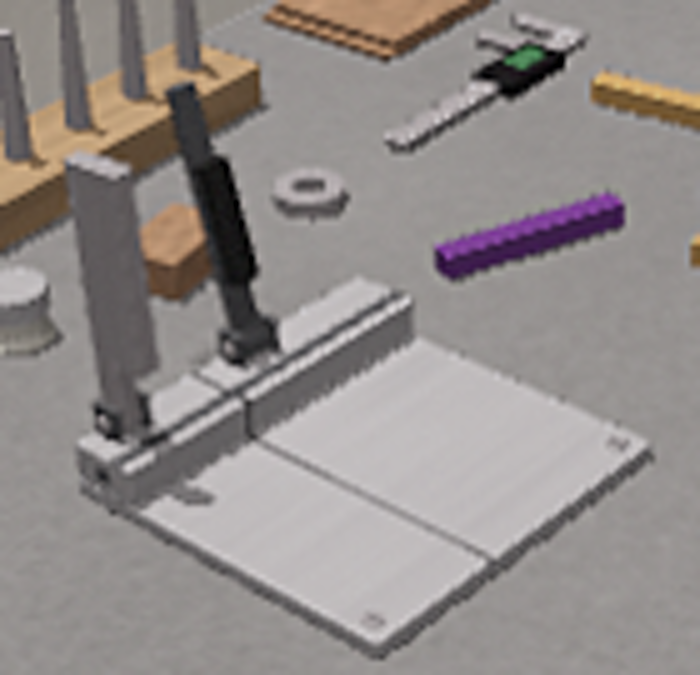

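```bash
python3 - <<'E'
from h import *
from scipy.optimize import least_squares
t=ctrl.get_image("top"); s=ctrl.get_image("side")
T=lambda x,y:[150+(x+.5)/5-.5,140+(y+.5)/5-.5]
S=lambda x,y:[170+(x+.5)/5-.5,165+(y+.5)/5-.5]
J=np.array([[-105,95,10],[-105,-110,10],[95,-110,32],[-105,15,10],[95,15,32],[55,-110,10]])/1000
pt=[T(80,555),T(488,580),T(510,178),T(237,570),T(257,165)]
W=[onplane(t,[p],z)[0] for p,z in zip(pt,[.01,.01,.032,.01,.032])]
for w in W: print(w.round(4))
Js=np.array([[-105,95,10],[-105,-110,10],[-105,15,10],[55,-110,32]])/1000
ps=[S(375,645),S(650,450),S(492,560),S(410,298)]
for p,j in zip(ps,Js): print('s',onplane(s,[p],j[2])[0].round(4))
def f(q):
    c,sn=np.cos(q[2]),np.sin(q[2]);R=np.array([[c,-sn,0],[sn,c,0],[0,0,1]]);o=np.array([q[0],q[1],0])
    return np.r_[(proj(t,J[:5]@R.T+o)-pt).ravel(),(proj(s,Js@R.T+o)-ps).ravel()]
r=least_squares(f,[.55,.1,-.05]); print(r.x, np.degrees(r.x[2]),r.fun.round(2))
E
```

```text
[0.4478 0.2346 0.01  ]
[0.436  0.0304 0.01  ]
[0.6336 0.019  0.032 ]
[0.4406 0.1555 0.01  ]
[0.6404 0.1444 0.032 ]
s [0.448 0.24  0.01 ]
s [0.4322 0.0412 0.01  ]
s [0.4427 0.1594 0.01  ]
s [0.5975 0.0245 0.032 ]
[ 0.54667992  0.1359958  -0.06155449] -3.5268122826112576 [-1.07  0.03 -0.91  0.37 -0.54 -0.45 -0.74 -0.87 -0.29 -0.82  0.86 -0.6
  0.9  -1.98  0.47 -0.44  1.19  0.03]
```

```bash
cat >> h.py <<'E'
JO=np.array([.5467,.1355,0.]);JA=np.radians(-3.5)
def jR(): c,s=np.cos(JA),np.sin(JA);return np.array([[c,-s,0],[s,c,0],[0,0,1]])
def j2w(p): return JO+jR()@(np.asarray(p,float)/1000)
def w2j(p): return (jR().T@(np.asarray(p)-JO))*1000
def go(X,yaw=None,fwd=None):
    "print tool-axis displacement to world X and ry to reach yaw (deg) of tool z"
    s,R=pose(); y0=np.degrees(np.arctan2(R[1,2],R[0,2]))
    D=np.asarray(X)-s["tool_pos"]; 
    print("t %.2f tcp"%s["time"],s["tool_pos"].round(4),"jig",w2j(s["tool_pos"]).round(1),"yaw %.2f"%y0,"open %.3f"%s["opening"],"F",s["force"].round(1), "tilt",np.degrees(np.arccos(-R[2,1])).round(2))
    print(" dxyz now",(R.T@D).round(4))
    if yaw is not None:
        e=(yaw-y0+180)%360-180
        a=np.radians(yaw);Rg=np.array([[np.sin(a),0,np.cos(a)],[-np.cos(a),0,np.sin(a)],[0,-1,0]])
        print(" ry %.2f"%-e," dxyz after turn",(Rg.T@D).round(4))
        print(" level rotvec deg", np.degrees(Rn.from_matrix(R.T@Rg).as_rotvec()).round(2))
E
python3 - <<'E'
from h import *
t=ctrl.get_image("top"); s=ctrl.get_image("side"); w=ctrl.get_image("wrist")
T=lambda x,y:[150+(x+.5)/5-.5,140+(y+.5)/5-.5]
S=lambda x,y:[170+(x+.5)/5-.5,165+(y+.5)/5-.5]
P,e=tri(t,T(78,132),s,S(98,165)); print("flag end",w2j(P),e)
P,e=tri(t,T(283,60),s,S(182,87)); print("strap end",w2j(P),e)
st,R=pose(); C=-w["R"].T@w["t"]; print("cam in tool",R.T@(C-st["tool_pos"]),"\n",(w["R"]@R).round(3))
go(j2w([85,71,250]),-3.5)
E
```

```text
flag end [ 83.63319675  71.40747827 178.06452311] 0.0034376604706309595
strap end [121.55679991 -16.77764248 172.54751241] 0.002460188802539664
cam in tool [-6.28493739e-05 -1.42387051e-01  6.95813637e-02] 
 [[ 1.    -0.    -0.001]
 [-0.001 -0.277 -0.961]
 [-0.     0.961 -0.277]]
t 0.50 tcp [ 0.23   -0.6079  0.2313] jig [-270.7 -761.4  231.3] yaw 20.73 open 1.000 F [-0.8 -0.9  0.1] tilt 0.0
 dxyz now [-0.613  -0.0187  0.666 ]
 ry 24.23  dxyz after turn [-0.8324 -0.0187  0.3557]
 level rotvec deg [ 0.   24.23 -0.  ]
```

Call:
{"name": "arm_command", "arguments": {
  "motion": [
    {"grip":0,"dy":-0.01,"ry":6},
    {"grip":0,"dy":-0.01,"ry":6},
    {"grip":0,"dy":-0.01,"ry":6},
    {"grip":0,"ry":6.2},
    {"grip":0,"dx":-0.034,"dz":0.0145},
    {"grip":0,"dx":-0.034,"dz":0.0145},
    {"grip":0,"dx":-0.034,"dz":0.0145},
    {"grip":0,"dx":-0.034,"dz":0.0145}
  ]
}}

```text
validation failed for argument at $.mo...
```

Call:
{"name": "arm_command", "arguments": {
  "motion": [
    {"grip":0,"dx":-0.034,"dz":0.0145},
    {"grip":0,"dx":-0.034,"dz":0.0145},
    {"grip":0,"dx":-0.034,"dz":0.0145},
    {"grip":0,"dx":-0.034,"dz":0.0145},
    {"grip":0,"dx":-0.034,"dz":0.0145},
    {"grip":0,"dx":-0.034,"dz":0.0145},
    {"grip":0,"dx":-0.034,"dz":0.0145},
    {"grip":0,"dx":-0.034,"dz":0.0145}
  ]
}}

```text
validation failed for argument at $.mo...
```

```bash
python3 - <<'E'
from h import *
go(j2w([80,71,250]),-3.5)
E
```

```text
t 0.50 tcp [ 0.23   -0.6079  0.2313] jig [-270.7 -761.4  231.3] yaw 20.73 open 1.000 F [-0.8 -0.9  0.1] tilt 0.0
 dxyz now [-0.6151 -0.0187  0.6614]
 ry 24.23  dxyz after turn [-0.8324 -0.0187  0.3507]
 level rotvec deg [ 0.   24.23 -0.  ]
```

Call:
{"name": "arm_command", "arguments": {
  "motion": [
    {"grip":0,"dx":0,"dy":-0.01,"dz":0,"rx":0,"ry":6,"rz":0},
    {"grip":0,"dx":0,"dy":-0.01,"dz":0,"rx":0,"ry":6,"rz":0},
    {"grip":0,"dx":0,"dy":-0.01,"dz":0,"rx":0,"ry":6,"rz":0},
    {"grip":0,"dx":0,"dy":0,"dz":0,"rx":0,"ry":6.2,"rz":0},
    {"grip":0,"dx":-0.034,"dy":0,"dz":0.0145,"rx":0,"ry":0,"rz":0},
    {"grip":0,"dx":-0.034,"dy":0,"dz":0.0145,"rx":0,"ry":0,"rz":0},
    {"grip":0,"dx":-0.034,"dy":0,"dz":0.0145,"rx":0,"ry":0,"rz":0},
    {"grip":0,"dx":-0.034,"dy":0,"dz":0.0145,"rx":0,"ry":0,"rz":0}
  ]
}}

```text
time: 1.17
tool_pos: [0.2929, -0.4811, 0.26]
tcp_rot: [-0.476, 0.525, -0.524, 0.473]
force: [0.3, 0.5, 0.2]
opening: 1.002
```

Call:
{"name": "arm_command", "arguments": {
  "motion": [
    {"grip":0,"dx":-0.036,"dy":0,"dz":0.015,"rx":0,"ry":0,"rz":0},
    {"grip":0,"dx":-0.036,"dy":0,"dz":0.015,"rx":0,"ry":0,"rz":0},
    {"grip":0,"dx":-0.036,"dy":0,"dz":0.015,"rx":0,"ry":0,"rz":0},
    {"grip":0,"dx":-0.036,"dy":0,"dz":0.015,"rx":0,"ry":0,"rz":0},
    {"grip":0,"dx":-0.036,"dy":0,"dz":0.015,"rx":0,"ry":0,"rz":0},
    {"grip":0,"dx":-0.036,"dy":0,"dz":0.015,"rx":0,"ry":0,"rz":0},
    {"grip":0,"dx":-0.036,"dy":0,"dz":0.015,"rx":0,"ry":0,"rz":0},
    {"grip":0,"dx":-0.036,"dy":0,"dz":0.015,"rx":0,"ry":0,"rz":0}
  ]
}}

```text
time: 1.83
tool_pos: [0.4456, -0.1935, 0.2604]
tcp_rot: [0.476, -0.523, 0.527, -0.471]
force: [0.6, -1.1, 0.2]
opening: 0.999
```

```bash
python3 - <<'E'
from h import *
go(j2w([60,71,260]),-3.5)
E
```

```text
t 1.83 tcp [ 0.4456 -0.1935  0.2604] jig [ -80.8 -334.6  260.4] yaw -5.97 open 0.999 F [ 0.6 -1.1  0.2] tilt 0.51
 dxyz now [-0.4113 -0.0033  0.1232]
 ry -2.47  dxyz after turn [-4.056e-01  4.000e-04  1.408e-01]
 level rotvec deg [ 0.02 -2.47  0.51]
```

Call:
{"name": "arm_command", "arguments": {
  "motion": [
    {"grip":0,"dx":-0.037,"dy":0,"dz":0.0128,"rx":0,"ry":-2.4,"rz":0.5},
    {"grip":0,"dx":-0.037,"dy":0,"dz":0.0128,"rx":0,"ry":0,"rz":0},
    {"grip":0,"dx":-0.037,"dy":0,"dz":0.0128,"rx":0,"ry":0,"rz":0},
    {"grip":0,"dx":-0.037,"dy":0,"dz":0.0128,"rx":0,"ry":0,"rz":0},
    {"grip":0,"dx":-0.037,"dy":0,"dz":0.0128,"rx":0,"ry":0,"rz":0},
    {"grip":0,"dx":-0.037,"dy":0,"dz":0.0128,"rx":0,"ry":0,"rz":0},
    {"grip":0,"dx":-0.037,"dy":0,"dz":0.0128,"rx":0,"ry":0,"rz":0},
    {"grip":0,"dx":-0.037,"dy":0,"dz":0.0128,"rx":0,"ry":0,"rz":0}
  ]
}}

```text
time: 2.5
tool_pos: [0.5718, 0.1096, 0.2636]
tcp_rot: [0.483, -0.512, 0.519, -0.485]
force: [0.6, 0.1, -0.1]
opening: 0.997
```

```bash
python3 - <<'E'
from h import *
go(j2w([70,71,240]),-3.5)
w=ctrl.get_image("wrist"); save(w,"w1")
E
```

```text
t 2.50 tcp [0.5718 0.1096 0.2636] jig [ 26.6 -24.3 263.6] yaw -3.60 open 0.997 F [ 0.6  0.1 -0.1] tilt 0.56
 dxyz now [-0.0954  0.0237  0.043 ]
 ry -0.10  dxyz after turn [-0.0953  0.0236  0.0434]
 level rotvec deg [-0.51 -0.1   0.22]
```

View pics/w1.png

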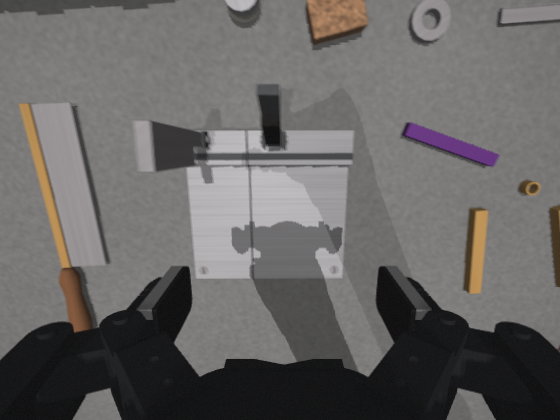

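The wrist view shows the jig from above: bed front corners at (196,278) and (343,277), fence back right at (354,130), flag end at (145,146) and strap at (270,100).

```bash
python3 - <<'E'
from h import *
from scipy.optimize import least_squares
w=ctrl.get_image("wrist"); save(w,"w2",(120,70,370,300),3)
J=np.array([[-105,95,10],[-105,-110,10],[95,-110,32],[95,15,32],[-105,15,10],[55,-110,32]])/1000
p=np.array([(196,278),(343,277),(354,130),(247,130),(255,278),(353,163)],float)
def f(q):
    c,sn=np.cos(q[2]),np.sin(q[2]);R=np.array([[c,-sn,0],[sn,c,0],[0,0,1]]);o=np.array([q[0],q[1],0])
    return (proj(w,J@R.T+o)-p).ravel()
r=least_squares(f,[.55,.1,-.05]); print(r.x, np.degrees(r.x[2]),r.fun.round(2))
E
```

```text
[ 0.54596552  0.14978695 -0.04646552] -2.662278214107942 [ 0.54  0.41  0.53  0.78  0.75 -1.2  -0.56 -0.42 -1.17  0.13 -0.11  0.77]
```

View pics/w2.png

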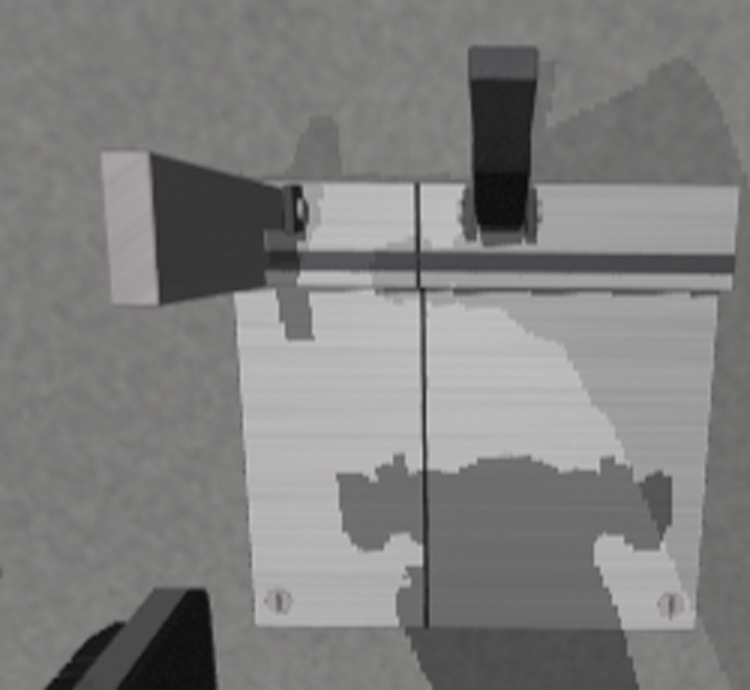

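Call:
{"name": "arm_command", "arguments": {
  "motion": [
    {"grip":0,"dx":0,"dy":0,"dz":0,"rx":0,"ry":0,"rz":0},
    {"grip":0,"dx":0,"dy":0,"dz":0,"rx":0,"ry":0,"rz":0},
    {"grip":0,"dx":0,"dy":0,"dz":0,"rx":0,"ry":0,"rz":0}
  ]
}}

```text
time: 2.85
tool_pos: [0.571, 0.1176, 0.2627]
tcp_rot: [0.486, -0.511, 0.513, -0.49]
force: [-0.7, 0.4, -0.3]
opening: 0.997
```

```bash
python3 - <<'E'
from h import *
w=ctrl.get_image("wrist"); t=ctrl.get_image("top"); s=ctrl.get_image("side")
print(ctrl.get_state()["qvel"].round(4)); go([0,0,0])
save(w,"w3",(120,70,370,300),3); save(t,"t3",(150,140,270,270),5); save(s,"s3",(170,165,310,300),5)
# cross check with the cam by projecting current jig est
for n,d in (("w",w),("t",t),("s",s)):
    print(n,proj(d,[j2w(p) for p in [[-105,95,10],[-105,-110,10],[95,-110,32],[95,15,32]]]).round(1).tolist())
    print(n,"TCP px",proj(d,[ctrl.get_state()["tool_pos"]]).round(1))
print(bars(t)); print(bars(w))
E
```

```text
[-0.0002 -0.0002 -0.0027 -0.0003  0.002  -0.0001  0.0015]
t 3.00 tcp [0.5711 0.1171 0.2629] jig [ 25.5 -16.9 262.9] yaw -2.81 open 0.999 F [ 0.2 -0.4  0.8] tilt 0.42
 dxyz now [ 0.1455  0.2586 -0.5665]
w [[202.5, 274.9], [349.9, 276.7], [366.0, 127.3], [257.3, 126.0]]
w TCP px [[284.4 269.9]]
t [[164.7, 250.6], [246.5, 255.9], [251.2, 174.7], [200.9, 171.8]]
t TCP px [[195.7 189.2]]
s [[245.6, 292.9], [300.6, 252.5], [241.9, 219.3], [208.6, 238.7]]
s TCP px [[232.8 158.4]]
[(array([368., 247.]), 457.7, -267.4, 117.6, 15.7, 13.6), (array([320., 246.]), 461.3, -149.1, 116.2, 14.4, 1.7), (array([ 99., 198.]), 580.0, 405.0, 207.9, 7.9, -0.7), (array([376., 180.]), 625.1, -289.6, 118.5, 16.1, 5.5)]
[]
```

View pics/w3.png

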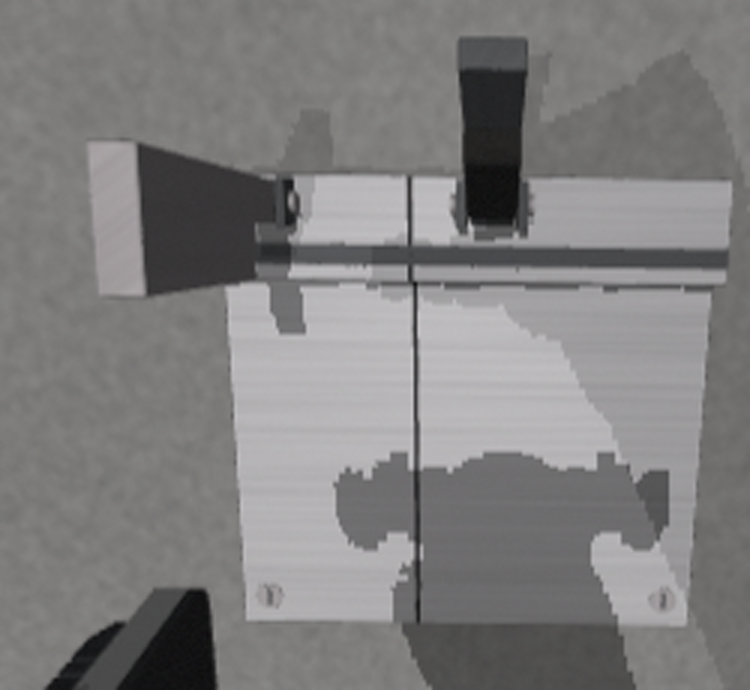

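View pics/t3.png

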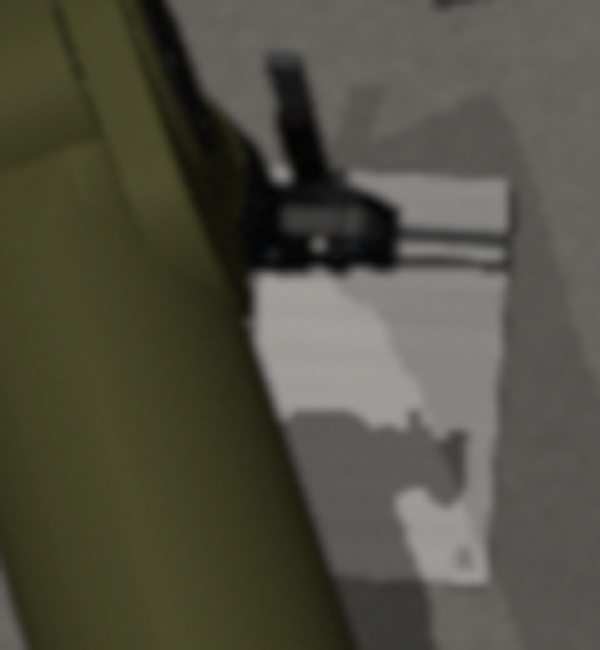

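```bash
python3 - <<'E'
from h import *
from scipy.optimize import least_squares
w=ctrl.get_image("wrist")
J=np.array([[-105,95,10],[-105,-110,10],[95,-110,32],[95,15,32],[-105,15,10],[55,-110,32],[55,15,32]])/1000
c=np.array([(246,621),(686,625),(731,180),(409,175),(418,622),(726,283),(413,280)],float)
p=(c+.5)/3-.5+[120,70]
def f(q):
    c,sn=np.cos(q[2]),np.sin(q[2]);R=np.array([[c,-sn,0],[sn,c,0],[0,0,1]]);o=np.array([q[0],q[1],0])
    return (proj(w,J@R.T+o)-p).ravel()
r=least_squares(f,[.55,.1,-.05]); print(r.x, np.degrees(r.x[2]),r.fun.round(2))
go(j2w([70,71,240]),-3.5)
E
```

```text
[ 0.54468967  0.13664231 -0.06155874] -3.5270561704215115 [-0.12 -0.21  0.39  0.09  1.01 -0.33 -0.14  0.09  0.03  0.06 -0.11  0.31
 -1.04  0.1 ]
t 3.05 tcp [0.5712 0.1172 0.2629] jig [ 25.6 -16.8 262.9] yaw -2.81 open 1.001 F [ 0.3 -1.   0. ] tilt 0.43
 dxyz now [-0.0872  0.0235  0.0453]
 ry 0.69  dxyz after turn [-0.0878  0.0229  0.0444]
 level rotvec deg [-0.41  0.69 -0.14]
```

```bash
sed -i 's/^JO=.*/JO=np.array([.5452,.1365,0.]);JA=np.radians(-3.5)/' h.py; python3 - <<'E'
from h import *
go(j2w([86,71,230]),-3.5)
E
```

```text
t 3.05 tcp [0.5712 0.1172 0.2629] jig [ 27.1 -17.7 262.9] yaw -2.81 open 1.001 F [ 0.3 -1.   0. ] tilt 0.43
 dxyz now [-0.0879  0.0336  0.0597]
 ry 0.69  dxyz after turn [-0.0887  0.0329  0.0589]
 level rotvec deg [-0.41  0.69 -0.14]
```

Call:
{"name": "arm_command", "arguments": {
  "motion": [
    {"grip":0,"dx":-0.03,"dy":0.005,"dz":0.02,"rx":-0.4,"ry":0.7,"rz":-0.1},
    {"grip":0,"dx":-0.03,"dy":0.005,"dz":0.02,"rx":0,"ry":0,"rz":0},
    {"grip":0,"dx":-0.025,"dy":0.005,"dz":0.018,"rx":0,"ry":0,"rz":0},
    {"grip":0,"dx":0,"dy":0,"dz":0,"rx":0,"ry":0,"rz":0},
    {"grip":0,"dx":0,"dy":0,"dz":0,"rx":0,"ry":0,"rz":0}
  ]
}}

```text
time: 3.47
tool_pos: [0.6377, 0.1918, 0.2469]
tcp_rot: [0.482, -0.517, 0.521, -0.479]
force: [0.0, -0.2, 0.6]
opening: 1.001
```

```bash
python3 - <<'E'
from h import *
go(j2w([86,71,146]),-3.5)
w=ctrl.get_image("wrist"); save(w,"w4")
E
```

```text
t 3.47 tcp [0.6377 0.1918 0.2469] jig [ 88.9  60.8 246.9] yaw -4.41 open 1.001 F [ 0.  -0.2  0.6] tilt 0.36
 dxyz now [-0.0108  0.1008 -0.0032]
 ry -0.91  dxyz after turn [-0.0102  0.1009 -0.0029]
 level rotvec deg [-0.05 -0.91  0.36]
```

View pics/w4.png

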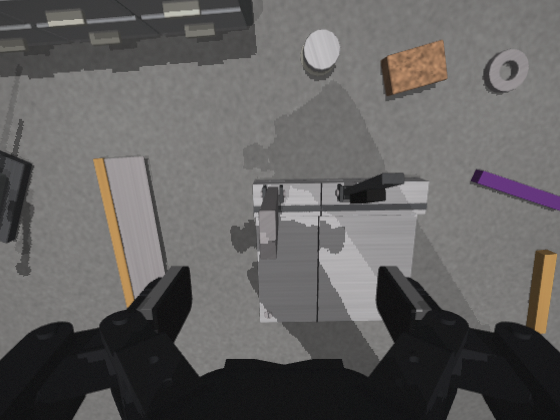

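The flag's end is at (269,240), left of the finger midline (284). That matches the remaining 10 mm.

Call:
{"name": "arm_command", "arguments": {
  "motion": [
    {"grip":0,"dx":-0.01,"dy":0,"dz":-0.003,"rx":0,"ry":-0.9,"rz":0.3},
    {"grip":0,"dx":0,"dy":0,"dz":0,"rx":0,"ry":0,"rz":0},
    {"grip":0,"dx":0,"dy":0.025,"dz":0,"rx":0,"ry":0,"rz":0},
    {"grip":0,"dx":0,"dy":0.025,"dz":0,"rx":0,"ry":0,"rz":0},
    {"grip":0,"dx":0,"dy":0.025,"dz":0,"rx":0,"ry":0,"rz":0},
    {"grip":0,"dx":0,"dy":0.015,"dz":0,"rx":0,"ry":0,"rz":0},
    {"grip":0,"dx":0,"dy":0,"dz":0,"rx":0,"ry":0,"rz":0}
  ]
}}

```text
time: 4.1
tool_pos: [0.6354, 0.1962, 0.1606]
tcp_rot: [0.481, -0.512, 0.52, -0.485]
force: [-0.3, -0.7, -0.7]
opening: 1.001
```

```bash
python3 - <<'E'
from h import *
go(j2w([86,71,146]),-3.5)
w=ctrl.get_image("wrist"); save(w,"w5")
E
```

```text
t 4.10 tcp [0.6354 0.1962 0.1606] jig [ 86.4  65.  160.6] yaw -3.82 open 1.001 F [-0.3 -0.7 -0.7] tilt 0.72
 dxyz now [-0.006   0.0146 -0.0006]
 ry -0.32  dxyz after turn [-0.006   0.0146 -0.0004]
 level rotvec deg [-0.7  -0.32  0.19]
```

View pics/w5.png

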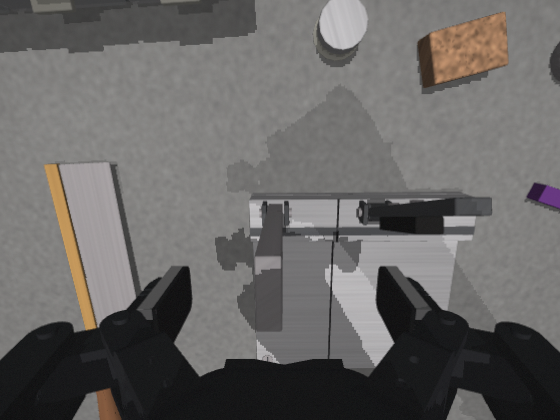

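Call:
{"name": "arm_command", "arguments": {
  "motion": [
    {"grip":0,"dx":-0.006,"dy":0.008,"dz":0,"rx":-0.7,"ry":-0.3,"rz":0.2},
    {"grip":0,"dx":0,"dy":0.008,"dz":0,"rx":0,"ry":0,"rz":0},
    {"grip":0.5,"dx":0,"dy":0,"dz":0,"rx":0,"ry":0,"rz":0},
    {"grip":0.7,"dx":0,"dy":0,"dz":0,"rx":0,"ry":0,"rz":0},
    {"grip":1,"dx":0,"dy":0,"dz":0,"rx":0,"ry":0,"rz":0},
    {"grip":1,"dx":0,"dy":0,"dz":0,"rx":0,"ry":0,"rz":0},
    {"grip":1,"dx":0,"dy":0,"dz":0,"rx":0,"ry":0,"rz":0},
    {"grip":1,"dx":0,"dy":0,"dz":0,"rx":0,"ry":0,"rz":0}
  ],
  "newtons": 30
}}

```text
time: 4.82
tool_pos: [0.6397, 0.2031, 0.1523]
tcp_rot: [0.481, -0.514, 0.517, -0.488]
force: [0.5, 0.3, -0.2]
opening: 0.144
```

```bash
python3 - <<'E'
from h import *
go(j2w([86,71,146]),-3.5)
w=ctrl.get_image("wrist"); save(w,"w6")
E
```

```text
t 4.82 tcp [0.6397 0.2031 0.1523] jig [ 90.3  72.2 152.3] yaw -3.60 open 0.144 F [ 0.5  0.3 -0.2] tilt 0.63
 dxyz now [ 0.0013  0.0063 -0.0043]
 ry -0.10  dxyz after turn [ 0.0012  0.0063 -0.0043]
 level rotvec deg [-0.6  -0.1  -0.21]
```

View pics/w6.png

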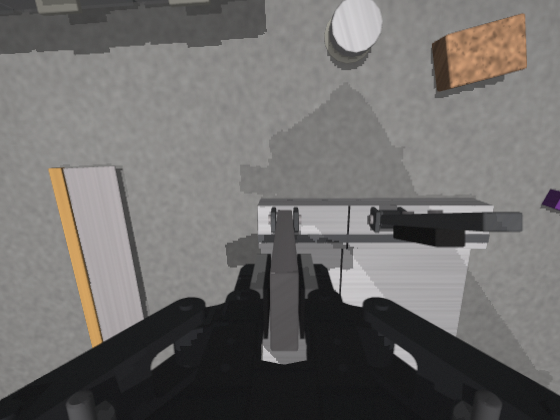

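Call:
{"name": "arm_command", "arguments": {
  "motion": [
    {"grip":1,"dx":0,"dy":0,"dz":-0.016,"rx":0,"ry":0,"rz":0},
    {"grip":1,"dx":0,"dy":0.0024,"dz":-0.0158,"rx":0,"ry":0,"rz":0},
    {"grip":1,"dx":0,"dy":0.0043,"dz":-0.0154,"rx":0,"ry":0,"rz":0},
    {"grip":1,"dx":0,"dy":0,"dz":0,"rx":0,"ry":0,"rz":0}
  ]
}}

```text
time: 5.2
tool_pos: [0.5998, 0.2054, 0.1481]
tcp_rot: [0.475, -0.51, 0.521, -0.493]
force: [-1.1, 1.2, -7.7]
opening: 0.135
```

```bash
cat >> h.py <<'E'
def arc(ylat=71):
    s,R=pose(); p=w2j(s["tool_pos"]-R[:,1]*ctrl.grip_depth); v=p-[85,0,40]
    r=np.hypot(v[0],v[2]); ph=np.degrees(np.arctan2(v[2],-v[0])); print("grasp jig",p.round(1),"r %.1f phi %.1f"%(r,ph),"F",s["force"].round(1),"open %.3f t %.2f"%(s["opening"],s["time"])); return r,ph
E
python3 - <<'E'
from h import *
arc()
E
```

```text
grasp jig [ 49.7  72.  166.8] r 131.6 phi 74.4 F [-1.1  1.2 -7.7] open 0.135 t 5.20
```

Call:
{"name": "arm_command", "arguments": {
  "motion": [
    {"grip":1,"dx":0,"dy":0.0052,"dz":-0.0151,"rx":0,"ry":0,"rz":0},
    {"grip":1,"dx":0,"dy":0.007,"dz":-0.0144,"rx":0,"ry":0,"rz":0},
    {"grip":1,"dx":0,"dy":0.0087,"dz":-0.0134,"rx":0,"ry":0,"rz":0},
    {"grip":1,"dx":0,"dy":0.0103,"dz":-0.0123,"rx":0,"ry":0,"rz":0},
    {"grip":1,"dx":0,"dy":0,"dz":0,"rx":0,"ry":0,"rz":0}
  ]
}}

```text
time: 5.62
tool_pos: [0.5543, 0.2082, 0.1238]
tcp_rot: [0.47, -0.504, 0.527, -0.498]
force: [4.7, 2.9, -12.0]
opening: 0.134
```

```bash
python3 - <<'E'
from h import *
arc(); go([0,0,0],-3.5)
E
```

```text
grasp jig [  3.8  72.  142.5] r 130.8 phi 51.6 F [  4.7   2.9 -12. ] open 0.134 t 5.62
t 5.62 tcp [0.5543 0.2082 0.1238] jig [  4.7  72.1 123.8] yaw -3.62 open 0.134 F [  4.7   2.9 -12. ] tilt 2.89
 dxyz now [ 0.2434  0.0951 -0.5455]
 ry -0.12  dxyz after turn [ 0.2416  0.1238 -0.5405]
 level rotvec deg [-2.87 -0.11 -0.35]
```

Call:
{"name": "arm_command", "arguments": {
  "motion": [
    {"grip":1,"dx":0,"dy":0.0107,"dz":-0.0119,"rx":-1,"ry":0,"rz":0},
    {"grip":1,"dx":0,"dy":0.0121,"dz":-0.0105,"rx":-1,"ry":0,"rz":0},
    {"grip":1,"dx":0,"dy":0.0133,"dz":-0.0089,"rx":-1,"ry":0,"rz":0},
    {"grip":1,"dx":0,"dy":0.0143,"dz":-0.0073,"rx":-1,"ry":0,"rz":0},
    {"grip":1,"dx":0,"dy":0,"dz":0,"rx":0,"ry":0,"rz":0}
  ]
}}

```text
time: 6.03
tool_pos: [0.5187, 0.2103, 0.0784]
tcp_rot: [-0.488, 0.521, -0.51, 0.48]
force: [2.2, 1.0, -6.0]
opening: 0.135
```

```bash
python3 - <<'E'
from h import *
arc(); go([0,0,0],-3.5)
E
```

```text
grasp jig [-30.6  72.   97.1] r 128.9 phi 26.3 F [ 2.2  1.  -6. ] open 0.135 t 6.03
t 6.03 tcp [0.5187 0.2103 0.0784] jig [-31.   72.   78.4] yaw -3.63 open 0.135 F [ 2.2  1.  -6. ] tilt 1.16
 dxyz now [ 0.2428  0.088  -0.5027]
 ry -0.13  dxyz after turn [ 0.2415  0.0784 -0.5049]
 level rotvec deg [ 1.16 -0.13 -0.12]
```

Call:
{"name": "arm_command", "arguments": {
  "motion": [
    {"grip":1,"dx":0,"dy":0.0146,"dz":-0.0065,"rx":-0.5,"ry":0,"rz":0},
    {"grip":1,"dx":0,"dy":0.015,"dz":-0.0047,"rx":-0.5,"ry":0,"rz":0},
    {"grip":1,"dx":0,"dy":0.0157,"dz":-0.0028,"rx":0,"ry":0,"rz":0},
    {"grip":1,"dx":0,"dy":0,"dz":0,"rx":0,"ry":0,"rz":0}
  ]
}}

```text
time: 6.37
tool_pos: [0.5059, 0.2111, 0.0356]
tcp_rot: [-0.492, 0.526, -0.506, 0.475]
force: [-0.5, 0.4, -4.5]
opening: 0.136
```

```bash
python3 - <<'E'
from h import *
arc(); go([0,0,0],-3.5)
s=ctrl.get_image("side"); save(s,"s6",(170,165,310,300),5)
E
```

```text
grasp jig [-43.1  72.   54.3] r 128.9 phi 6.4 F [-0.5  0.4 -4.5] open 0.136 t 6.37
t 6.37 tcp [0.5059 0.2111 0.0356] jig [-43.8  72.   35.6] yaw -3.69 open 0.136 F [-0.5  0.4 -4.5] tilt 2.15
 dxyz now [ 0.2432  0.0539 -0.4895]
 ry -0.19  dxyz after turn [ 0.2416  0.0356 -0.492 ]
 level rotvec deg [ 2.15 -0.19 -0.04]
```

View pics/s6.png

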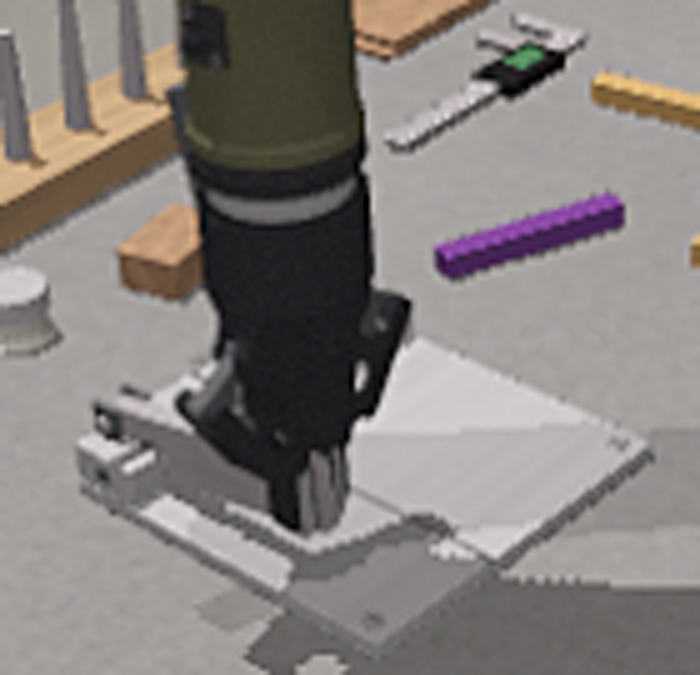

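Call:
{"name": "arm_command", "arguments": {
  "motion": [
    {"grip":1,"dx":0,"dy":0.008,"dz":-0.0005,"rx":1,"ry":0,"rz":0},
    {"grip":1,"dx":0,"dy":0.008,"dz":0,"rx":1,"ry":0,"rz":0},
    {"grip":1,"dx":0,"dy":0.005,"dz":0,"rx":0,"ry":0,"rz":0}
  ]
}}

```text
time: 6.67
tool_pos: [0.5057, 0.2111, 0.018]
tcp_rot: [-0.485, 0.517, -0.515, 0.482]
force: [-5.3, -2.5, 5.1]
opening: 0.135
```

```bash
python3 - <<'E'
from h import *
arc(); go([0,0,0],-3.5)
E
```

```text
grasp jig [-43.9  72.   36.7] r 129.0 phi -1.4 F [-5.3 -2.5  5.1] open 0.135 t 6.67
t 6.67 tcp [0.5057 0.2111 0.018 ] jig [-44.  72.  18.] yaw -3.74 open 0.135 F [-5.3 -2.5  5.1] tilt 0.25
 dxyz now [ 0.2436  0.0204 -0.4907]
 ry -0.24  dxyz after turn [ 0.2416  0.018  -0.4918]
 level rotvec deg [ 0.24 -0.24  0.07]
```

Call:
{"name": "arm_command", "arguments": {
  "motion": [
    {"grip":1,"dx":0,"dy":0.004,"dz":0,"rx":0,"ry":0,"rz":0},
    {"grip":1,"dx":0,"dy":0.004,"dz":0,"rx":0,"ry":0,"rz":0}
  ]
}}

```text
time: 6.83
tool_pos: [0.506, 0.2111, 0.0117]
tcp_rot: [-0.485, 0.517, -0.515, 0.482]
force: [-11.9, -5.8, 36.5]
opening: 0.136
```

```bash
python3 - <<'E'
from h import *
arc(); go([0,0,0],-3.5)
E
```

```text
grasp jig [-43.6  72.1  30.4] r 128.9 phi -4.3 F [-11.9  -5.8  36.5] open 0.136 t 6.83
t 6.83 tcp [0.506  0.2111 0.0117] jig [-43.7  72.   11.7] yaw -3.75 open 0.136 F [-11.9  -5.8  36.5] tilt 0.32
 dxyz now [ 0.2437  0.0147 -0.4911]
 ry -0.25  dxyz after turn [ 0.2416  0.0117 -0.4922]
 level rotvec deg [ 0.29 -0.25  0.13]
```

Call:
{"name": "arm_command", "arguments": {
  "motion": [
    {"grip":1,"dx":0,"dy":-0.002,"dz":0,"rx":0,"ry":0,"rz":0},
    {"grip":0.6,"dx":0,"dy":0,"dz":0,"rx":0,"ry":0,"rz":0},
    {"grip":0.5,"dx":0,"dy":0,"dz":0,"rx":0,"ry":0,"rz":0},
    {"grip":0.5,"dx":0,"dy":0,"dz":0,"rx":0,"ry":0,"rz":0},
    {"grip":0.5,"dx":0,"dy":-0.03,"dz":0,"rx":0,"ry":0,"rz":0},
    {"grip":0.5,"dx":0,"dy":-0.04,"dz":0,"rx":0,"ry":0,"rz":0},
    {"grip":0.5,"dx":0,"dy":-0.04,"dz":0,"rx":0,"ry":0,"rz":0},
    {"grip":0.5,"dx":0,"dy":-0.03,"dz":0,"rx":0,"ry":0,"rz":0}
  ]
}}

```text
time: 7.5
tool_pos: [0.505, 0.2096, 0.1509]
tcp_rot: [-0.488, 0.522, -0.512, 0.477]
force: [0.7, 0.3, -0.2]
opening: 0.504
```

```bash
python3 - <<'E'
from h import *
go(j2w([0,0,150]),-3.5)
s=ctrl.get_image("side"); save(s,"s7",(170,165,310,300),5)
E
```

```text
t 7.50 tcp [0.505  0.2096 0.1509] jig [-44.6  70.5 150.9] yaw -3.99 open 0.504 F [ 0.7  0.3 -0.2] tilt 1.17
 dxyz now [0.0701 0.     0.0452]
 ry -0.49  dxyz after turn [0.0705 0.0009 0.0446]
 level rotvec deg [ 1.17 -0.49  0.07]
```

View pics/s7.png

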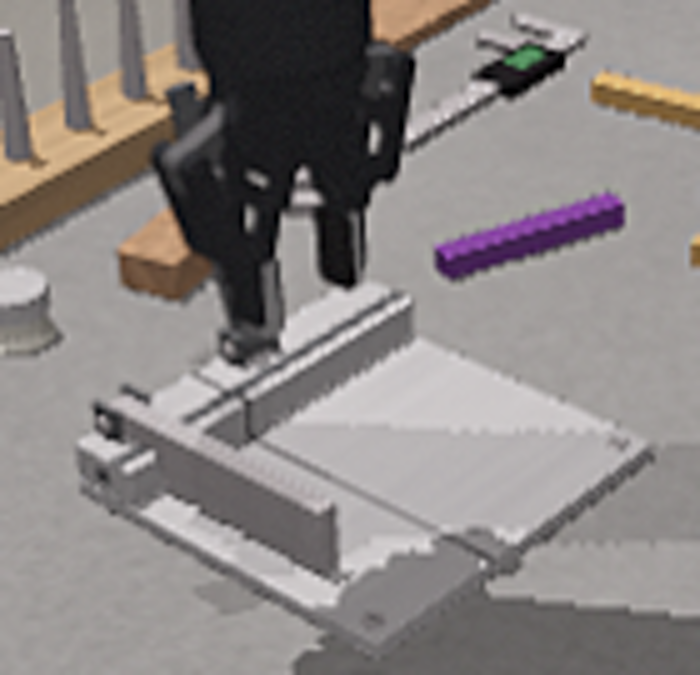

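The side view shows the flag down on the bed, its end at crop (337,505)–(340,578). Next I check its angle and take the nearest bar's pose.

```bash
python3 - <<'E'
from h import *
s=ctrl.get_image("side")
q=proj(s,[j2w(p) for p in [[-55,65,48],[-55,65,12],[-55,77,48],[-55,77,12]]]); print(((q-[170,165]+.5)*5-.5).round(0).tolist())
t=ctrl.get_image("top")
for b in bars(t): print(b)
go([.461,-.1495,.15],1)
E
```

```text
[[342.0, 503.0], [345.0, 565.0], [324.0, 515.0], [328.0, 577.0]]
(array([368., 247.]), 457.7, -267.4, 117.6, 15.7, 13.6)
(array([320., 246.]), 461.3, -149.1, 116.2, 14.4, 1.7)
(array([376., 180.]), 625.1, -289.6, 118.5, 16.3, 5.3)
t 7.65 tcp [0.5066 0.2099 0.1511] jig [-43.1  70.9 151.1] yaw -4.03 open 0.502 F [-0.3  0.  -0.4] tilt 0.92
 dxyz now [ 0.3617  0.0016 -0.0202]
 ry -5.03  dxyz after turn [ 0.3585  0.0011 -0.0518]
 level rotvec deg [ 0.92 -5.03 -0.  ]
```

Call:
{"name": "arm_command", "arguments": {
  "motion": [
    {"grip":0.5,"dx":0.039,"dy":0,"dz":-0.005,"rx":0.9,"ry":-5,"rz":0},
    {"grip":0.5,"dx":0.039,"dy":0,"dz":-0.005,"rx":0,"ry":0,"rz":0},
    {"grip":0.4,"dx":0.039,"dy":0,"dz":-0.005,"rx":0,"ry":0,"rz":0},
    {"grip":0.4,"dx":0.039,"dy":0,"dz":-0.005,"rx":0,"ry":0,"rz":0},
    {"grip":0.4,"dx":0.039,"dy":0,"dz":-0.005,"rx":0,"ry":0,"rz":0},
    {"grip":0.4,"dx":0.039,"dy":0,"dz":-0.005,"rx":0,"ry":0,"rz":0},
    {"grip":0.4,"dx":0.039,"dy":0,"dz":-0.005,"rx":0,"ry":0,"rz":0},
    {"grip":0.4,"dx":0.039,"dy":0,"dz":-0.005,"rx":0,"ry":0,"rz":0}
  ]
}}

```text
time: 8.32
tool_pos: [0.4648, -0.1022, 0.1389]
tcp_rot: [-0.51, 0.495, -0.484, 0.51]
force: [1.0, 0.0, 0.7]
opening: 0.598
```

```bash
python3 - <<'E'
from h import *
go([.461,-.1495,.15],1)
E
```

```text
t 8.32 tcp [ 0.4648 -0.1022  0.1389] jig [ -65.7 -243.2  138.9] yaw 2.35 open 0.598 F [1.  0.  0.7] tilt 0.85
 dxyz now [ 0.047  -0.0116 -0.0058]
 ry 1.35  dxyz after turn [ 0.0472 -0.0111 -0.0046]
 level rotvec deg [ 0.56  1.35 -0.64]
```

Call:
{"name": "arm_command", "arguments": {
  "motion": [
    {"grip":0.4,"dx":0.03,"dy":-0.006,"dz":-0.003,"rx":0.5,"ry":1,"rz":-0.6},
    {"grip":0.4,"dx":0.01,"dy":-0.006,"dz":0,"rx":0,"ry":0,"rz":0},
    {"grip":0.4,"dx":0,"dy":0,"dz":0,"rx":0,"ry":0,"rz":0},
    {"grip":0.4,"dx":0,"dy":0,"dz":0,"rx":0,"ry":0,"rz":0}
  ]
}}

```text
time: 8.65
tool_pos: [0.457, -0.1542, 0.1447]
tcp_rot: [0.503, -0.502, 0.496, -0.499]
force: [-1.0, 0.1, -0.1]
opening: 0.604
```

```bash
python3 - <<'E'
from h import *
w=ctrl.get_image("wrist"); save(w,"w7"); print(bars(w))
go([.461,-.1495,.03],1)
E
```

```text
[]
t 8.70 tcp [ 0.4571 -0.1538  0.1447] jig [ -70.2 -295.1  144.7] yaw 0.38 open 0.600 F [ 0.8  0.2 -0. ] tilt 0.6
 dxyz now [-0.004   0.1146  0.0051]
 ry -0.62  dxyz after turn [-0.0042  0.1147  0.004 ]
 level rotvec deg [ 0.59 -0.63 -0.11]
```

View pics/w7.png

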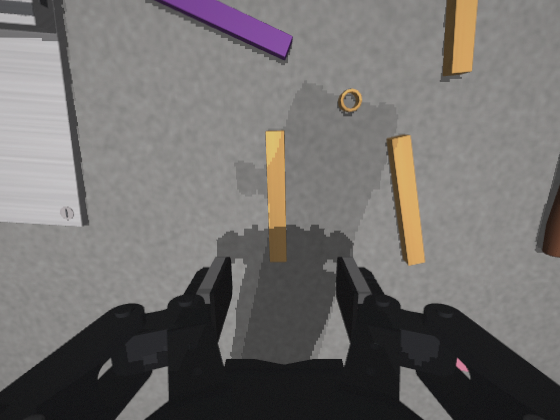

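The wrist view shows the bar lying between the fingers, from (275,131) to (278,261). The ferrule ring at (350,100) and the purple bar are well away.

```bash
sed -i 's/(20,150,90),(32,255,255)/(13,120,45),(32,255,255)/' h.py; python3 - <<'E'
from h import *
w=ctrl.get_image("wrist")
for b in bars(w): print(b)
t=ctrl.get_image("top")
for b in bars(t): print('t',b)
E
```

```text
(array([407., 199.]), 458.4, -263.9, 120.2, 18.9, 13.4)
(array([277., 195.]), 461.3, -147.5, 118.7, 15.3, 1.3)
(array([351., 100.]), 545.0, -207.6, 17.1, 16.7, -85.5)
(array([460.,  36.]), 590.4, -288.3, 51.4, 22.2, 5.7)
t (array([371., 261.]), 424.0, -274.4, 51.3, 19.2, 13.7)
t (array([ 99., 221.]), 523.8, 407.3, 320.3, 23.2, 0.9)
t (array([376., 180.]), 624.6, -290.2, 121.0, 17.7, 5.6)
t (array([ 37., 165.]), 665.5, 574.7, 65.1, 20.0, -27.7)
t (array([246., 128.]), 755.1, 35.3, 58.0, 42.2, -79.7)
t (array([269.,  75.]), 890.6, -22.0, 259.7, 73.7, 89.9)
t (array([390.,  80.]), 879.5, -329.9, 167.5, 107.8, -89.5)
```

Call:
{"name": "arm_command", "arguments": {
  "motion": [
    {"grip":0.4,"dx":-0.0055,"dy":0,"dz":0.004,"rx":0.6,"ry":-0.9,"rz":0},
    {"grip":0.4,"dx":0,"dy":0,"dz":0,"rx":0,"ry":0,"rz":0},
    {"grip":0.4,"dx":0,"dy":0.03,"dz":0,"rx":0,"ry":0,"rz":0},
    {"grip":0.4,"dx":0,"dy":0.03,"dz":0,"rx":0,"ry":0,"rz":0},
    {"grip":0.4,"dx":0,"dy":0.03,"dz":0,"rx":0,"ry":0,"rz":0},
    {"grip":0.4,"dx":0,"dy":0.02,"dz":0,"rx":0,"ry":0,"rz":0},
    {"grip":0.4,"dx":0,"dy":0,"dz":0,"rx":0,"ry":0,"rz":0}
  ]
}}

```text
time: 9.38
tool_pos: [0.4684, -0.1359, 0.0341]
tcp_rot: [-0.508, 0.486, -0.491, 0.514]
force: [-0.8, -0.3, 1.2]
opening: 0.602
```

```bash
python3 - <<'E'
from h import *
go([.4613,-.148,.003],1.3)
E
```

```text
t 9.38 tcp [ 0.4684 -0.1359  0.0341] jig [ -60.  -276.6   34.1] yaw 2.62 open 0.602 F [-0.8 -0.3  1.2] tilt 0.65
 dxyz now [ 0.0117  0.031  -0.008 ]
 ry 1.32  dxyz after turn [ 0.0119  0.0311 -0.0074]
 level rotvec deg [-0.65  1.32 -0.03]
```

Call:
{"name": "arm_command", "arguments": {
  "motion": [
    {"grip":0.4,"dx":0.006,"dy":0,"dz":-0.004,"rx":-0.5,"ry":0.8,"rz":0},
    {"grip":0.4,"dx":0,"dy":0,"dz":0,"rx":0,"ry":0,"rz":0},
    {"grip":0.4,"dx":0,"dy":0,"dz":0,"rx":0,"ry":0,"rz":0}
  ]
}}

```text
time: 9.63
tool_pos: [0.4653, -0.1402, 0.0354]
tcp_rot: [-0.508, 0.491, -0.491, 0.51]
force: [0.1, -0.6, -0.5]
opening: 0.599
```

```bash
python3 - <<'E'
from h import *
go([.4613,-.148,.003],1.3); print(ctrl.get_state()["qvel"].round(3))
E
```

```text
t 9.63 tcp [ 0.4653 -0.1402  0.0354] jig [ -62.8 -281.    35.4] yaw 2.01 open 0.599 F [ 0.1 -0.6 -0.5] tilt 0.15
 dxyz now [ 0.0077  0.0324 -0.0044]
 ry 0.71  dxyz after turn [ 0.0077  0.0324 -0.0042]
 level rotvec deg [-0.12  0.71 -0.08]
[ 0.008 -0.013  0.005 -0.014  0.008  0.019  0.001]
```

Call:
{"name": "arm_command", "arguments": {
  "motion": [
    {"grip":0.4,"dx":0.008,"dy":0.008,"dz":-0.004,"rx":0,"ry":0.7,"rz":0},
    {"grip":0.4,"dx":0,"dy":0.01,"dz":0,"rx":0,"ry":0,"rz":0},
    {"grip":0.4,"dx":0,"dy":0,"dz":0,"rx":0,"ry":0,"rz":0},
    {"grip":0.4,"dx":0,"dy":0,"dz":0,"rx":0,"ry":0,"rz":0}
  ]
}}

```text
time: 9.97
tool_pos: [0.4645, -0.1511, 0.0198]
tcp_rot: [-0.503, 0.492, -0.498, 0.507]
force: [-0.7, 0.1, -0.6]
opening: 0.599
```

```bash
python3 - <<'E'
from h import *
go([.4613,-.148,.003],1.3); print(ctrl.get_state()["qvel"].round(3))
E
```

```text
t 9.97 tcp [ 0.4645 -0.1511  0.0198] jig [ -63.  -292.    19.8] yaw 1.16 open 0.599 F [-0.7  0.1 -0.6] tilt 0.56
 dxyz now [-0.0032  0.0168 -0.0032]
 ry -0.14  dxyz after turn [-0.0032  0.0168 -0.0031]
 level rotvec deg [-0.54 -0.14  0.16]
[ 0.001  0.01  -0.     0.01   0.001 -0.01  -0.005]
```

Close enough laterally (3 mm, and the fingers self-centre). Going down the last 16 mm and closing.

Call:
{"name": "arm_command", "arguments": {
  "motion": [
    {"grip":0.4,"dx":-0.002,"dy":0.008,"dz":-0.002,"rx":-0.5,"ry":0,"rz":0.2},
    {"grip":0.4,"dx":0,"dy":0.006,"dz":0,"rx":0,"ry":0,"rz":0},
    {"grip":0.4,"dx":0,"dy":0,"dz":0,"rx":0,"ry":0,"rz":0}
  ]
}}

```text
time: 10.22
tool_pos: [0.4626, -0.1494, 0.005]
tcp_rot: [-0.505, 0.495, -0.495, 0.505]
force: [-0.2, -0.1, 0.2]
opening: 0.598
```

```bash
python3 - <<'E'
from h import *
go([.4613,-.148,.003],1.3)
E
```

```text
t 10.22 tcp [ 0.4626 -0.1494  0.005 ] jig [ -65.  -290.4    5. ] yaw 1.11 open 0.598 F [-0.2 -0.1  0.2] tilt 0.05
 dxyz now [-0.0014  0.002  -0.0013]
 ry -0.19  dxyz after turn [-0.0014  0.002  -0.0013]
 level rotvec deg [-0.04 -0.19 -0.03]
```

Call:
{"name": "arm_command", "arguments": {
  "motion": [
    {"grip":0.4,"dx":0,"dy":0.0015,"dz":-0.001,"rx":0,"ry":0,"rz":0},
    {"grip":0.7,"dx":0,"dy":0,"dz":0,"rx":0,"ry":0,"rz":0},
    {"grip":1,"dx":0,"dy":0,"dz":0,"rx":0,"ry":0,"rz":0},
    {"grip":1,"dx":0,"dy":0,"dz":0,"rx":0,"ry":0,"rz":0},
    {"grip":1,"dx":0,"dy":0,"dz":0,"rx":0,"ry":0,"rz":0},
    {"grip":1,"dx":0,"dy":0,"dz":0,"rx":0,"ry":0,"rz":0},
    {"grip":1,"dx":0,"dy":-0.03,"dz":0,"rx":0,"ry":0,"rz":0},
    {"grip":1,"dx":0,"dy":-0.03,"dz":0,"rx":0,"ry":0,"rz":0}
  ],
  "newtons": 80
}}

```text
time: 10.88
tool_pos: [0.4556, -0.1466, 0.0578]
tcp_rot: [0.506, -0.5, 0.489, -0.504]
force: [1.3, -1.3, -2.4]
opening: 0.16
```

```bash
python3 - <<'E'
from h import *
go(j2w([20,-2,90]),86.5)
w=ctrl.get_image("wrist"); save(w,"w8")
E
```

```text
t 10.88 tcp [ 0.4556 -0.1466  0.0578] jig [ -72.2 -288.    57.8] yaw 1.21 open 0.160 F [ 1.3 -1.3 -2.4] tilt 0.9
 dxyz now [-0.2778 -0.0314  0.1149]
 ry -85.29  dxyz after turn [ 0.0922 -0.0322  0.286 ]
 level rotvec deg [  0.26 -85.29  -0.95]
```

View pics/w8.png

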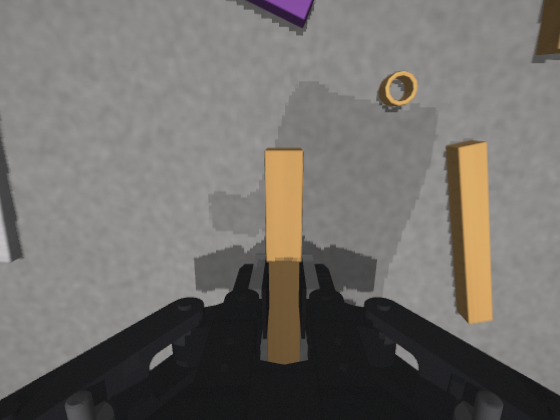

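Call:
{"name": "arm_command", "arguments": {
  "motion": [
    {"grip":1,"dx":0,"dy":-0.01,"dz":0,"rx":0,"ry":-7,"rz":0},
    {"grip":1,"dx":0,"dy":-0.01,"dz":0,"rx":0,"ry":-7,"rz":0},
    {"grip":1,"dx":0,"dy":-0.01,"dz":0,"rx":0,"ry":-7,"rz":0},
    {"grip":1,"dx":0,"dy":-0.01,"dz":0,"rx":0,"ry":-7,"rz":0},
    {"grip":1,"dx":0,"dy":0,"dz":0,"rx":0,"ry":-7,"rz":0},
    {"grip":1,"dx":0,"dy":0,"dz":0,"rx":0,"ry":-7,"rz":0},
    {"grip":1,"dx":0,"dy":0,"dz":0,"rx":0,"ry":-7,"rz":0},
    {"grip":1,"dx":0,"dy":0,"dz":0,"rx":0,"ry":-7,"rz":0}
  ]
}}

```text
time: 11.6
tool_pos: [0.4596, -0.1486, 0.1065]
tcp_rot: [0.681, -0.192, 0.191, -0.68]
force: [-0.7, 0.3, -2.7]
opening: 0.169
```

```bash
python3 - <<'E'
from h import *
go(j2w([20,-2,90]),86.5)
E
```

```text
t 11.60 tcp [ 0.4596 -0.1486  0.1065] jig [ -68.  -289.8  106.5] yaw 58.56 open 0.169 F [-0.7  0.3 -2.7] tilt 0.1
 dxyz now [-0.0571  0.0163  0.2955]
 ry -27.94  dxyz after turn [0.088  0.0165 0.2878]
 level rotvec deg [  0.03 -27.94  -0.1 ]
```

Call:
{"name": "arm_command", "arguments": {
  "motion": [
    {"grip":1,"dx":-0.006,"dy":0,"dz":0.034,"rx":0,"ry":-6.5,"rz":0},
    {"grip":1,"dx":-0.002,"dy":0,"dz":0.034,"rx":0,"ry":-6.5,"rz":0},
    {"grip":1,"dx":0.003,"dy":0,"dz":0.034,"rx":0,"ry":-6.5,"rz":0},
    {"grip":1,"dx":0.008,"dy":0,"dz":0.034,"rx":0,"ry":-6,"rz":0},
    {"grip":1,"dx":0.01,"dy":0,"dz":0.034,"rx":0,"ry":0,"rz":0},
    {"grip":1,"dx":0.01,"dy":0,"dz":0.034,"rx":0,"ry":0,"rz":0},
    {"grip":1,"dx":0.01,"dy":0,"dz":0.034,"rx":0,"ry":0,"rz":0},
    {"grip":1,"dx":0,"dy":0,"dz":0,"rx":0,"ry":0,"rz":0}
  ]
}}

```text
time: 12.27
tool_pos: [0.5524, 0.082, 0.1025]
tcp_rot: [0.707, -0.032, 0.031, -0.706]
force: [-0.7, 1.1, -1.2]
opening: 0.157
```

```bash
python3 - <<'E'
from h import *
go(j2w([20,-2,90]),86.5)
E
```

```text
t 12.27 tcp [0.5524 0.082  0.1025] jig [ 10.6 -54.  102.5] yaw 84.93 open 0.157 F [-0.7  1.1 -1.2] tilt 0.1
 dxyz now [0.008  0.0125 0.0522]
 ry -1.57  dxyz after turn [0.0094 0.0125 0.052 ]
 level rotvec deg [ 0.04 -1.57 -0.09]
```

Call:
{"name": "arm_command", "arguments": {
  "motion": [
    {"grip":1,"dx":0.007,"dy":0,"dz":0.025,"rx":0,"ry":-1.4,"rz":0},
    {"grip":1,"dx":0,"dy":0,"dz":0.018,"rx":0,"ry":0,"rz":0},
    {"grip":1,"dx":0,"dy":0,"dz":0,"rx":0,"ry":0,"rz":0},
    {"grip":1,"dx":0,"dy":0,"dz":0,"rx":0,"ry":0,"rz":0}
  ]
}}

```text
time: 12.6
tool_pos: [0.5621, 0.1282, 0.0999]
tcp_rot: [-0.707, 0.022, -0.019, 0.707]
force: [-0.1, -1.0, -3.1]
opening: 0.161
```

```bash
python3 - <<'E'
from h import *
go(j2w([20,-5,15]),86.5)
w=ctrl.get_image("wrist"); save(w,"w9")
E
```

```text
t 12.60 tcp [0.5621 0.1282 0.0999] jig [17.3 -7.3 99.9] yaw 86.69 open 0.161 F [-0.1 -1.  -3.1] tilt 0.27
 dxyz now [0.0031 0.0849 0.0022]
 ry 0.19  dxyz after turn [0.0027 0.0849 0.0023]
 level rotvec deg [-0.01  0.19 -0.27]
```

View pics/w9.png

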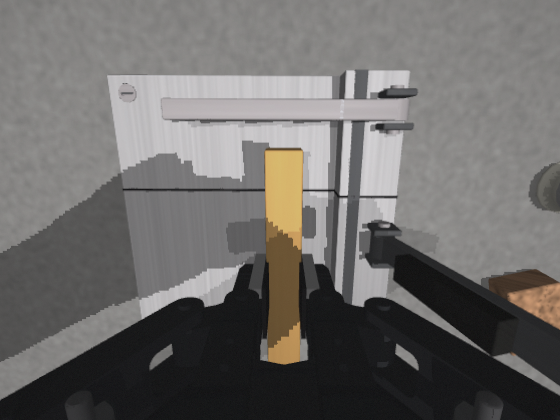

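The bar hangs straight at (284,150–360), parallel to the fence line (340). The flag is ahead of it at row 108. Lowering.

Call:
{"name": "arm_command", "arguments": {
  "motion": [
    {"grip":1,"dx":0.002,"dy":0.025,"dz":0.001,"rx":0,"ry":0,"rz":-0.2},
    {"grip":1,"dx":0,"dy":0.025,"dz":0,"rx":0,"ry":0,"rz":0},
    {"grip":1,"dx":0,"dy":0.015,"dz":0,"rx":0,"ry":0,"rz":0},
    {"grip":1,"dx":0,"dy":0,"dz":0,"rx":0,"ry":0,"rz":0},
    {"grip":1,"dx":0,"dy":0,"dz":0,"rx":0,"ry":0,"rz":0}
  ]
}}

```text
time: 13.07
tool_pos: [0.565, 0.1206, 0.0332]
tcp_rot: [0.708, -0.023, 0.024, -0.705]
force: [-0.2, 0.3, -2.0]
opening: 0.162
```

```bash
python3 - <<'E'
from h import *
go(j2w([20,-5,15]),86.5)
E
```

```text
t 13.07 tcp [0.565  0.1206 0.0332] jig [ 20.7 -14.7  33.2] yaw 86.17 open 0.162 F [-0.2  0.3 -2. ] tilt 0.28
 dxyz now [-0.0008  0.0181  0.0098]
 ry -0.33  dxyz after turn [-0.0007  0.0182  0.0097]
 level rotvec deg [ 0.27 -0.33  0.08]
```

Call:
{"name": "arm_command", "arguments": {
  "motion": [
    {"grip":1,"dx":0,"dy":0.009,"dz":0.006,"rx":0.2,"ry":-0.3,"rz":0},
    {"grip":1,"dx":0,"dy":0.006,"dz":0.003,"rx":0,"ry":0,"rz":0},
    {"grip":1,"dx":0,"dy":0,"dz":0,"rx":0,"ry":0,"rz":0},
    {"grip":1,"dx":0,"dy":0,"dz":0,"rx":0,"ry":0,"rz":0}
  ]
}}

```text
time: 13.4
tool_pos: [0.5676, 0.1276, 0.0194]
tcp_rot: [0.707, -0.021, 0.025, -0.706]
force: [-0.2, -1.0, -2.3]
opening: 0.161
```

```bash
python3 - <<'E'
from h import *
go(j2w([20,-5,15]),86.5)
E
```

```text
t 13.40 tcp [0.5676 0.1276 0.0194] jig [22.9 -7.5 19.4] yaw 86.26 open 0.161 F [-0.2 -1.  -2.3] tilt 0.31
 dxyz now [-0.0029  0.0044  0.0025]
 ry -0.24  dxyz after turn [-0.0029  0.0044  0.0025]
 level rotvec deg [ 0.1  -0.24  0.29]
```

Call:
{"name": "arm_command", "arguments": {
  "motion": [
    {"grip":1,"dx":-0.002,"dy":0.004,"dz":0,"rx":0,"ry":0,"rz":0.3},
    {"grip":1,"dx":0,"dy":0.003,"dz":0,"rx":0,"ry":0,"rz":0},
    {"grip":1,"dx":0,"dy":0,"dz":0,"rx":0,"ry":0,"rz":0}
  ]
}}

```text
time: 13.65
tool_pos: [0.5665, 0.1284, 0.0132]
tcp_rot: [0.707, -0.022, 0.024, -0.706]
force: [-0.1, 0.4, -1.9]
opening: 0.164
```

```bash
python3 - <<'E'
from h import *
go(j2w([20,-5,14]),86.5)
E
```

```text
t 13.65 tcp [0.5665 0.1284 0.0132] jig [21.8 -6.8 13.2] yaw 86.29 open 0.164 F [-0.1  0.4 -1.9] tilt 0.13
 dxyz now [-0.0018 -0.0008  0.0018]
 ry -0.21  dxyz after turn [-0.0018 -0.0008  0.0018]
 level rotvec deg [ 0.07 -0.21  0.11]
```

Call:
{"name": "arm_command", "arguments": {
  "motion": [
    {"grip":1,"dx":0,"dy":0.002,"dz":0,"rx":0,"ry":0,"rz":0},
    {"grip":0.75,"dx":0,"dy":0,"dz":0,"rx":0,"ry":0,"rz":0},
    {"grip":0.72,"dx":0,"dy":0,"dz":0,"rx":0,"ry":0,"rz":0},
    {"grip":0.72,"dx":0,"dy":0,"dz":0,"rx":0,"ry":0,"rz":0},
    {"grip":0.72,"dx":0,"dy":0,"dz":0,"rx":0,"ry":0,"rz":0},
    {"grip":0.72,"dx":0,"dy":-0.02,"dz":0,"rx":0,"ry":0,"rz":0},
    {"grip":0.72,"dx":0,"dy":-0.035,"dz":0,"rx":0,"ry":0,"rz":0},
    {"grip":0.6,"dx":0,"dy":-0.035,"dz":0,"rx":0,"ry":0,"rz":0}
  ]
}}

```text
time: 14.32
tool_pos: [0.5625, 0.1277, 0.0992]
tcp_rot: [0.708, -0.026, 0.019, -0.706]
force: [0.6, 0.4, 1.2]
opening: 0.393
```

```bash
python3 - <<'E'
from h import *
go([.458,-.266,.12],13.5)
w=ctrl.get_image("wrist"); save(w,"w10")
for b in bars(w,.026): print(b, w2j([b[1]/1000,b[2]/1000,0]))
E
```

```text
t 14.32 tcp [0.5625 0.1277 0.0992] jig [17.8 -7.7 99.2] yaw 86.33 open 0.393 F [0.6 0.4 1.2] tilt 0.58
 dxyz now [-0.0792 -0.0186 -0.3996]
 ry 72.83  dxyz after turn [ 0.3584 -0.0208 -0.1935]
 level rotvec deg [ 0.52 72.83 -0.34]
(array([290., 217.]), 566.2, 129.2, 119.3, 15.1, 86.1) [21.40648511 -6.0043647   0.        ]
```

View pics/w10.png

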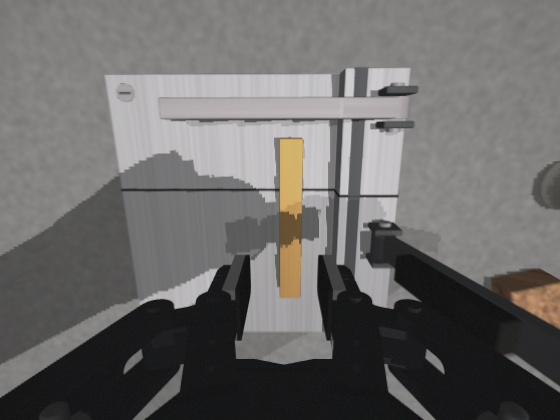

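Bar 1 is placed at jig (21,-6), parallel to the fence. On to the bar seen at top-view pixel (368,247).

Call:
{"name": "arm_command", "arguments": {
  "motion": [
    {"grip":0.4,"dx":-0.007,"dy":-0.01,"dz":-0.037,"rx":0.5,"ry":0,"rz":-0.3},
    {"grip":0.4,"dx":-0.007,"dy":-0.01,"dz":-0.038,"rx":0,"ry":0,"rz":0},
    {"grip":0.4,"dx":-0.007,"dy":0,"dz":-0.038,"rx":0,"ry":0,"rz":0},
    {"grip":0.4,"dx":-0.007,"dy":0,"dz":-0.038,"rx":0,"ry":0,"rz":0},
    {"grip":0.4,"dx":-0.007,"dy":0,"dz":-0.038,"rx":0,"ry":7,"rz":0},
    {"grip":0.4,"dx":-0.002,"dy":0,"dz":-0.038,"rx":0,"ry":7,"rz":0},
    {"grip":0.4,"dx":0.003,"dy":0,"dz":-0.038,"rx":0,"ry":7,"rz":0},
    {"grip":0.4,"dx":0.008,"dy":0,"dz":-0.038,"rx":0,"ry":7,"rz":0}
  ]
}}

```text
time: 15.03
tool_pos: [0.4999, -0.1657, 0.1301]
tcp_rot: [-0.675, 0.181, -0.197, 0.688]
force: [0.6, -0.1, 0.1]
opening: 0.598
```

```bash
python3 - <<'E'
from h import *
go([.458,-.266,.12],13.5)
E
```

```text
t 15.03 tcp [ 0.4999 -0.1657  0.1301] jig [ -26.8 -304.4  130.1] yaw 59.05 open 0.598 F [ 0.6 -0.1  0.1] tilt 1.7
 dxyz now [ 0.0156  0.0078 -0.1078]
 ry 45.55  dxyz after turn [ 0.0878  0.0101 -0.0641]
 level rotvec deg [-1.71 45.53  0.36]
```

Call:
{"name": "arm_command", "arguments": {
  "motion": [
    {"grip":0.4,"dx":0.005,"dy":0,"dz":-0.025,"rx":-0.8,"ry":7,"rz":0},
    {"grip":0.4,"dx":0.007,"dy":0,"dz":-0.025,"rx":-0.8,"ry":7,"rz":0},
    {"grip":0.4,"dx":0.01,"dy":0,"dz":-0.024,"rx":0,"ry":7,"rz":0},
    {"grip":0.4,"dx":0.01,"dy":0,"dz":-0.015,"rx":0,"ry":7,"rz":0},
    {"grip":0.4,"dx":0.005,"dy":0,"dz":-0.005,"rx":0,"ry":7,"rz":0},
    {"grip":0.4,"dx":0,"dy":0,"dz":0,"rx":0,"ry":6,"rz":0},
    {"grip":0.4,"dx":0,"dy":0,"dz":0,"rx":0,"ry":0,"rz":0},
    {"grip":0.4,"dx":0,"dy":0,"dz":0,"rx":0,"ry":0,"rz":0}
  ]
}}

```text
time: 15.7
tool_pos: [0.4565, -0.2813, 0.1296]
tcp_rot: [0.569, -0.417, 0.431, -0.563]
force: [0.1, -0.7, -0.1]
opening: 0.601
```

```bash
python3 - <<'E'
from h import *
w=ctrl.get_image("wrist"); save(w,"w11")
go([.458,-.266,.005],13.5)
for b in bars(w,.016): print(b)
E
```

```text
t 15.75 tcp [ 0.4566 -0.281   0.1296] jig [ -63.  -422.2  129.6] yaw 16.34 open 0.603 F [-0.7  0.2  0. ] tilt 1.19
 dxyz now [-0.0165  0.1243  0.0049]
 ry 2.84  dxyz after turn [-0.0143  0.1246  0.0049]
 level rotvec deg [-0.35  2.84  1.13]
(array([264., 199.]), 458.5, -266.1, 118.4, 15.3, 13.4)
(array([223.,  77.]), 544.7, -210.3, 17.4, 16.5, 13.7)
(array([346.,  41.]), 593.2, -291.1, 58.6, 16.4, 5.4)
```

View pics/w11.png

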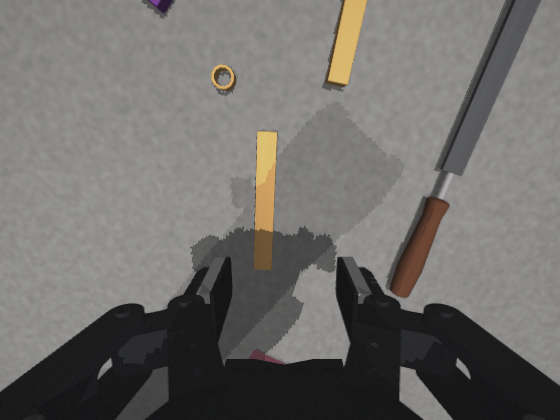

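The brass bar lies between (266,131) and (263,268), yellow and not a look-alike. The ferrule (223,77) and file handle (420,245) are clear of the fingers.

Call:
{"name": "arm_command", "arguments": {
  "motion": [
    {"grip":0.4,"dx":-0.01,"dy":0.02,"dz":0.004,"rx":-0.3,"ry":2.8,"rz":1.1},
    {"grip":0.4,"dx":-0.003,"dy":0.03,"dz":0,"rx":0,"ry":0,"rz":0},
    {"grip":0.4,"dx":0,"dy":0.02,"dz":0,"rx":0,"ry":0,"rz":0},
    {"grip":0.4,"dx":0,"dy":0.01,"dz":0,"rx":0,"ry":0,"rz":0},
    {"grip":0.4,"dx":0,"dy":0,"dz":0,"rx":0,"ry":0,"rz":0},
    {"grip":0.4,"dx":0,"dy":0,"dz":0,"rx":0,"ry":0,"rz":0}
  ]
}}

```text
time: 16.25
tool_pos: [0.4614, -0.2648, 0.049]
tcp_rot: [-0.558, 0.431, -0.435, 0.56]
force: [-0.3, 0.7, 0.5]
opening: 0.6
```

```bash
python3 - <<'E'
from h import *
go([.4585,-.2661,.004],13.4)
E
```

```text
t 16.25 tcp [ 0.4614 -0.2648  0.049 ] jig [ -59.2 -405.7   49. ] yaw 14.51 open 0.600 F [-0.3  0.7  0.5] tilt 0.38
 dxyz now [ 0.0003  0.045  -0.0034]
 ry 1.11  dxyz after turn [ 0.0006  0.045  -0.0031]
 level rotvec deg [-0.33  1.11  0.2 ]
```

Call:
{"name": "arm_command", "arguments": {
  "motion": [
    {"grip":0.4,"dx":0,"dy":0.015,"dz":-0.002,"rx":-0.3,"ry":1,"rz":0.2},
    {"grip":0.4,"dx":0,"dy":0.015,"dz":0,"rx":0,"ry":0,"rz":0},
    {"grip":0.4,"dx":0,"dy":0.007,"dz":0,"rx":0,"ry":0,"rz":0},
    {"grip":0.4,"dx":0,"dy":0,"dz":0,"rx":0,"ry":0,"rz":0},
    {"grip":0.4,"dx":0,"dy":0,"dz":0,"rx":0,"ry":0,"rz":0}
  ]
}}

```text
time: 16.67
tool_pos: [0.4625, -0.2671, 0.0131]
tcp_rot: [-0.555, 0.436, -0.44, 0.555]
force: [-0.1, 0.2, 0.3]
opening: 0.606
```

```bash
python3 - <<'E'
from h import *
go([.4585,-.2661,.004],13.4)
E
```

```text
t 16.67 tcp [ 0.4625 -0.2671  0.0131] jig [ -57.9 -407.9   13.1] yaw 13.46 open 0.606 F [-0.1  0.2  0.3] tilt 0.39
 dxyz now [-0.002   0.0091 -0.0037]
 ry 0.06  dxyz after turn [-0.0019  0.0091 -0.0037]
 level rotvec deg [-0.26  0.05  0.29]
```

Call:
{"name": "arm_command", "arguments": {
  "motion": [
    {"grip":0.4,"dx":-0.001,"dy":0.007,"dz":-0.003,"rx":-0.3,"ry":0,"rz":0.3},
    {"grip":0.4,"dx":0,"dy":0.002,"dz":0,"rx":0,"ry":0,"rz":0},
    {"grip":0.7,"dx":0,"dy":0,"dz":0,"rx":0,"ry":0,"rz":0},
    {"grip":1,"dx":0,"dy":0,"dz":0,"rx":0,"ry":0,"rz":0},
    {"grip":1,"dx":0,"dy":0,"dz":0,"rx":0,"ry":0,"rz":0},
    {"grip":1,"dx":0,"dy":0,"dz":0,"rx":0,"ry":0,"rz":0},
    {"grip":1,"dx":0,"dy":0,"dz":0,"rx":0,"ry":0,"rz":0}
  ]
}}

```text
time: 17.25
tool_pos: [0.4602, -0.2677, 0.0055]
tcp_rot: [0.555, -0.438, 0.439, -0.555]
force: [-0.3, 0.7, -1.9]
opening: 0.169
```

```bash
python3 - <<'E'
from h import *
go([.4585,-.2661,.004],13.4)
E
```

```text
t 17.25 tcp [ 0.4602 -0.2677  0.0055] jig [ -60.1 -408.6    5.5] yaw 13.42 open 0.169 F [-0.3  0.7 -1.9] tilt 0.1
 dxyz now [-0.002   0.0015 -0.0013]
 ry 0.02  dxyz after turn [-0.002   0.0015 -0.0013]
 level rotvec deg [-0.04  0.02  0.1 ]
```

Call:
{"name": "arm_command", "arguments": {
  "motion": [
    {"grip":1,"dx":0,"dy":-0.03,"dz":0,"rx":0,"ry":0,"rz":0},
    {"grip":1,"dx":0,"dy":-0.035,"dz":0,"rx":0,"ry":0,"rz":0},
    {"grip":1,"dx":0,"dy":-0.03,"dz":0,"rx":0,"ry":-7,"rz":0},
    {"grip":1,"dx":0,"dy":-0.01,"dz":0,"rx":0,"ry":-7,"rz":0},
    {"grip":1,"dx":0,"dy":0,"dz":0,"rx":0,"ry":-7,"rz":0},
    {"grip":1,"dx":0,"dy":0,"dz":0,"rx":0,"ry":-7,"rz":0},
    {"grip":1,"dx":0,"dy":0,"dz":0,"rx":0,"ry":-7,"rz":0},
    {"grip":1,"dx":0,"dy":0,"dz":0,"rx":0,"ry":-7,"rz":0}
  ]
}}

```text
time: 17.92
tool_pos: [0.4571, -0.2661, 0.1122]
tcp_rot: [0.677, -0.206, 0.202, -0.677]
force: [-0.3, 0.5, -1.5]
opening: 0.162
```

```bash
python3 - <<'E'
from h import *
go(j2w([-16,-6,95]),86.5)
E
```

```text
t 17.92 tcp [ 0.4571 -0.2661  0.1122] jig [ -63.3 -407.2  112.2] yaw 56.49 open 0.162 F [-0.3  0.5 -1.5] tilt 0.29
 dxyz now [-0.1596  0.0173  0.3712]
 ry -30.01  dxyz after turn [0.0473 0.0172 0.4012]
 level rotvec deg [ 2.000e-02 -3.001e+01 -2.900e-01]
```

Call:
{"name": "arm_command", "arguments": {
  "motion": [
    {"grip":1,"dx":-0.014,"dy":0,"dz":0.034,"rx":0,"ry":-6.5,"rz":0},
    {"grip":1,"dx":-0.01,"dy":0,"dz":0.035,"rx":0,"ry":-6.5,"rz":0},
    {"grip":1,"dx":-0.005,"dy":0,"dz":0.037,"rx":0,"ry":-6.5,"rz":0},
    {"grip":1,"dx":0,"dy":0,"dz":0.037,"rx":0,"ry":-6.5,"rz":0},
    {"grip":1,"dx":0.004,"dy":0,"dz":0.037,"rx":0,"ry":-1,"rz":0},
    {"grip":1,"dx":0.004,"dy":0,"dz":0.037,"rx":0,"ry":0,"rz":0},
    {"grip":1,"dx":0.004,"dy":0,"dz":0.037,"rx":0,"ry":0,"rz":0},
    {"grip":1,"dx":0.004,"dy":0,"dz":0.037,"rx":0,"ry":0,"rz":0}
  ]
}}

```text
time: 18.58
tool_pos: [0.5159, 0.0213, 0.1083]
tcp_rot: [0.708, -0.04, 0.035, -0.704]
force: [1.1, -0.5, -1.8]
opening: 0.156
```

```bash
python3 - <<'E'
from h import *
go(j2w([-16,-6,95]),86.5)
E
```

```text
t 18.58 tcp [0.5159 0.0213 0.1083] jig [ -22.2 -116.8  108.3] yaw 83.87 open 0.156 F [ 1.1 -0.5 -1.8] tilt 0.55
 dxyz now [0.0012 0.0125 0.111 ]
 ry -2.63  dxyz after turn [0.0062 0.0133 0.1108]
 level rotvec deg [ 0.36 -2.63 -0.41]
```

Call:
{"name": "arm_command", "arguments": {
  "motion": [
    {"grip":1,"dx":0.003,"dy":0,"dz":0.037,"rx":0.3,"ry":-2,"rz":-0.4},
    {"grip":1,"dx":0.002,"dy":0,"dz":0.037,"rx":0,"ry":0,"rz":0},
    {"grip":1,"dx":0,"dy":0,"dz":0.025,"rx":0,"ry":0,"rz":0},
    {"grip":1,"dx":0,"dy":0,"dz":0,"rx":0,"ry":0,"rz":0},
    {"grip":1,"dx":0,"dy":0,"dz":0,"rx":0,"ry":0,"rz":0}
  ]
}}

```text
time: 19.0
tool_pos: [0.5273, 0.1359, 0.1071]
tcp_rot: [-0.705, 0.02, -0.02, 0.709]
force: [0.4, -1.7, -3.6]
opening: 0.153
```

```bash
python3 - <<'E'
from h import *
go(j2w([-16,-6,95]),86.5)
w=ctrl.get_image("wrist"); save(w,"w12")
E
```

```text
t 19.00 tcp [0.5273 0.1359 0.1071] jig [-17.9  -1.7 107.1] yaw 86.79 open 0.153 F [ 0.4 -1.7 -3.6] tilt 0.31
 dxyz now [ 0.0018  0.0121 -0.0044]
 ry 0.29  dxyz after turn [ 0.0019  0.0121 -0.0043]
 level rotvec deg [-0.31  0.29 -0.  ]
```

View pics/w12.png

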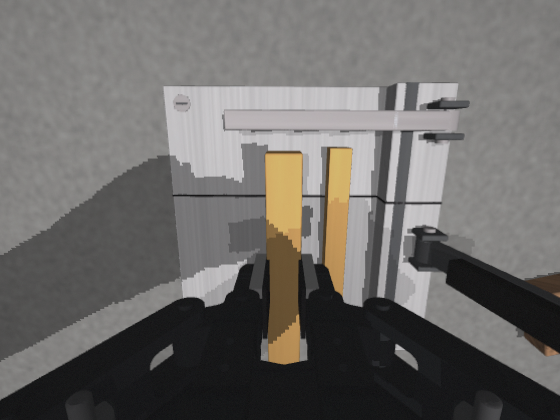

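Call:
{"name": "arm_command", "arguments": {
  "motion": [
    {"grip":1,"dx":0,"dy":0.025,"dz":0,"rx":-0.3,"ry":0.3,"rz":0},
    {"grip":1,"dx":0,"dy":0.025,"dz":0,"rx":0,"ry":0,"rz":0},
    {"grip":1,"dx":0,"dy":0.02,"dz":0,"rx":0,"ry":0,"rz":0},
    {"grip":1,"dx":0,"dy":0.005,"dz":0,"rx":0,"ry":0,"rz":0},
    {"grip":1,"dx":0,"dy":0,"dz":0,"rx":0,"ry":0,"rz":0},
    {"grip":1,"dx":0,"dy":0,"dz":0,"rx":0,"ry":0,"rz":0}
  ]
}}

```text
time: 19.55
tool_pos: [0.5288, 0.1267, 0.0298]
tcp_rot: [0.708, -0.025, 0.026, -0.705]
force: [0.6, -0.1, -1.7]
opening: 0.154
```

```bash
python3 - <<'E'
from h import *
go(j2w([-16,-6,15]),86.5)
E
```

```text
t 19.55 tcp [0.5288 0.1267 0.0298] jig [-15.8 -10.7  29.8] yaw 85.81 open 0.154 F [ 0.6 -0.1 -1.7] tilt 0.29
 dxyz now [-0.0003  0.0148  0.0048]
 ry -0.69  dxyz after turn [-0.0002  0.0148  0.0047]
 level rotvec deg [ 0.28 -0.69  0.09]
```

Call:
{"name": "arm_command", "arguments": {
  "motion": [
    {"grip":1,"dx":0,"dy":0.008,"dz":0.004,"rx":0.3,"ry":-0.6,"rz":0},
    {"grip":1,"dx":-0.001,"dy":0.006,"dz":0,"rx":0,"ry":0,"rz":0},
    {"grip":1,"dx":0,"dy":0,"dz":0,"rx":0,"ry":0,"rz":0},
    {"grip":1,"dx":0,"dy":0,"dz":0,"rx":0,"ry":0,"rz":0}
  ]
}}

```text
time: 19.88
tool_pos: [0.531, 0.1295, 0.0178]
tcp_rot: [-0.707, 0.02, -0.026, 0.707]
force: [-0.6, 0.2, -2.2]
opening: 0.158
```

```bash
python3 - <<'E'
from h import *
go(j2w([-16,-6,14]),86.5)
E
```

```text
t 19.88 tcp [0.531  0.1295 0.0178] jig [-13.7  -7.9  17.8] yaw 86.27 open 0.158 F [-0.6  0.2 -2.2] tilt 0.42
 dxyz now [-0.0023  0.0038  0.0019]
 ry -0.23  dxyz after turn [-0.0023  0.0038  0.0019]
 level rotvec deg [-0.05 -0.23  0.41]
```

Call:
{"name": "arm_command", "arguments": {
  "motion": [
    {"grip":1,"dx":-0.002,"dy":0.002,"dz":0,"rx":0,"ry":0,"rz":0.3},
    {"grip":1,"dx":0,"dy":0.002,"dz":0,"rx":0,"ry":0,"rz":0},
    {"grip":0.77,"dx":0,"dy":0,"dz":0,"rx":0,"ry":0,"rz":0},
    {"grip":0.75,"dx":0,"dy":0,"dz":0,"rx":0,"ry":0,"rz":0},
    {"grip":0.75,"dx":0,"dy":0,"dz":0,"rx":0,"ry":0,"rz":0}
  ]
}}

```text
time: 20.3
tool_pos: [0.531, 0.1308, 0.0172]
tcp_rot: [-0.707, 0.021, -0.025, 0.707]
force: [-0.3, 0.0, 1.2]
opening: 0.248
```

Call:
{"name": "arm_command", "arguments": {
  "motion": [
    {"grip":0.75,"dx":0,"dy":0,"dz":0,"rx":0,"ry":0,"rz":0},
    {"grip":0.75,"dx":0,"dy":-0.02,"dz":0,"rx":0,"ry":0,"rz":0},
    {"grip":0.75,"dx":0,"dy":-0.035,"dz":0,"rx":0,"ry":0,"rz":0},
    {"grip":0.6,"dx":0,"dy":-0.035,"dz":0,"rx":0,"ry":0,"rz":0}
  ]
}}

```text
time: 20.63
tool_pos: [0.5255, 0.1297, 0.1029]
tcp_rot: [-0.707, 0.025, -0.02, 0.707]
force: [0.9, -0.1, 0.3]
opening: 0.383
```

```bash
python3 - <<'E'
from h import *
go([.625,-.29,.12],5.5)
w=ctrl.get_image("wrist"); save(w,"w13")
for b in bars(w,.026): print(b, w2j([b[1]/1000,b[2]/1000,0]))
E
```

```text
t 20.63 tcp [0.5255 0.1297 0.1029] jig [-19.3  -8.  102.9] yaw 86.37 open 0.383 F [ 0.9 -0.1  0.3] tilt 0.45
 dxyz now [ 0.1258 -0.018  -0.4126]
 ry 80.87  dxyz after turn [ 0.4273 -0.0171  0.0589]
 level rotvec deg [ 0.33 80.87 -0.36]
(array([290., 219.]), 528.6, 129.0, 118.6, 15.7, 86.1) [-16.11117361  -8.49941674   0.        ]
(array([341., 201.]), 565.8, 140.2, 96.8, 17.1, 86.3) [20.33569725  4.95069867  0.        ]
```

View pics/w13.png

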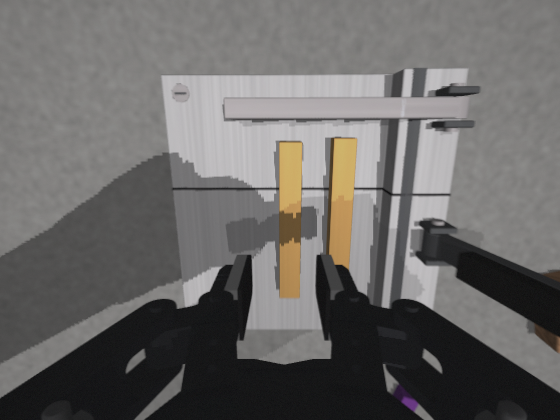

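Call:
{"name": "arm_command", "arguments": {
  "motion": [
    {"grip":0.4,"dx":0.011,"dy":-0.01,"dz":-0.037,"rx":0.3,"ry":0,"rz":-0.3},
    {"grip":0.4,"dx":0.011,"dy":-0.01,"dz":-0.037,"rx":0,"ry":0,"rz":0},
    {"grip":0.4,"dx":0.011,"dy":0,"dz":-0.037,"rx":0,"ry":7,"rz":0},
    {"grip":0.4,"dx":0.016,"dy":0,"dz":-0.0355,"rx":0,"ry":7,"rz":0},
    {"grip":0.4,"dx":0.02,"dy":0,"dz":-0.033,"rx":0,"ry":7,"rz":0},
    {"grip":0.4,"dx":0.024,"dy":0,"dz":-0.03,"rx":0,"ry":7,"rz":0},
    {"grip":0.4,"dx":0.0275,"dy":0,"dz":-0.0275,"rx":0,"ry":7,"rz":0},
    {"grip":0.4,"dx":0.03,"dy":0,"dz":-0.024,"rx":0,"ry":7,"rz":0}
  ]
}}

```text
time: 21.35
tool_pos: [0.6092, -0.1665, 0.1386]
tcp_rot: [-0.646, 0.265, -0.281, 0.659]
force: [0.4, -0.3, 0.2]
opening: 0.6
```

```bash
python3 - <<'E'
from h import *
go([.625,-.29,.13],5.5)
E
```

```text
t 21.35 tcp [ 0.6092 -0.1665  0.1386] jig [  82.4 -298.5  138.6] yaw 44.58 open 0.600 F [ 0.4 -0.3  0.2] tilt 1.69
 dxyz now [ 0.099   0.0081 -0.0756]
 ry 39.08  dxyz after turn [0.1245 0.0086 0.0039]
 level rotvec deg [-1.7  39.07  0.29]
```

Call:
{"name": "arm_command", "arguments": {
  "motion": [
    {"grip":0.4,"dx":0.028,"dy":0,"dz":-0.018,"rx":-0.8,"ry":7,"rz":0},
    {"grip":0.4,"dx":0.028,"dy":0,"dz":-0.012,"rx":-0.8,"ry":7,"rz":0},
    {"grip":0.4,"dx":0.028,"dy":0,"dz":-0.008,"rx":0,"ry":7,"rz":0},
    {"grip":0.4,"dx":0.018,"dy":0,"dz":-0.003,"rx":0,"ry":7,"rz":0},
    {"grip":0.4,"dx":0.005,"dy":0,"dz":0,"rx":0,"ry":6,"rz":0},
    {"grip":0.4,"dx":0,"dy":0,"dz":0,"rx":0,"ry":2,"rz":0},
    {"grip":0.4,"dx":0,"dy":0,"dz":0,"rx":0,"ry":0,"rz":0},
    {"grip":0.4,"dx":0,"dy":0,"dz":0,"rx":0,"ry":0,"rz":0}
  ]
}}

```text
time: 22.02
tool_pos: [0.6361, -0.3035, 0.1363]
tcp_rot: [0.531, -0.464, 0.477, -0.524]
force: [0.4, -0.2, 0.4]
opening: 0.599
```

```bash
python3 - <<'E'
from h import *
w=ctrl.get_image("wrist"); save(w,"w14")
for b in bars(w,.016): print(b)
go([.625,-.29,.004],5.5)
E
```

```text
(array([172., 287.]), 550.6, -211.0, 23.6, 16.7, -18.8)
(array([263., 214.]), 626.3, -288.8, 118.5, 15.4, 5.3)
t 22.07 tcp [ 0.6361 -0.3033  0.1363] jig [ 117.5 -433.4  136.3] yaw 6.58 open 0.599 F [-0.5  0.2 -1. ] tilt 1.14
 dxyz now [-0.017   0.1319 -0.01  ]
 ry 1.08  dxyz after turn [-0.0143  0.1323 -0.0097]
 level rotvec deg [-0.26  1.08  1.11]
```

View pics/w14.png

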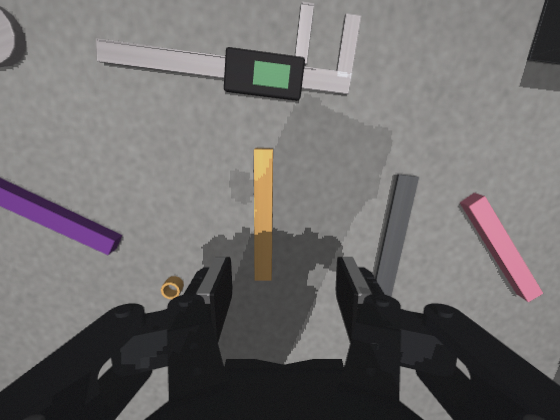

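The third brass bar runs from (263,150) to (263,280). The file (395,230) and ferrule (172,287) are both more than 60 mm from its centre line.

Call:
{"name": "arm_command", "arguments": {
  "motion": [
    {"grip":0.5,"dx":-0.01,"dy":0.02,"dz":-0.006,"rx":-0.3,"ry":1.1,"rz":1.1},
    {"grip":0.5,"dx":-0.003,"dy":0.03,"dz":-0.002,"rx":0,"ry":0,"rz":0},
    {"grip":0.5,"dx":0,"dy":0.025,"dz":0,"rx":0,"ry":0,"rz":0},
    {"grip":0.5,"dx":0,"dy":0.01,"dz":0,"rx":0,"ry":0,"rz":0},
    {"grip":0.5,"dx":0,"dy":0,"dz":0,"rx":0,"ry":0,"rz":0},
    {"grip":0.5,"dx":0,"dy":0,"dz":0,"rx":0,"ry":0,"rz":0}
  ]
}}

```text
time: 22.57
tool_pos: [0.6297, -0.2872, 0.0517]
tcp_rot: [-0.525, 0.471, -0.474, 0.527]
force: [0.4, -0.8, 1.6]
opening: 0.496
```

```bash
python3 - <<'E'
from h import *
go([.6263,-.2888,.004],5.3)
E
```

```text
t 22.57 tcp [ 0.6297 -0.2872  0.0517] jig [ 110.2 -417.8   51.7] yaw 6.09 open 0.496 F [ 0.4 -0.8  1.6] tilt 0.3
 dxyz now [ 0.0012  0.0477 -0.0038]
 ry 0.79  dxyz after turn [ 0.0012  0.0477 -0.0035]
 level rotvec deg [-0.3   0.79  0.03]
```

Call:
{"name": "arm_command", "arguments": {
  "motion": [
    {"grip":0.5,"dx":0.001,"dy":0.016,"dz":-0.002,"rx":-0.3,"ry":0.7,"rz":0},
    {"grip":0.5,"dx":0,"dy":0.016,"dz":-0.001,"rx":0,"ry":0,"rz":0},
    {"grip":0.5,"dx":0,"dy":0.008,"dz":0,"rx":0,"ry":0,"rz":0},
    {"grip":0.5,"dx":0,"dy":0,"dz":0,"rx":0,"ry":0,"rz":0},
    {"grip":0.5,"dx":0,"dy":0,"dz":0,"rx":0,"ry":0,"rz":0}
  ]
}}

```text
time: 22.98
tool_pos: [0.6308, -0.2897, 0.0144]
tcp_rot: [-0.522, 0.473, -0.479, 0.523]
force: [0.5, -0.7, 0.5]
opening: 0.502
```

```bash
python3 - <<'E'
from h import *
go([.6263,-.2888,.004],5.3)
E
```

```text
t 22.98 tcp [ 0.6308 -0.2897  0.0144] jig [ 111.4 -420.2   14.4] yaw 5.35 open 0.502 F [ 0.5 -0.7  0.5] tilt 0.5
 dxyz now [-0.0013  0.0104 -0.0044]
 ry 0.05  dxyz after turn [-0.0013  0.0104 -0.0044]
 level rotvec deg [-0.41  0.05  0.29]
```

Call:
{"name": "arm_command", "arguments": {
  "motion": [
    {"grip":0.5,"dx":-0.001,"dy":0.008,"dz":-0.004,"rx":-0.4,"ry":0,"rz":0.3},
    {"grip":0.5,"dx":0,"dy":0.003,"dz":0,"rx":0,"ry":0,"rz":0},
    {"grip":0.7,"dx":0,"dy":0,"dz":0,"rx":0,"ry":0,"rz":0},
    {"grip":1,"dx":0,"dy":0,"dz":0,"rx":0,"ry":0,"rz":0},
    {"grip":1,"dx":0,"dy":0,"dz":0,"rx":0,"ry":0,"rz":0},
    {"grip":1,"dx":0,"dy":0,"dz":0,"rx":0,"ry":0,"rz":0},
    {"grip":1,"dx":0,"dy":0,"dz":0,"rx":0,"ry":0,"rz":0}
  ]
}}

```text
time: 23.57
tool_pos: [0.6279, -0.2898, 0.005]
tcp_rot: [-0.522, 0.475, -0.477, 0.523]
force: [-0.4, -0.2, -0.7]
opening: 0.159
```

```bash
python3 - <<'E'
from h import *
go([.6263,-.2888,.004],5.3)
E
```

```text
t 23.57 tcp [ 0.6279 -0.2898  0.005 ] jig [ 108.5 -420.5    5. ] yaw 5.32 open 0.159 F [-0.4 -0.2 -0.7] tilt 0.16
 dxyz now [-0.0012  0.001  -0.0015]
 ry 0.02  dxyz after turn [-0.0012  0.001  -0.0015]
 level rotvec deg [-0.15  0.02  0.07]
```

Call:
{"name": "arm_command", "arguments": {
  "motion": [
    {"grip":1,"dx":0,"dy":-0.03,"dz":0,"rx":0,"ry":0,"rz":0},
    {"grip":1,"dx":0,"dy":-0.035,"dz":0,"rx":0,"ry":0,"rz":0},
    {"grip":1,"dx":0,"dy":-0.03,"dz":0,"rx":0,"ry":-7,"rz":0},
    {"grip":1,"dx":0,"dy":-0.01,"dz":0,"rx":0,"ry":-7,"rz":0},
    {"grip":1,"dx":0,"dy":0,"dz":0,"rx":0,"ry":-7,"rz":0},
    {"grip":1,"dx":0,"dy":0,"dz":0,"rx":0,"ry":-7,"rz":0},
    {"grip":1,"dx":0,"dy":0,"dz":0,"rx":0,"ry":-7,"rz":0},
    {"grip":1,"dx":0,"dy":0,"dz":0,"rx":0,"ry":-7,"rz":0}
  ]
}}

```text
time: 24.23
tool_pos: [0.625, -0.2889, 0.1116]
tcp_rot: [0.661, -0.253, 0.25, -0.661]
force: [0.4, -0.4, -2.4]
opening: 0.161
```

```bash
python3 - <<'E'
from h import *
go(j2w([-53,-6,105]),86.5)
E
```

```text
t 24.23 tcp [ 0.625  -0.2889  0.1116] jig [ 105.6 -419.8  111.6] yaw 48.39 open 0.161 F [ 0.4 -0.4 -2.4] tilt 0.23
 dxyz now [-0.3802  0.0073  0.2277]
 ry -38.11  dxyz after turn [-0.1586  0.0066  0.4138]
 level rotvec deg [  0.07 -38.11  -0.22]
```

Call:
{"name": "arm_command", "arguments": {
  "motion": [
    {"grip":1,"dx":-0.0334,"dy":0,"dz":0.02,"rx":0,"ry":-6.5,"rz":0},
    {"grip":1,"dx":-0.031,"dy":0,"dz":0.0237,"rx":0,"ry":-6.5,"rz":0},
    {"grip":1,"dx":-0.028,"dy":0,"dz":0.027,"rx":0,"ry":-6.5,"rz":0},
    {"grip":1,"dx":-0.0248,"dy":0,"dz":0.03,"rx":0,"ry":-6.5,"rz":0},
    {"grip":1,"dx":-0.0212,"dy":0,"dz":0.0327,"rx":0,"ry":-6.5,"rz":0},
    {"grip":1,"dx":-0.0174,"dy":0,"dz":0.035,"rx":0,"ry":-3,"rz":0},
    {"grip":1,"dx":-0.014,"dy":0,"dz":0.0364,"rx":0,"ry":0,"rz":0},
    {"grip":1,"dx":-0.014,"dy":0,"dz":0.0364,"rx":0,"ry":0,"rz":0}
  ]
}}

```text
time: 24.9
tool_pos: [0.5259, 0.004, 0.1066]
tcp_rot: [0.709, -0.034, 0.031, -0.704]
force: [0.7, 0.9, -1.5]
opening: 0.162
```

```bash
python3 - <<'E'
from h import *
go(j2w([-53,-6,105]),86.5)
E
```

```text
t 24.90 tcp [0.5259 0.004  0.1066] jig [ -11.1 -133.4  106.6] yaw 84.78 open 0.162 F [ 0.7  0.9 -1.5] tilt 0.52
 dxyz now [-0.0457  0.0008  0.1261]
 ry -1.72  dxyz after turn [-0.0419  0.0016  0.1274]
 level rotvec deg [ 0.46 -1.72 -0.25]
```

Call:
{"name": "arm_command", "arguments": {
  "motion": [
    {"grip":1,"dx":-0.013,"dy":0,"dz":0.036,"rx":0.4,"ry":-1.6,"rz":-0.2},
    {"grip":1,"dx":-0.013,"dy":0,"dz":0.036,"rx":0,"ry":0,"rz":0},
    {"grip":1,"dx":-0.01,"dy":0,"dz":0.03,"rx":0,"ry":0,"rz":0},
    {"grip":1,"dx":0,"dy":0,"dz":0.008,"rx":0,"ry":0,"rz":0},
    {"grip":1,"dx":0,"dy":0,"dz":0,"rx":0,"ry":0,"rz":0},
    {"grip":1,"dx":0,"dy":0,"dz":0,"rx":0,"ry":0,"rz":0}
  ]
}}

```text
time: 25.4
tool_pos: [0.4902, 0.1318, 0.1067]
tcp_rot: [0.707, -0.016, 0.016, -0.707]
force: [0.3, -1.1, -3.2]
opening: 0.159
```

```bash
python3 - <<'E'
from h import *
go(j2w([-53,-6,105]),86.5)
w=ctrl.get_image("wrist"); save(w,"w15")
E
```

```text
t 25.40 tcp [0.4902 0.1318 0.1067] jig [-54.6  -8.1 106.7] yaw 87.42 open 0.159 F [ 0.3 -1.1 -3.2] tilt 0.05
 dxyz now [0.0017 0.0017 0.0021]
 ry 0.92  dxyz after turn [0.0016 0.0017 0.0021]
 level rotvec deg [0.05 0.92 0.02]
```

View pics/w15.png

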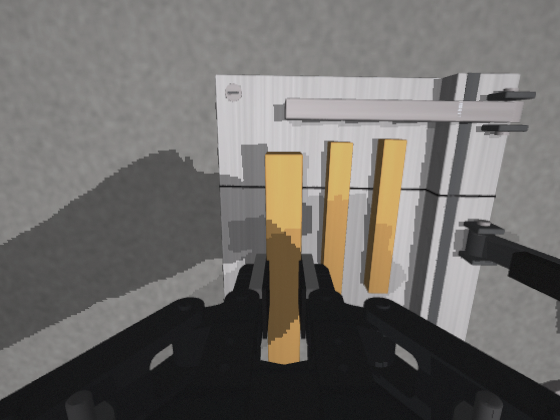

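Call:
{"name": "arm_command", "arguments": {
  "motion": [
    {"grip":1,"dx":0,"dy":0.025,"dz":0.004,"rx":0,"ry":0.8,"rz":0},
    {"grip":1,"dx":0,"dy":0.025,"dz":0,"rx":0,"ry":0,"rz":0},
    {"grip":1,"dx":0,"dy":0.02,"dz":0,"rx":0,"ry":0,"rz":0},
    {"grip":1,"dx":0,"dy":0.005,"dz":0,"rx":0,"ry":0,"rz":0},
    {"grip":1,"dx":0,"dy":0,"dz":0,"rx":0,"ry":0,"rz":0},
    {"grip":1,"dx":0,"dy":0,"dz":0,"rx":0,"ry":0,"rz":0}
  ]
}}

```text
time: 25.95
tool_pos: [0.4964, 0.1233, 0.0296]
tcp_rot: [0.708, -0.026, 0.029, -0.705]
force: [0.1, 0.2, -1.7]
opening: 0.159
```

```bash
python3 - <<'E'
from h import *
go(j2w([-54,-6,14]),86.5)
E
```

```text
t 25.95 tcp [0.4964 0.1233 0.0296] jig [-47.9 -16.1  29.6] yaw 85.51 open 0.159 F [ 0.1  0.2 -1.7] tilt 0.36
 dxyz now [-0.0063  0.0156  0.0101]
 ry -0.99  dxyz after turn [-0.0061  0.0156  0.0101]
 level rotvec deg [ 0.3  -0.99  0.21]
```

Call:
{"name": "arm_command", "arguments": {
  "motion": [
    {"grip":1,"dx":-0.006,"dy":0,"dz":0.006,"rx":0.3,"ry":-0.9,"rz":0.2},
    {"grip":1,"dx":0,"dy":0,"dz":0.003,"rx":0,"ry":0,"rz":0},
    {"grip":1,"dx":0,"dy":0,"dz":0,"rx":0,"ry":0,"rz":0}
  ]
}}

```text
time: 26.2
tool_pos: [0.4931, 0.132, 0.0321]
tcp_rot: [-0.707, 0.022, -0.024, 0.707]
force: [0.5, -1.0, -2.9]
opening: 0.155
```

```bash
python3 - <<'E'
from h import *
go(j2w([-54,-6,14]),86.5)
E
```

```text
t 26.20 tcp [0.4931 0.132  0.0321] jig [-51.8  -7.7  32.1] yaw 86.28 open 0.155 F [ 0.5 -1.  -2.9] tilt 0.21
 dxyz now [-0.0023  0.0181  0.0017]
 ry -0.22  dxyz after turn [-0.0022  0.0181  0.0017]
 level rotvec deg [-0.04 -0.22  0.21]
```

Call:
{"name": "arm_command", "arguments": {
  "motion": [
    {"grip":1,"dx":-0.004,"dy":0.008,"dz":0.001,"rx":0,"ry":-0.2,"rz":0.2},
    {"grip":1,"dx":-0.001,"dy":0.008,"dz":0,"rx":0,"ry":0,"rz":0},
    {"grip":1,"dx":0,"dy":0,"dz":0,"rx":0,"ry":0,"rz":0},
    {"grip":1,"dx":0,"dy":0,"dz":0,"rx":0,"ry":0,"rz":0}
  ]
}}

```text
time: 26.53
tool_pos: [0.4892, 0.1343, 0.0166]
tcp_rot: [-0.707, 0.02, -0.023, 0.707]
force: [-0.3, 1.1, -2.8]
opening: 0.155
```

```bash
python3 - <<'E'
from h import *
go(j2w([-54,-6,14]),86.5)
E
```

```text
t 26.53 tcp [0.4892 0.1343 0.0166] jig [-55.8  -5.6  16.6] yaw 86.57 open 0.155 F [-0.3  1.1 -2.8] tilt 0.25
 dxyz now [ 0.0018  0.0027 -0.0004]
 ry 0.07  dxyz after turn [ 0.0018  0.0026 -0.0004]
 level rotvec deg [-0.05  0.07  0.24]
```

Call:
{"name": "arm_command", "arguments": {
  "motion": [
    {"grip":1,"dx":0,"dy":0.0025,"dz":0,"rx":0,"ry":0,"rz":0.2},
    {"grip":0.77,"dx":0,"dy":0,"dz":0,"rx":0,"ry":0,"rz":0},
    {"grip":0.73,"dx":0,"dy":0,"dz":0,"rx":0,"ry":0,"rz":0},
    {"grip":0.73,"dx":0,"dy":0,"dz":0,"rx":0,"ry":0,"rz":0},
    {"grip":0.73,"dx":0,"dy":0,"dz":0,"rx":0,"ry":0,"rz":0},
    {"grip":0.73,"dx":0,"dy":-0.02,"dz":0,"rx":0,"ry":0,"rz":0},
    {"grip":0.73,"dx":0,"dy":-0.035,"dz":0,"rx":0,"ry":0,"rz":0},
    {"grip":0.6,"dx":0,"dy":-0.035,"dz":0,"rx":0,"ry":0,"rz":0}
  ]
}}

```text
time: 27.2
tool_pos: [0.4851, 0.1337, 0.1015]
tcp_rot: [-0.707, 0.025, -0.016, 0.707]
force: [0.9, -0.3, -0.6]
opening: 0.39
```

```bash
python3 - <<'E'
from h import *
go(j2w([-90,-6,60]),-3.5)
w=ctrl.get_image("wrist"); save(w,"w16")
for b in bars(w,.026): print(b, w2j([b[1]/1000,b[2]/1000,0]))
E
```

```text
t 27.20 tcp [0.4851 0.1337 0.1015] jig [-59.8  -6.4 101.5] yaw 86.65 open 0.390 F [ 0.9 -0.3 -0.6] tilt 0.71
 dxyz now [-0.0297  0.0419  0.0005]
 ry 90.15  dxyz after turn [-0.0004  0.0415 -0.0302]
 level rotvec deg [ 0.55 90.14 -0.56]
(array([346., 206.]), 528.3, 139.8, 97.9, 17.4, 86.4) [-17.06993827   2.26212452   0.        ]
(array([290., 219.]), 488.3, 133.1, 118.7, 15.0, 86.4) [-56.586305    -6.86732021   0.        ]
(array([395., 217.]), 564.1, 129.3, 118.6, 19.6, 86.4) [19.30429717 -6.03275315  0.        ]
```

View pics/w16.png

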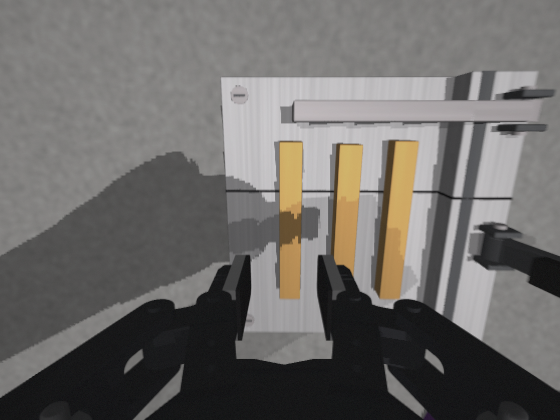

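All three bars are on the bed at jig x ≈ 20, -16 and -56, parallel to the fence. Turning the gripper across them for the wide push toward the fence.

Call:
{"name": "arm_command", "arguments": {
  "motion": [
    {"grip":0.25,"dx":-0.01,"dy":0,"dz":0,"rx":0.5,"ry":7,"rz":-0.5},
    {"grip":0.25,"dx":-0.01,"dy":0,"dz":0,"rx":0,"ry":7,"rz":0},
    {"grip":0.25,"dx":-0.005,"dy":0,"dz":0,"rx":0,"ry":7,"rz":0},
    {"grip":0.25,"dx":0,"dy":0,"dz":0,"rx":0,"ry":7,"rz":0},
    {"grip":0.25,"dx":0,"dy":0,"dz":0,"rx":0,"ry":7,"rz":0},
    {"grip":0.25,"dx":0,"dy":0,"dz":0,"rx":0,"ry":7,"rz":0},
    {"grip":0.25,"dx":0,"dy":0,"dz":0,"rx":0,"ry":7,"rz":0},
    {"grip":0.25,"dx":0,"dy":0,"dz":0,"rx":0,"ry":7,"rz":0}
  ]
}}

```text
time: 27.92
tool_pos: [0.4693, 0.1401, 0.1136]
tcp_rot: [-0.603, 0.352, -0.363, 0.617]
force: [0.1, -0.2, 0.8]
opening: 0.753
```

Call:
{"name": "arm_command", "arguments": {
  "motion": [
    {"grip":0.25,"dx":0,"dy":0,"dz":0,"rx":0,"ry":7,"rz":0},
    {"grip":0.25,"dx":0,"dy":0,"dz":0,"rx":0,"ry":7,"rz":0},
    {"grip":0.25,"dx":0,"dy":0,"dz":0,"rx":0,"ry":7,"rz":0},
    {"grip":0.25,"dx":0,"dy":0,"dz":0,"rx":0,"ry":7,"rz":0},
    {"grip":0.25,"dx":0,"dy":0,"dz":0,"rx":0,"ry":0,"rz":0},
    {"grip":0.25,"dx":0,"dy":0,"dz":0,"rx":0,"ry":0,"rz":0}
  ]
}}

```text
time: 28.42
tool_pos: [0.47, 0.1403, 0.1135]
tcp_rot: [-0.494, 0.493, -0.502, 0.511]
force: [0.5, 0.6, 0.2]
opening: 0.746
```

```bash
python3 - <<'E'
from h import *
go(j2w([-88,-6,40]),-3.5)
E
```

```text
t 28.42 tcp [0.47   0.1403 0.1135] jig [-75.3  -0.8 113.5] yaw 0.57 open 0.746 F [0.5 0.6 0.2] tilt 1.61
 dxyz now [ 0.0049  0.073  -0.015 ]
 ry 4.07  dxyz after turn [ 0.0052  0.0735 -0.0127]
 level rotvec deg [-1.54  4.08 -0.5 ]
```

Call:
{"name": "arm_command", "arguments": {
  "motion": [
    {"grip":0.25,"dx":0.003,"dy":0,"dz":-0.01,"rx":-1.5,"ry":4,"rz":-0.5},
    {"grip":0.25,"dx":0.002,"dy":0.025,"dz":-0.003,"rx":0,"ry":0,"rz":0},
    {"grip":0.25,"dx":0,"dy":0.025,"dz":0,"rx":0,"ry":0,"rz":0},
    {"grip":0.25,"dx":0,"dy":0.01,"dz":0,"rx":0,"ry":0,"rz":0},
    {"grip":0.25,"dx":0,"dy":0,"dz":0,"rx":0,"ry":0,"rz":0},
    {"grip":0.25,"dx":0,"dy":0,"dz":0,"rx":0,"ry":0,"rz":0}
  ]
}}

```text
time: 28.92
tool_pos: [0.4588, 0.1358, 0.0528]
tcp_rot: [0.487, -0.51, 0.512, -0.49]
force: [0.3, -0.3, 0.8]
opening: 0.75
```

```bash
python3 - <<'E'
from h import *
go(j2w([-88,-8,10]),-3.5)
w=ctrl.get_image("wrist"); save(w,"w17")
E
```

```text
t 28.92 tcp [0.4588 0.1358 0.0528] jig [-86.2  -6.   52.8] yaw -2.61 open 0.750 F [ 0.3 -0.3  0.8] tilt 0.26
 dxyz now [ 0.002   0.0428 -0.002 ]
 ry 0.89  dxyz after turn [ 0.002   0.0428 -0.0018]
 level rotvec deg [-0.25  0.89 -0.01]
```

View pics/w17.png

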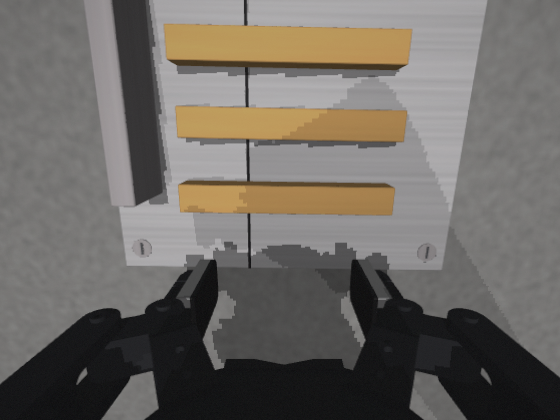

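Call:
{"name": "arm_command", "arguments": {
  "motion": [
    {"grip":0.25,"dx":0.001,"dy":0.016,"dz":-0.002,"rx":-0.2,"ry":0.9,"rz":0},
    {"grip":0.25,"dx":0,"dy":0.014,"dz":-0.001,"rx":0,"ry":0,"rz":0},
    {"grip":0.25,"dx":0,"dy":0.004,"dz":-0.001,"rx":0,"ry":0,"rz":0},
    {"grip":0.25,"dx":0,"dy":0,"dz":0,"rx":0,"ry":0,"rz":0},
    {"grip":0.25,"dx":0,"dy":0,"dz":0,"rx":0,"ry":0,"rz":0}
  ]
}}

```text
time: 29.38
tool_pos: [0.46, 0.1361, 0.0238]
tcp_rot: [0.482, -0.512, 0.517, -0.488]
force: [-0.3, -0.5, 0.3]
opening: 0.75
```

```bash
python3 - <<'E'
from h import *
go(j2w([-88,-8,10]),-3.5)
s=ctrl.get_image("side"); save(s,"s8",(190,190,330,310),5)
E
```

```text
t 29.38 tcp [0.46   0.1361 0.0238] jig [-85.   -5.6  23.8] yaw -3.43 open 0.750 F [-0.3 -0.5  0.3] tilt 0.63
 dxyz now [ 0.0024  0.0138 -0.0031]
 ry 0.07  dxyz after turn [ 0.0024  0.0138 -0.003 ]
 level rotvec deg [-0.63  0.08 -0.1 ]
```

View pics/s8.png

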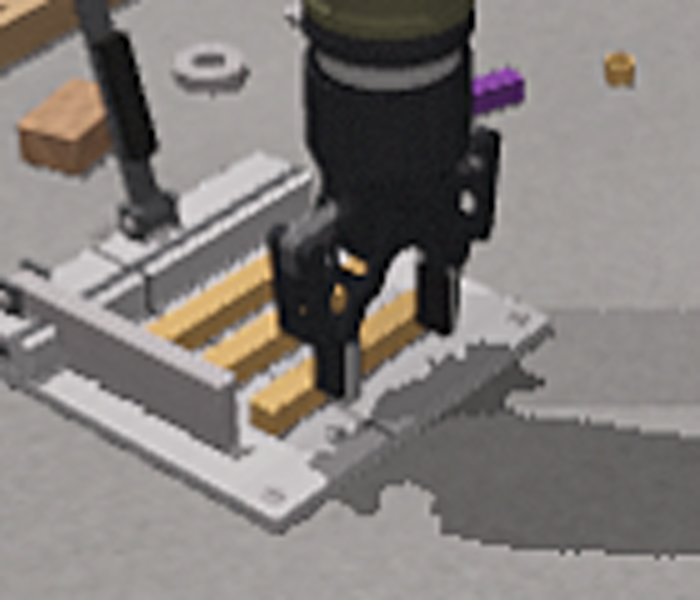

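Call:
{"name": "arm_command", "arguments": {
  "motion": [
    {"grip":0.25,"dx":0.002,"dy":0.008,"dz":-0.003,"rx":-0.6,"ry":0,"rz":0},
    {"grip":0.25,"dx":0,"dy":0.006,"dz":0,"rx":0,"ry":0,"rz":0},
    {"grip":0.25,"dx":0,"dy":0,"dz":0,"rx":0,"ry":0,"rz":0},
    {"grip":0.25,"dx":0,"dy":0,"dz":0,"rx":0,"ry":0,"rz":0}
  ]
}}

```text
time: 29.77
tool_pos: [0.459, 0.1343, 0.0109]
tcp_rot: [0.483, -0.514, 0.515, -0.486]
force: [0.6, 0.3, -0.0]
opening: 0.746
```

```bash
python3 - <<'E'
from h import *
go(j2w([-88,-8,6]),-3.5)
E
```

```text
t 29.77 tcp [0.459  0.1343 0.0109] jig [-85.9  -7.5  10.9] yaw -3.44 open 0.746 F [ 0.6  0.3 -0. ] tilt 0.27
 dxyz now [ 0.0005  0.0049 -0.0021]
 ry 0.06  dxyz after turn [ 0.0005  0.0049 -0.0021]
 level rotvec deg [-0.24  0.06 -0.11]
```

Call:
{"name": "arm_command", "arguments": {
  "motion": [
    {"grip":0.25,"dx":0,"dy":0.003,"dz":0.006,"rx":-0.2,"ry":0,"rz":0},
    {"grip":0.25,"dx":0,"dy":0,"dz":0.007,"rx":0,"ry":0,"rz":0},
    {"grip":0.25,"dx":0,"dy":0,"dz":0.008,"rx":0,"ry":0,"rz":0},
    {"grip":0.25,"dx":0,"dy":0,"dz":0.008,"rx":0,"ry":0,"rz":0},
    {"grip":0.25,"dx":0,"dy":0,"dz":0.008,"rx":0,"ry":0,"rz":0}
  ]
}}

```text
time: 30.18
tool_pos: [0.496, 0.1319, 0.0071]
tcp_rot: [-0.486, 0.516, -0.513, 0.484]
force: [-3.4, 0.9, 2.4]
opening: 0.75
```

```bash
python3 - <<'E'
from h import *
go(j2w([-4,-8,7]),-3.5)
E
```

```text
t 30.18 tcp [0.496  0.1319 0.0071] jig [-48.8  -7.6   7.1] yaw -3.39 open 0.750 F [-3.4  0.9  2.4] tilt 0.28
 dxyz now [ 0.0004 -0.0001  0.0448]
 ry 0.11  dxyz after turn [0.0004 0.0001 0.0448]
 level rotvec deg [0.28 0.11 0.  ]
```

Call:
{"name": "arm_command", "arguments": {
  "motion": [
    {"grip":0.25,"dx":0,"dy":-0.001,"dz":0.008,"rx":0.2,"ry":0,"rz":0},
    {"grip":0.25,"dx":0,"dy":0,"dz":0.008,"rx":0,"ry":0,"rz":0},
    {"grip":0.25,"dx":0,"dy":0,"dz":0.008,"rx":0,"ry":0,"rz":0},
    {"grip":0.25,"dx":0,"dy":0,"dz":0.006,"rx":0,"ry":0,"rz":0}
  ]
}}

```text
time: 30.52
tool_pos: [0.5258, 0.1302, 0.007]
tcp_rot: [-0.488, 0.517, -0.512, 0.482]
force: [-7.6, -0.0, 5.5]
opening: 0.753
```

```bash
python3 - <<'E'
from h import *
go(j2w([-4,-8,7]),-3.5)
w=ctrl.get_image("wrist"); save(w,"w18")
E
```

```text
t 30.52 tcp [0.5258 0.1302 0.007 ] jig [-19.   -7.5   7. ] yaw -3.41 open 0.753 F [-7.6 -0.   5.5] tilt 0.58
 dxyz now [ 0.0006 -0.0001  0.015 ]
 ry 0.09  dxyz after turn [0.0005 0.     0.015 ]
 level rotvec deg [0.58 0.09 0.08]
```

View pics/w18.png

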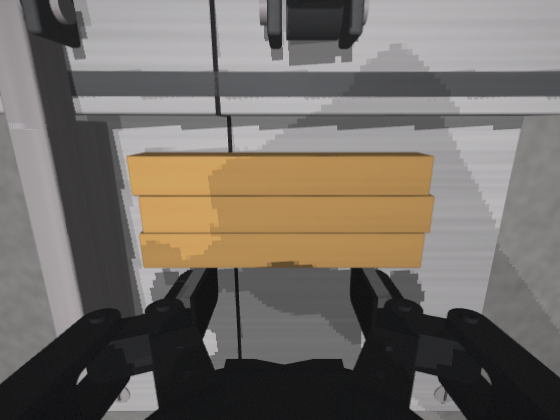

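The three bars are now in one block (rows 153–268) and still a centimetre or so short of the fence foot (row ~120).

Call:
{"name": "arm_command", "arguments": {
  "motion": [
    {"grip":0.25,"dx":0,"dy":-0.001,"dz":0.007,"rx":0.5,"ry":0,"rz":0},
    {"grip":0.25,"dx":0,"dy":0,"dz":0.006,"rx":0,"ry":0,"rz":0}
  ]
}}

```text
time: 30.73
tool_pos: [0.5385, 0.1296, 0.0069]
tcp_rot: [-0.487, 0.515, -0.514, 0.483]
force: [-8.0, -0.2, 5.9]
opening: 0.75
```

```bash
python3 - <<'E'
from h import *
go(j2w([-4,-8,7]),-3.5)
E
```

```text
t 30.73 tcp [0.5385 0.1296 0.0069] jig [-6.3 -7.3  6.9] yaw -3.40 open 0.750 F [-8.  -0.2  5.9] tilt 0.29
 dxyz now [ 0.0007 -0.0001  0.0023]
 ry 0.10  dxyz after turn [ 0.0007 -0.0001  0.0023]
 level rotvec deg [0.27 0.11 0.09]
```

Call:
{"name": "arm_command", "arguments": {
  "motion": [
    {"grip":0.25,"dx":0,"dy":-0.001,"dz":0.004,"rx":0.2,"ry":0,"rz":0},
    {"grip":0.25,"dx":0,"dy":0,"dz":0.004,"rx":0,"ry":0,"rz":0}
  ]
}}

```text
time: 30.9
tool_pos: [0.5407, 0.1294, 0.0063]
tcp_rot: [-0.49, 0.518, -0.512, 0.48]
force: [-18.8, 0.7, 14.0]
opening: 0.75
```

```bash
python3 - <<'E'
from h import *
go(j2w([-4,-8,7]),-3.5)
w=ctrl.get_image("wrist"); save(w,"w19")
E
```

```text
t 30.90 tcp [0.5407 0.1294 0.0063] jig [-4.1 -7.3  6.3] yaw -3.43 open 0.750 F [-18.8   0.7  14. ] tilt 0.92
 dxyz now [ 0.0007 -0.0007  0.0001]
 ry 0.07  dxyz after turn [ 0.0007 -0.0007  0.0001]
 level rotvec deg [0.89 0.08 0.24]
```

View pics/w19.png

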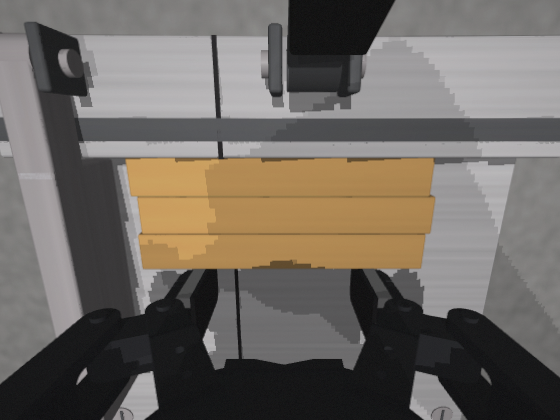

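Force rose to 19 N: the block is against the fence (TCP at x −4, as computed). Backing off and turning to push the ends along to the flag.

Call:
{"name": "arm_command", "arguments": {
  "motion": [
    {"grip":0.25,"dx":0,"dy":0,"dz":-0.015,"rx":0.5,"ry":0,"rz":0.2},
    {"grip":0.25,"dx":0,"dy":-0.01,"dz":-0.015,"rx":0,"ry":0,"rz":0},
    {"grip":0.25,"dx":0,"dy":-0.035,"dz":0,"rx":0,"ry":0,"rz":0},
    {"grip":0.85,"dx":0,"dy":-0.035,"dz":0,"rx":0,"ry":0,"rz":0},
    {"grip":0.85,"dx":0.02,"dy":-0.02,"dz":0,"rx":0,"ry":-7,"rz":0},
    {"grip":0.85,"dx":0.02,"dy":0,"dz":0,"rx":0,"ry":-7,"rz":0},
    {"grip":0.85,"dx":0.02,"dy":0,"dz":0,"rx":0,"ry":-7,"rz":0},
    {"grip":0.85,"dx":0.01,"dy":0,"dz":0,"rx":0,"ry":-7,"rz":0}
  ]
}}

```text
time: 31.62
tool_pos: [0.528, 0.0623, 0.1142]
tcp_rot: [-0.595, 0.375, -0.382, 0.6]
force: [-0.9, -0.3, -0.6]
opening: 0.152
```

Call:
{"name": "arm_command", "arguments": {
  "motion": [
    {"grip":0.85,"dx":0,"dy":0,"dz":0,"rx":0,"ry":-7,"rz":0},
    {"grip":0.85,"dx":0,"dy":0,"dz":0,"rx":0,"ry":-7,"rz":0},
    {"grip":0.85,"dx":0,"dy":0,"dz":0,"rx":0,"ry":-7,"rz":0},
    {"grip":0.85,"dx":0,"dy":0,"dz":0,"rx":0,"ry":-7,"rz":0},
    {"grip":0.85,"dx":0,"dy":0,"dz":0,"rx":0,"ry":-7,"rz":0},
    {"grip":0.85,"dx":0,"dy":0,"dz":0,"rx":0,"ry":-7,"rz":0},
    {"grip":0.85,"dx":0,"dy":0,"dz":0,"rx":0,"ry":-7,"rz":0},
    {"grip":0.85,"dx":0,"dy":0,"dz":0,"rx":0,"ry":-7,"rz":0}
  ]
}}

```text
time: 32.28
tool_pos: [0.5457, 0.0522, 0.1215]
tcp_rot: [0.706, -0.03, 0.062, -0.705]
force: [0.1, 0.5, 0.7]
opening: 0.153
```

```bash
python3 - <<'E'
from h import *
go(j2w([29,-95,60]),86.5)
E
```

```text
t 32.28 tcp [0.5457 0.0522 0.1215] jig [  5.7 -84.1 121.5] yaw 82.58 open 0.153 F [0.1 0.5 0.7] tilt 2.63
 dxyz now [ 0.0212  0.0626 -0.0094]
 ry -3.92  dxyz after turn [ 0.0233  0.0615 -0.0109]
 level rotvec deg [-0.05 -3.92  2.63]
```

Call:
{"name": "arm_command", "arguments": {
  "motion": [
    {"grip":0.85,"dx":0.02,"dy":0.005,"dz":-0.012,"rx":0,"ry":-3.5,"rz":2.6},
    {"grip":0.85,"dx":0.002,"dy":0,"dz":0,"rx":0,"ry":0,"rz":0},
    {"grip":0.85,"dx":0,"dy":0.02,"dz":0,"rx":0,"ry":0,"rz":0},
    {"grip":0.85,"dx":0,"dy":0.02,"dz":0,"rx":0,"ry":0,"rz":0},
    {"grip":0.85,"dx":0,"dy":0,"dz":0,"rx":0,"ry":0,"rz":0},
    {"grip":0.85,"dx":0,"dy":0,"dz":0,"rx":0,"ry":0,"rz":0}
  ]
}}

```text
time: 32.78
tool_pos: [0.5777, 0.0327, 0.0768]
tcp_rot: [-0.705, 0.019, -0.029, 0.708]
force: [0.1, 0.2, 0.0]
opening: 0.155
```

```bash
python3 - <<'E'
from h import *
go(j2w([29,-95,16]),86.5)
w=ctrl.get_image("wrist"); save(w,"w20")
E
```

```text
t 32.78 tcp [0.5777 0.0327 0.0768] jig [  38.7 -101.6   76.8] yaw 86.17 open 0.155 F [0.1 0.2 0. ] tilt 0.85
 dxyz now [-0.0106  0.0607  0.0063]
 ry -0.33  dxyz after turn [-0.0097  0.0608  0.0066]
 level rotvec deg [-0.27 -0.33  0.8 ]
```

View pics/w20.png

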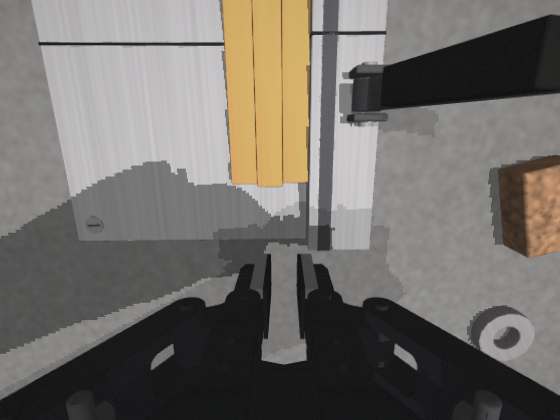

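The block's far ends are at row ~185, columns 232–308, and my fingers are about 10 mm too far toward the fence. Shifting, then lowering.

Call:
{"name": "arm_command", "arguments": {
  "motion": [
    {"grip":0.85,"dx":-0.009,"dy":0,"dz":0.005,"rx":-0.2,"ry":-0.3,"rz":0.8},
    {"grip":0.85,"dx":0,"dy":0.02,"dz":0,"rx":0,"ry":0,"rz":0},
    {"grip":0.85,"dx":0,"dy":0.02,"dz":0,"rx":0,"ry":0,"rz":0},
    {"grip":0.85,"dx":0,"dy":0,"dz":0,"rx":0,"ry":0,"rz":0},
    {"grip":0.85,"dx":0,"dy":0,"dz":0,"rx":0,"ry":0,"rz":0}
  ]
}}

```text
time: 33.25
tool_pos: [0.5724, 0.0401, 0.0432]
tcp_rot: [0.707, -0.018, 0.025, -0.707]
force: [0.6, 0.6, 0.1]
opening: 0.152
```

```bash
python3 - <<'E'
from h import *
go(j2w([29,-95,16]),86.5)
E
```

```text
t 33.25 tcp [0.5724 0.0401 0.0432] jig [ 33.  -94.6  43.2] yaw 86.51 open 0.152 F [0.6 0.6 0.1] tilt 0.56
 dxyz now [-0.0043  0.0272 -0.0004]
 ry 0.01  dxyz after turn [-0.004   0.0272 -0.0004]
 level rotvec deg [0.02 0.01 0.56]
```

Call:
{"name": "arm_command", "arguments": {
  "motion": [
    {"grip":0.85,"dx":-0.004,"dy":0,"dz":0,"rx":0,"ry":0,"rz":0.5},
    {"grip":0.85,"dx":-0.002,"dy":0.012,"dz":0,"rx":0,"ry":0,"rz":0},
    {"grip":0.85,"dx":0,"dy":0.012,"dz":0,"rx":0,"ry":0,"rz":0},
    {"grip":0.85,"dx":0,"dy":0,"dz":0,"rx":0,"ry":0,"rz":0},
    {"grip":0.85,"dx":0,"dy":0,"dz":0,"rx":0,"ry":0,"rz":0}
  ]
}}

```text
time: 33.67
tool_pos: [0.5682, 0.0413, 0.022]
tcp_rot: [0.707, -0.019, 0.024, -0.706]
force: [0.2, -0.0, 0.7]
opening: 0.145
```

```bash
python3 - <<'E'
from h import *
go(j2w([29,-80,14]),86.5)
E
```

```text
t 33.67 tcp [0.5682 0.0413 0.022 ] jig [ 28.8 -93.6  22. ] yaw 86.55 open 0.145 F [ 0.2 -0.   0.7] tilt 0.4
 dxyz now [0.0002 0.008  0.0136]
 ry 0.05  dxyz after turn [0.0002 0.008  0.0136]
 level rotvec deg [0.07 0.05 0.39]
```

Call:
{"name": "arm_command", "arguments": {
  "motion": [
    {"grip":0.85,"dx":0,"dy":0.007,"dz":0,"rx":0,"ry":0,"rz":0.4},
    {"grip":0.85,"dx":0,"dy":0,"dz":0.004,"rx":0,"ry":0,"rz":0},
    {"grip":0.85,"dx":0,"dy":0,"dz":0.005,"rx":0,"ry":0,"rz":0},
    {"grip":0.85,"dx":0,"dy":0,"dz":0.005,"rx":0,"ry":0,"rz":0}
  ]
}}

```text
time: 34.0
tool_pos: [0.5693, 0.0546, 0.0139]
tcp_rot: [0.707, -0.023, 0.022, -0.706]
force: [-0.2, -0.3, 0.8]
opening: 0.148
```

```bash
python3 - <<'E'
from h import *
go(j2w([29,-66,14]),86.5)
E
```

```text
t 34.00 tcp [0.5693 0.0546 0.0139] jig [ 29.1 -80.3  13.9] yaw 86.39 open 0.148 F [-0.2 -0.3  0.8] tilt 0.14
 dxyz now [-0.0001 -0.0001  0.0143]
 ry -0.11  dxyz after turn [-0.0001 -0.0001  0.0143]
 level rotvec deg [ 0.11 -0.11 -0.09]
```

Call:
{"name": "arm_command", "arguments": {
  "motion": [
    {"grip":0.85,"dx":0,"dy":0,"dz":0.005,"rx":0,"ry":0,"rz":0},
    {"grip":0.85,"dx":0,"dy":0,"dz":0.005,"rx":0,"ry":0,"rz":0}
  ]
}}

```text
time: 34.17
tool_pos: [0.5698, 0.0623, 0.014]
tcp_rot: [0.709, -0.024, 0.021, -0.704]
force: [-2.0, -6.9, 3.1]
opening: 0.148
```

```bash
python3 - <<'E'
from h import *
go(j2w([29,-66,14]),86.5)
E
```

```text
t 34.17 tcp [0.5698 0.0623 0.014 ] jig [ 29.1 -72.6  14. ] yaw 86.35 open 0.148 F [-2.  -6.9  3.1] tilt 0.46
 dxyz now [-0.0001 -0.0001  0.0066]
 ry -0.15  dxyz after turn [-0.0001 -0.      0.0066]
 level rotvec deg [ 0.44 -0.15 -0.15]
```

Call:
{"name": "arm_command", "arguments": {
  "motion": [
    {"grip":0.85,"dx":0,"dy":0,"dz":0.004,"rx":0.3,"ry":0,"rz":0},
    {"grip":0.85,"dx":0,"dy":0,"dz":0.003,"rx":0,"ry":0,"rz":0}
  ]
}}

```text
time: 34.33
tool_pos: [0.5701, 0.0665, 0.014]
tcp_rot: [0.71, -0.024, 0.021, -0.704]
force: [-1.9, -7.1, 2.6]
opening: 0.149
```

```bash
python3 - <<'E'
from h import *
go(j2w([29,-66,14]),86.5)
E
```

```text
t 34.33 tcp [0.5701 0.0665 0.014 ] jig [ 29.1 -68.4  14. ] yaw 86.30 open 0.149 F [-1.9 -7.1  2.6] tilt 0.53
 dxyz now [-0.0001 -0.      0.0024]
 ry -0.20  dxyz after turn [-0.0001  0.      0.0024]
 level rotvec deg [ 0.48 -0.2  -0.22]
```

Call:
{"name": "arm_command", "arguments": {
  "motion": [
    {"grip":0.85,"dx":0,"dy":0,"dz":0.004,"rx":0.4,"ry":0,"rz":-0.2},
    {"grip":0.85,"dx":0,"dy":0,"dz":0.004,"rx":0,"ry":0,"rz":0}
  ]
}}

```text
time: 34.5
tool_pos: [0.5702, 0.0699, 0.014]
tcp_rot: [0.71, -0.025, 0.023, -0.704]
force: [-1.6, -10.1, 4.4]
opening: 0.152
```

```bash
python3 - <<'E'
from h import *
go(j2w([29,-66,14]),86.5)
w=ctrl.get_image("wrist"); save(w,"w21")
E
```

```text
t 34.50 tcp [0.5702 0.0699 0.014 ] jig [ 29.1 -64.9  14. ] yaw 86.16 open 0.152 F [ -1.6 -10.1   4.4] tilt 0.53
 dxyz now [-0.     -0.     -0.0011]
 ry -0.34  dxyz after turn [-0.0001 -0.     -0.0011]
 level rotvec deg [ 0.52 -0.34 -0.12]
```

View pics/w21.png

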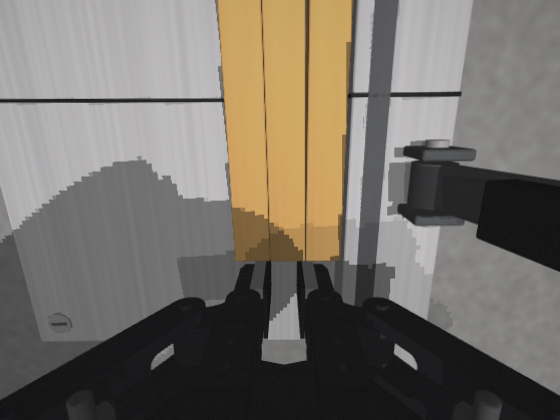

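Call:
{"name": "arm_command", "arguments": {
  "motion": [
    {"grip":0.85,"dx":0,"dy":0,"dz":0.004,"rx":0.4,"ry":-0.3,"rz":-0.1},
    {"grip":0.85,"dx":0,"dy":0,"dz":0.004,"rx":0,"ry":0,"rz":0}
  ]
}}

```text
time: 34.72
tool_pos: [0.5703, 0.07, 0.014]
tcp_rot: [0.712, -0.024, 0.022, -0.701]
force: [-1.7, -8.8, 5.0]
opening: 0.148
```

```bash
python3 - <<'E'
from h import *
go(j2w([29,-66,14]),86.5)
E
```

```text
t 34.72 tcp [0.5703 0.07   0.014 ] jig [ 29.1 -64.9  14. ] yaw 86.26 open 0.148 F [-1.7 -8.8  5. ] tilt 0.9
 dxyz now [-0.0001  0.     -0.0011]
 ry -0.24  dxyz after turn [-0.0001 -0.     -0.0011]
 level rotvec deg [ 0.88 -0.24 -0.18]
```

Call:
{"name": "arm_command", "arguments": {
  "motion": [
    {"grip":0.85,"dx":0,"dy":0,"dz":0.008,"rx":0.8,"ry":-0.2,"rz":-0.1},
    {"grip":0.85,"dx":0,"dy":0,"dz":0.01,"rx":0,"ry":0,"rz":0}
  ]
}}

```text
time: 34.88
tool_pos: [0.5703, 0.07, 0.0139]
tcp_rot: [0.717, -0.028, 0.022, -0.697]
force: [-6.5, -22.7, 11.6]
opening: 0.15
```

```bash
python3 - <<'E'
from h import *
go(j2w([29,-66,14]),86.5)
w=ctrl.get_image("wrist"); save(w,"w22")
E
```

```text
t 34.88 tcp [0.5703 0.07   0.0139] jig [ 29.1 -64.8  13.9] yaw 85.97 open 0.150 F [ -6.5 -22.7  11.6] tilt 1.69
 dxyz now [-0.0001 -0.0001 -0.0012]
 ry -0.53  dxyz after turn [-0.0001 -0.0001 -0.0012]
 level rotvec deg [ 1.64 -0.53 -0.43]
```

View pics/w22.png

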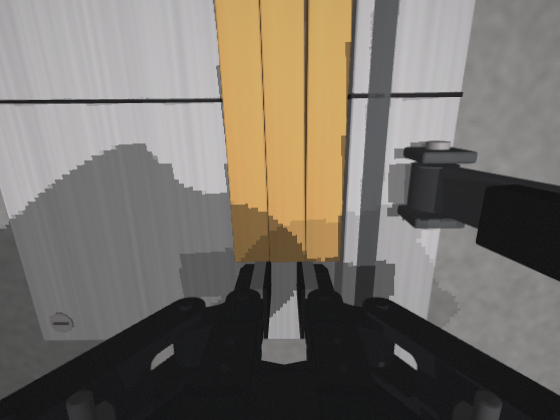

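It won't move further at 23 N and the ends are in line at row ~262, so the block is against the flag. Backing off and inspecting the whole row.

Call:
{"name": "arm_command", "arguments": {
  "motion": [
    {"grip":0.85,"dx":0,"dy":0,"dz":-0.012,"rx":1,"ry":-0.4,"rz":-0.4},
    {"grip":0.85,"dx":0,"dy":-0.005,"dz":-0.012,"rx":0.5,"ry":0,"rz":0},
    {"grip":0.85,"dx":0,"dy":-0.035,"dz":0,"rx":0,"ry":0,"rz":0},
    {"grip":0.85,"dx":0,"dy":-0.035,"dz":0,"rx":0,"ry":0,"rz":0},
    {"grip":0.85,"dx":-0.01,"dy":-0.035,"dz":0,"rx":0,"ry":0,"rz":0},
    {"grip":0.85,"dx":-0.02,"dy":-0.02,"dz":0,"rx":0,"ry":0,"rz":0},
    {"grip":0.85,"dx":0,"dy":0,"dz":0,"rx":0,"ry":0,"rz":0},
    {"grip":0.85,"dx":0,"dy":0,"dz":0,"rx":0,"ry":0,"rz":0}
  ]
}}

```text
time: 35.6
tool_pos: [0.5388, 0.0502, 0.15]
tcp_rot: [0.707, -0.022, 0.022, -0.707]
force: [0.1, -0.5, -0.2]
opening: 0.15
```

```bash
python3 - <<'E'
from h import *
go(j2w([-22,5,70]),-3.5)
w=ctrl.get_image("wrist"); save(w,"w23",(150,0,450,225),2.6)
for b in bars(w,.026): print(b, w2j([b[1]/1000,b[2]/1000,0]))
P=[[7,-55,26],[55,-55,26],[7,65,26],[55,65,26],[39,-55,26],[39,65,26]]
print(((proj(w,[j2w(p) for p in P])-[150,0])*2.6).round(0).tolist())
E
```

```text
t 35.60 tcp [0.5388 0.0502 0.15  ] jig [ -1.1 -86.5 150. ] yaw 86.38 open 0.150 F [ 0.1 -0.5 -0.2] tilt 0.03
 dxyz now [-0.0211  0.08    0.0915]
 ry 89.88  dxyz after turn [-0.0915  0.08   -0.0209]
 level rotvec deg [1.000e-02 8.988e+01 3.000e-02]
(array([323.,  88.]), 575.2, 140.5, 119.1, 48.9, 86.8) [29.69984979  5.82399538  0.        ]
[[374.0, 447.0], [520.0, 446.0], [376.0, 27.0], [544.0, 26.0], [471.0, 446.0], [488.0, 27.0]]
```

View pics/w23.png

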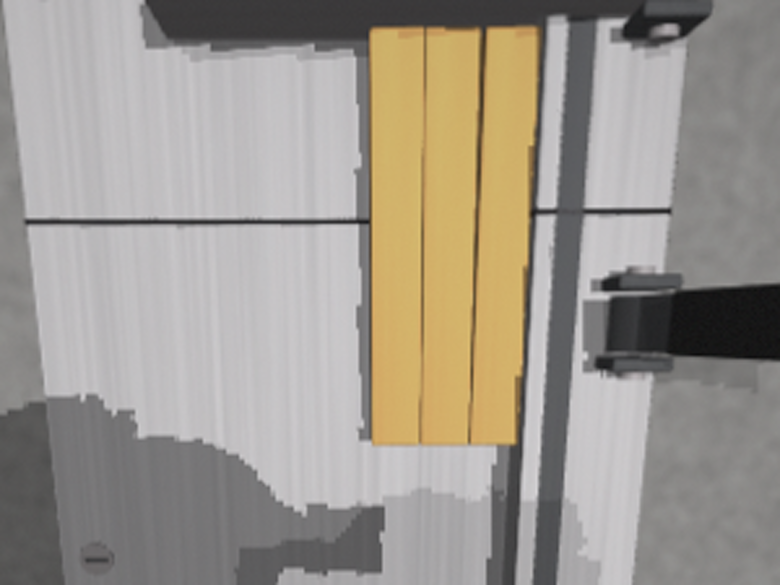

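The row is flush to the flag and nearly tight, with a hair-line gap beside bar 1 at its flag end. One more square push toward the fence.

Call:
{"name": "arm_command", "arguments": {
  "motion": [
    {"grip":0.25,"dx":-0.01,"dy":0,"dz":0.02,"rx":0,"ry":7,"rz":0},
    {"grip":0.25,"dx":-0.01,"dy":0,"dz":0.02,"rx":0,"ry":7,"rz":0},
    {"grip":0.25,"dx":-0.01,"dy":0,"dz":0.02,"rx":0,"ry":7,"rz":0},
    {"grip":0.25,"dx":-0.01,"dy":0,"dz":0.015,"rx":0,"ry":7,"rz":0},
    {"grip":0.25,"dx":0,"dy":0,"dz":0,"rx":0,"ry":7,"rz":0},
    {"grip":0.25,"dx":0,"dy":0,"dz":0,"rx":0,"ry":7,"rz":0},
    {"grip":0.25,"dx":0,"dy":0,"dz":0,"rx":0,"ry":7,"rz":0},
    {"grip":0.25,"dx":0,"dy":0,"dz":0,"rx":0,"ry":7,"rz":0}
  ]
}}

```text
time: 36.32
tool_pos: [0.5147, 0.1394, 0.1386]
tcp_rot: [0.61, -0.364, 0.352, -0.61]
force: [0.3, 0.2, 0.3]
opening: 0.753
```

Call:
{"name": "arm_command", "arguments": {
  "motion": [
    {"grip":0.25,"dx":0,"dy":0,"dz":0,"rx":0,"ry":7,"rz":0},
    {"grip":0.25,"dx":0,"dy":0,"dz":0,"rx":0,"ry":7,"rz":0},
    {"grip":0.25,"dx":0,"dy":0,"dz":0,"rx":0,"ry":7,"rz":0},
    {"grip":0.25,"dx":0,"dy":0,"dz":0,"rx":0,"ry":7,"rz":0},
    {"grip":0.25,"dx":0,"dy":0,"dz":0,"rx":0,"ry":2,"rz":0},
    {"grip":0.25,"dx":0,"dy":0,"dz":0,"rx":0,"ry":0,"rz":0},
    {"grip":0.25,"dx":0,"dy":0,"dz":0,"rx":0,"ry":0,"rz":0}
  ]
}}

```text
time: 36.9
tool_pos: [0.5111, 0.1428, 0.1262]
tcp_rot: [-0.498, 0.518, -0.497, 0.487]
force: [-0.1, -0.3, 0.4]
opening: 0.75
```

```bash
python3 - <<'E'
from h import *
go(j2w([-25,2,40]),-3.5)
E
```

```text
t 36.90 tcp [0.5111 0.1428 0.1262] jig [-34.4   4.2 126.2] yaw -1.71 open 0.750 F [-0.1 -0.3  0.4] tilt 1.95
 dxyz now [0.0034 0.0858 0.0121]
 ry 1.79  dxyz after turn [0.0022 0.0862 0.0094]
 level rotvec deg [ 1.86  1.78 -0.6 ]
```

Call:
{"name": "arm_command", "arguments": {
  "motion": [
    {"grip":0.25,"dx":0.002,"dy":0.01,"dz":0,"rx":1.8,"ry":1.7,"rz":-0.6},
    {"grip":0.25,"dx":0,"dy":0.025,"dz":0,"rx":0,"ry":0,"rz":0},
    {"grip":0.25,"dx":0,"dy":0.025,"dz":0,"rx":0,"ry":0,"rz":0},
    {"grip":0.25,"dx":0,"dy":0.02,"dz":0,"rx":0,"ry":0,"rz":0},
    {"grip":0.25,"dx":0,"dy":0,"dz":0,"rx":0,"ry":0,"rz":0},
    {"grip":0.25,"dx":0,"dy":0,"dz":0,"rx":0,"ry":0,"rz":0}
  ]
}}

```text
time: 37.4
tool_pos: [0.5108, 0.1427, 0.0403]
tcp_rot: [-0.487, 0.514, -0.511, 0.487]
force: [0.6, 0.7, 0.6]
opening: 0.751
```

```bash
python3 - <<'E'
from h import *
go(j2w([-25,2,9]),-3.5)
E
```

```text
t 37.40 tcp [0.5108 0.1427 0.0403] jig [-34.7   4.1  40.3] yaw -2.95 open 0.751 F [0.6 0.7 0.6] tilt 0.21
 dxyz now [0.0023 0.0312 0.0098]
 ry 0.55  dxyz after turn [0.0021 0.0313 0.0097]
 level rotvec deg [ 0.16  0.55 -0.13]
```

Call:
{"name": "arm_command", "arguments": {
  "motion": [
    {"grip":0.25,"dx":0.003,"dy":0.012,"dz":0,"rx":0,"ry":0.5,"rz":0},
    {"grip":0.25,"dx":0,"dy":0.012,"dz":0,"rx":0,"ry":0,"rz":0},
    {"grip":0.25,"dx":0,"dy":0.005,"dz":0,"rx":0,"ry":0,"rz":0},
    {"grip":0.25,"dx":0,"dy":0,"dz":0,"rx":0,"ry":0,"rz":0},
    {"grip":0.25,"dx":0,"dy":0,"dz":0,"rx":0,"ry":0,"rz":0}
  ]
}}

```text
time: 37.82
tool_pos: [0.5126, 0.1399, 0.0107]
tcp_rot: [-0.484, 0.516, -0.514, 0.486]
force: [0.8, 0.0, -0.3]
opening: 0.75
```

```bash
python3 - <<'E'
from h import *
go(j2w([-4,2,8]),-3.5)
E
```

```text
t 37.82 tcp [0.5126 0.1399 0.0107] jig [-32.7   1.5  10.7] yaw -3.46 open 0.750 F [ 0.8  0.  -0.3] tilt 0.19
 dxyz now [-0.0005  0.0027  0.0287]
 ry 0.04  dxyz after turn [-0.0005  0.0027  0.0287]
 level rotvec deg [-0.01  0.04 -0.19]
```

Call:
{"name": "arm_command", "arguments": {
  "motion": [
    {"grip":0.25,"dx":0,"dy":0.001,"dz":0.007,"rx":0,"ry":0,"rz":0},
    {"grip":0.25,"dx":0,"dy":0.001,"dz":0.007,"rx":0,"ry":0,"rz":0},
    {"grip":0.25,"dx":0,"dy":0,"dz":0.006,"rx":0,"ry":0,"rz":0},
    {"grip":0.25,"dx":0,"dy":0,"dz":0.003,"rx":0,"ry":0,"rz":0}
  ]
}}

```text
time: 38.15
tool_pos: [0.539, 0.1386, 0.0102]
tcp_rot: [0.483, -0.515, 0.515, -0.487]
force: [0.1, -0.1, -0.1]
opening: 0.751
```

```bash
python3 - <<'E'
from h import *
go(j2w([-4,2,8]),-3.5)
E
```

```text
t 38.15 tcp [0.539  0.1386 0.0102] jig [-6.3  1.7 10.2] yaw -3.44 open 0.751 F [ 0.1 -0.1 -0.1] tilt 0.29
 dxyz now [-0.0003  0.0022  0.0023]
 ry 0.06  dxyz after turn [-0.0003  0.0022  0.0023]
 level rotvec deg [-0.21  0.06 -0.19]
```

Call:
{"name": "arm_command", "arguments": {
  "motion": [
    {"grip":0.25,"dx":0,"dy":0,"dz":0.004,"rx":0,"ry":0,"rz":0},
    {"grip":0.25,"dx":0,"dy":0,"dz":0.008,"rx":0,"ry":0,"rz":0},
    {"grip":0.25,"dx":0,"dy":0,"dz":0.01,"rx":0,"ry":0,"rz":0}
  ]
}}

```text
time: 38.4
tool_pos: [0.541, 0.1388, 0.0079]
tcp_rot: [-0.496, 0.523, -0.506, 0.474]
force: [-28.7, -0.4, 21.9]
opening: 0.747
```

```bash
python3 - <<'E'
from h import *
go(j2w([-4,2,8]),-3.5)
w=ctrl.get_image("wrist"); save(w,"w24")
E
```

```text
t 38.40 tcp [0.541  0.1388 0.0079] jig [-4.3  2.1  7.9] yaw -3.38 open 0.747 F [-28.7  -0.4  21.9] tilt 2.33
 dxyz now [ 0.0001 -0.0001  0.0003]
 ry 0.12  dxyz after turn [ 0.0001 -0.0001  0.0003]
 level rotvec deg [2.3  0.12 0.39]
```

View pics/w24.png

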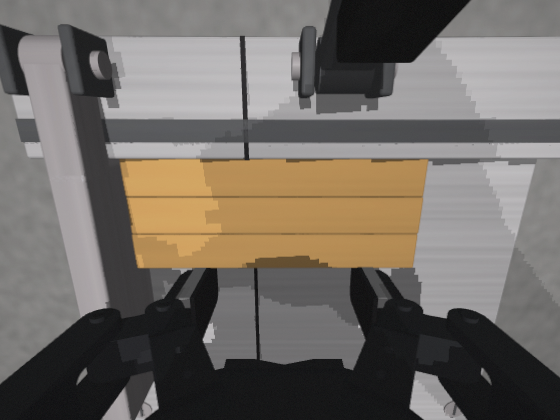

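Row is tight: three bars in rows 160–268, no gaps, ends flush at the flag, flag still down. Now the strap.

Call:
{"name": "arm_command", "arguments": {
  "motion": [
    {"grip":0.25,"dx":0,"dy":0,"dz":-0.012,"rx":1,"ry":0,"rz":0.2},
    {"grip":0.25,"dx":0,"dy":0,"dz":-0.015,"rx":1,"ry":0,"rz":0.2},
    {"grip":0.25,"dx":0,"dy":-0.03,"dz":-0.01,"rx":0,"ry":0,"rz":0},
    {"grip":0.25,"dx":0,"dy":-0.04,"dz":0,"rx":0,"ry":0,"rz":0},
    {"grip":0.25,"dx":0,"dy":-0.04,"dz":0,"rx":0,"ry":0,"rz":0},
    {"grip":0.25,"dx":0,"dy":-0.04,"dz":0,"rx":0,"ry":0,"rz":0},
    {"grip":0.25,"dx":0,"dy":-0.04,"dz":0,"rx":0,"ry":0,"rz":0},
    {"grip":0.25,"dx":0,"dy":-0.025,"dz":0,"rx":0,"ry":0,"rz":0}
  ]
}}

```text
time: 39.12
tool_pos: [0.4974, 0.1416, 0.2243]
tcp_rot: [-0.495, 0.52, -0.506, 0.478]
force: [1.4, 0.6, 0.5]
opening: 0.753
```

```bash
python3 - <<'E'
from h import *
go(j2w([118,-17,235]),-3.5)
w=ctrl.get_image("wrist"); save(w,"w25")
t=ctrl.get_image("top"); save(t,"t25")
s=ctrl.get_image("side"); save(s,"s25")
E
```

```text
t 39.12 tcp [0.4974 0.1416 0.2243] jig [-48.    2.2 224.3] yaw -3.08 open 0.753 F [1.4 0.6 0.5] tilt 1.75
 dxyz now [ 0.0205 -0.0156  0.1655]
 ry 0.42  dxyz after turn [ 0.0192 -0.0107  0.166 ]
 level rotvec deg [1.74 0.42 0.19]
```

View pics/w25.png

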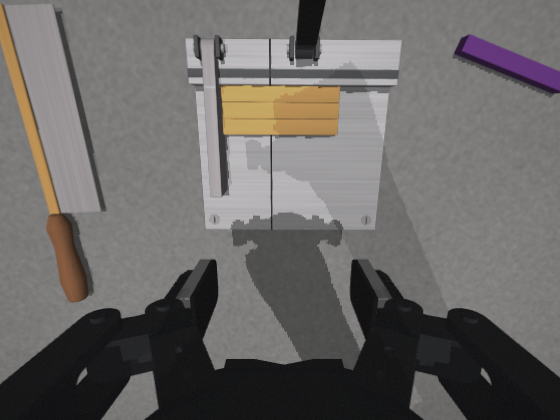

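View pics/s25.png

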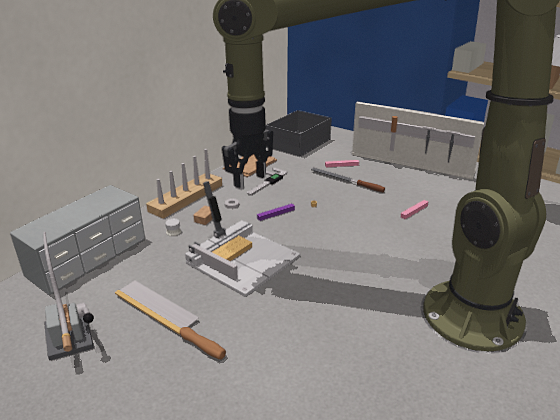

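The row sits in the corner as set and the flag is down. Moving above the strap's tip.

Call:
{"name": "arm_command", "arguments": {
  "motion": [
    {"grip":0.4,"dx":0.007,"dy":-0.004,"dz":0.035,"rx":1.7,"ry":0.4,"rz":0.2},
    {"grip":0.4,"dx":0.007,"dy":-0.004,"dz":0.037,"rx":0,"ry":0,"rz":0},
    {"grip":0.4,"dx":0.005,"dy":-0.004,"dz":0.037,"rx":0,"ry":0,"rz":0},
    {"grip":0.4,"dx":0,"dy":0,"dz":0.03,"rx":0,"ry":0,"rz":0},
    {"grip":0.4,"dx":0,"dy":0,"dz":0.01,"rx":0,"ry":0,"rz":0},
    {"grip":0.4,"dx":0,"dy":0,"dz":0,"rx":0,"ry":0,"rz":0},
    {"grip":0.4,"dx":0,"dy":0,"dz":0,"rx":0,"ry":0,"rz":0}
  ]
}}

```text
time: 39.85
tool_pos: [0.6478, 0.1108, 0.2221]
tcp_rot: [-0.489, 0.516, -0.513, 0.48]
force: [-0.5, 0.2, -0.1]
opening: 0.598
```

```bash
python3 - <<'E'
from h import *
go(j2w([118,-17,142]),-3.5)
w=ctrl.get_image("wrist"); save(w,"w26")
E
```

```text
t 39.85 tcp [0.6478 0.1108 0.2221] jig [104.  -19.4 222.1] yaw -3.48 open 0.598 F [-0.5  0.2 -0.1] tilt 0.82
 dxyz now [-0.0029  0.0799  0.015 ]
 ry 0.02  dxyz after turn [-0.0024  0.0801  0.014 ]
 level rotvec deg [0.71 0.03 0.41]
```

View pics/w26.png

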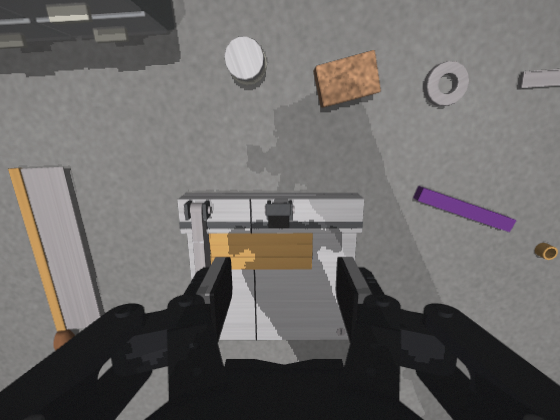

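Call:
{"name": "arm_command", "arguments": {
  "motion": [
    {"grip":0.4,"dx":-0.002,"dy":0,"dz":0.012,"rx":0.7,"ry":0,"rz":0.4},
    {"grip":0.4,"dx":0,"dy":0,"dz":0,"rx":0,"ry":0,"rz":0},
    {"grip":0.4,"dx":0,"dy":0.025,"dz":0,"rx":0,"ry":0,"rz":0},
    {"grip":0.4,"dx":0,"dy":0.02,"dz":0,"rx":0,"ry":0,"rz":0},
    {"grip":0.4,"dx":0,"dy":0,"dz":0,"rx":0,"ry":0,"rz":0},
    {"grip":0.4,"dx":0,"dy":0,"dz":0,"rx":0,"ry":0,"rz":0}
  ]
}}

```text
time: 40.4
tool_pos: [0.6572, 0.1141, 0.1774]
tcp_rot: [0.485, -0.513, 0.515, -0.486]
force: [0.0, -0.7, 0.7]
opening: 0.6
```

```bash
python3 - <<'E'
from h import *
go(j2w([118,-17,142]),-3.5)
w=ctrl.get_image("wrist"); save(w,"w27")
s=ctrl.get_image("side"); save(s,"s27",(170,120,310,255),5)
E
```

```text
t 40.40 tcp [0.6572 0.1141 0.1774] jig [113.2 -15.5 177.4] yaw -3.22 open 0.600 F [ 0.  -0.7  0.7] tilt 0.18
 dxyz now [0.0015 0.0354 0.0047]
 ry 0.28  dxyz after turn [0.0015 0.0354 0.0048]
 level rotvec deg [-0.16  0.28  0.09]
```

View pics/w27.png

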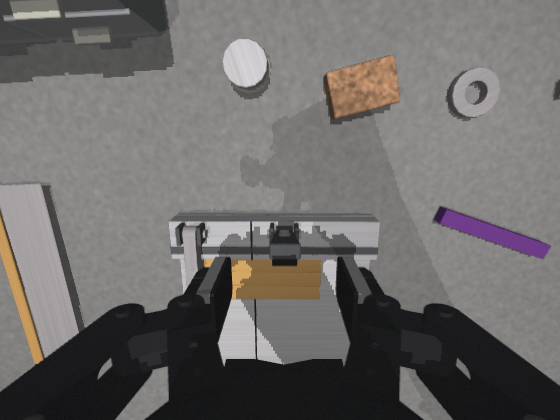

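View pics/s27.png

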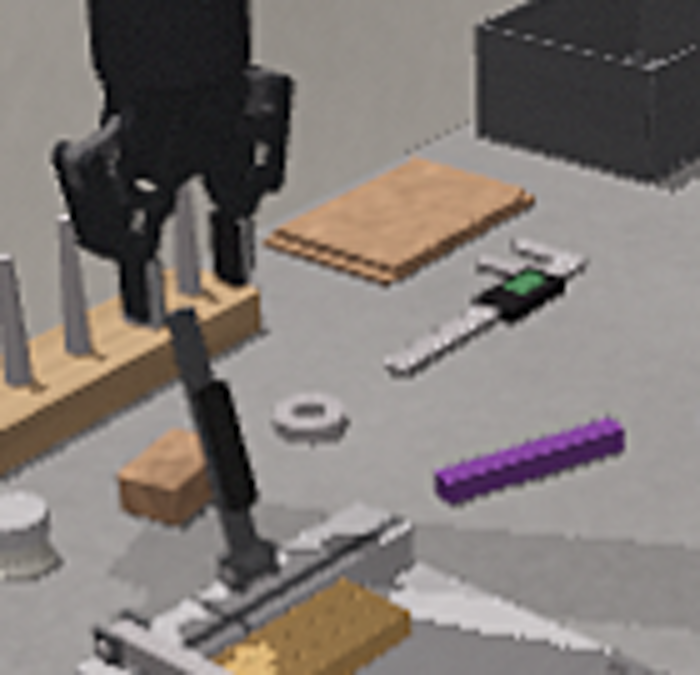

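The strap's end is centred beneath the fingers ((284,240) in the wrist view, (185,315) in the side crop). Lowering and pinching it.

Call:
{"name": "arm_command", "arguments": {
  "motion": [
    {"grip":0.4,"dx":0.001,"dy":0.012,"dz":0.004,"rx":0,"ry":0.3,"rz":0},
    {"grip":0.4,"dx":0,"dy":0.012,"dz":0,"rx":0,"ry":0,"rz":0},
    {"grip":0.4,"dx":0,"dy":0.008,"dz":0,"rx":0,"ry":0,"rz":0},
    {"grip":0.7,"dx":0,"dy":0,"dz":0,"rx":0,"ry":0,"rz":0},
    {"grip":1,"dx":0,"dy":0,"dz":0,"rx":0,"ry":0,"rz":0},
    {"grip":1,"dx":0,"dy":0,"dz":0,"rx":0,"ry":0,"rz":0},
    {"grip":1,"dx":0,"dy":0,"dz":0,"rx":0,"ry":0,"rz":0},
    {"grip":1,"dx":0,"dy":0,"dz":0,"rx":0,"ry":0,"rz":0}
  ],
  "newtons": 35
}}

```text
time: 41.17
tool_pos: [0.6637, 0.1133, 0.1462]
tcp_rot: [0.482, -0.513, 0.518, -0.486]
force: [-0.2, -0.2, -1.3]
opening: 0.179
```

```bash
python3 - <<'E'
from h import *
go(j2w([118,-17,142]),-3.5); arc()
s=ctrl.get_image("side"); save(s,"s28",(170,120,310,255),5)
E
```

```text
t 41.17 tcp [0.6637 0.1133 0.1462] jig [119.7 -16.  146.2] yaw -3.58 open 0.179 F [-0.2 -0.2 -1.3] tilt 0.48
 dxyz now [ 0.001   0.0042 -0.0017]
 ry -0.08  dxyz after turn [ 0.001   0.0042 -0.0017]
 level rotvec deg [-0.48 -0.08  0.02]
grasp jig [119.5 -16.  164.9] r 129.6 phi 105.5 F [-0.2 -0.2 -1.3] open 0.179 t 41.17
```

View pics/s28.png

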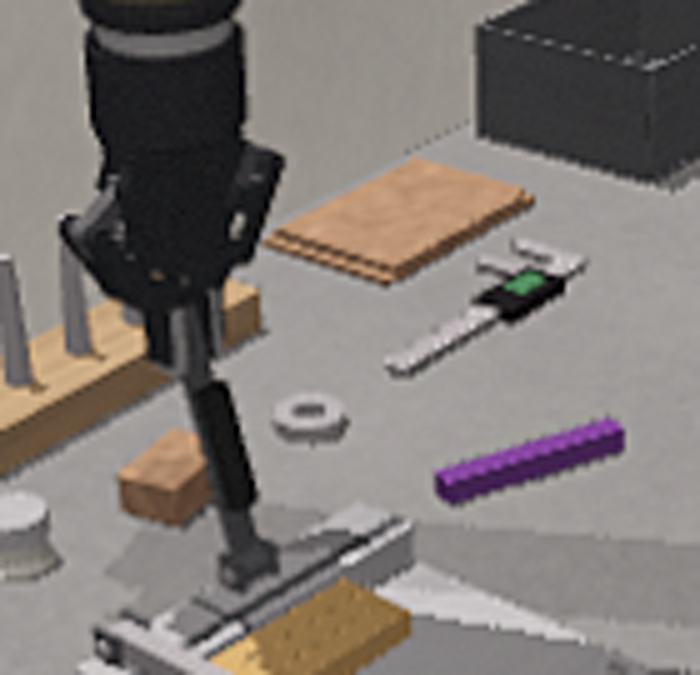

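Call:
{"name": "arm_command", "arguments": {
  "motion": [
    {"grip":1,"dx":0,"dy":-0.0033,"dz":-0.0155,"rx":-0.5,"ry":0,"rz":0},
    {"grip":1,"dx":0,"dy":-0.0014,"dz":-0.0158,"rx":-0.5,"ry":0,"rz":0},
    {"grip":1,"dx":0,"dy":0.0006,"dz":-0.0158,"rx":-0.5,"ry":0,"rz":0},
    {"grip":1,"dx":0,"dy":0.0025,"dz":-0.0156,"rx":-0.5,"ry":0,"rz":0},
    {"grip":1,"dx":0,"dy":0,"dz":0,"rx":0,"ry":0,"rz":0}
  ]
}}

```text
time: 41.63
tool_pos: [0.6085, 0.1167, 0.1501]
tcp_rot: [-0.484, 0.518, -0.513, 0.483]
force: [0.4, 0.2, -8.1]
opening: 0.18
```

```bash
python3 - <<'E'
from h import *
arc(); go([0,0,0],-3.5)
E
```

```text
grasp jig [ 64.5 -16.  168.8] r 130.4 phi 81.0 F [ 0.4  0.2 -8.1] open 0.180 t 41.63
t 41.63 tcp [0.6085 0.1167 0.1501] jig [ 64.4 -15.9 150.1] yaw -3.68 open 0.180 F [ 0.4  0.2 -8.1] tilt 0.41
 dxyz now [ 0.156   0.1533 -0.5988]
 ry -0.18  dxyz after turn [ 0.1536  0.1501 -0.6002]
 level rotvec deg [ 0.35 -0.18 -0.2 ]
```

Call:
{"name": "arm_command", "arguments": {
  "motion": [
    {"grip":1,"dx":0,"dy":0.004,"dz":-0.0154,"rx":0,"ry":0,"rz":0},
    {"grip":1,"dx":0,"dy":0.0055,"dz":-0.0149,"rx":0,"ry":0,"rz":0},
    {"grip":1,"dx":0,"dy":0.0072,"dz":-0.0141,"rx":-0.4,"ry":0,"rz":0},
    {"grip":1,"dx":0,"dy":0.0089,"dz":-0.0132,"rx":-0.4,"ry":0,"rz":0},
    {"grip":1,"dx":0,"dy":0,"dz":0,"rx":0,"ry":0,"rz":0}
  ]
}}

```text
time: 42.05
tool_pos: [0.562, 0.1195, 0.133]
tcp_rot: [0.48, -0.516, 0.517, -0.486]
force: [5.0, 1.0, -12.4]
opening: 0.175
```

```bash
python3 - <<'E'
from h import *
arc(); go([0,0,0],-3.5)
E
```

```text
grasp jig [ 17.7 -16.  151.7] r 130.4 phi 58.9 F [  5.    1.  -12.4] open 0.175 t 42.05
t 42.05 tcp [0.562  0.1195 0.133 ] jig [ 17.8 -15.9 133. ] yaw -3.85 open 0.175 F [  5.    1.  -12.4] tilt 0.51
 dxyz now [ 0.1577  0.1282 -0.5537]
 ry -0.35  dxyz after turn [ 0.1536  0.133  -0.5537]
 level rotvec deg [-0.42 -0.35 -0.29]
```

Call:
{"name": "arm_command", "arguments": {
  "motion": [
    {"grip":1,"dx":0,"dy":0.0092,"dz":-0.013,"rx":-0.4,"ry":-0.3,"rz":0},
    {"grip":1,"dx":0,"dy":0.0106,"dz":-0.0118,"rx":-0.4,"ry":0,"rz":0},
    {"grip":1,"dx":0,"dy":0.012,"dz":-0.0105,"rx":-0.4,"ry":0,"rz":0},
    {"grip":1,"dx":0,"dy":0.013,"dz":-0.009,"rx":-0.4,"ry":0,"rz":0},
    {"grip":1,"dx":0,"dy":0,"dz":0,"rx":0,"ry":0,"rz":0}
  ]
}}

```text
time: 42.47
tool_pos: [0.5239, 0.1218, 0.0965]
tcp_rot: [-0.486, 0.519, -0.513, 0.482]
force: [1.4, 0.3, -3.4]
opening: 0.18
```

```bash
python3 - <<'E'
from h import *
arc(); go([0,0,0],-3.5)
E
```

```text
grasp jig [-20.2 -16.  115.2] r 129.3 phi 35.6 F [ 1.4  0.3 -3.4] open 0.180 t 42.47
t 42.47 tcp [0.5239 0.1218 0.0965] jig [-20.4 -15.9  96.5] yaw -3.65 open 0.180 F [ 1.4  0.3 -3.4] tilt 0.58
 dxyz now [ 0.1552  0.1012 -0.5141]
 ry -0.15  dxyz after turn [ 0.1536  0.0965 -0.5155]
 level rotvec deg [ 0.56 -0.15 -0.14]
```

Call:
{"name": "arm_command", "arguments": {
  "motion": [
    {"grip":1,"dx":0,"dy":0.0134,"dz":-0.0084,"rx":0,"ry":0,"rz":0},
    {"grip":1,"dx":0,"dy":0.0143,"dz":-0.0065,"rx":-0.3,"ry":0,"rz":0},
    {"grip":1,"dx":0,"dy":0.015,"dz":-0.0047,"rx":0,"ry":0,"rz":0},
    {"grip":1,"dx":0,"dy":0.012,"dz":-0.0025,"rx":0,"ry":0,"rz":0},
    {"grip":1,"dx":0,"dy":0,"dz":0,"rx":0,"ry":0,"rz":0}
  ]
}}

```text
time: 42.88
tool_pos: [0.5027, 0.1231, 0.0463]
tcp_rot: [-0.488, 0.52, -0.512, 0.479]
force: [-0.8, -0.1, 0.7]
opening: 0.179
```

```bash
python3 - <<'E'
from h import *
arc(); go([0,0,0],-3.5)
w=ctrl.get_image("wrist"); save(w,"w29")
E
```

```text
grasp jig [-41.3 -16.   65. ] r 128.8 phi 11.2 F [-0.8 -0.1  0.7] open 0.179 t 42.88
t 42.88 tcp [0.5027 0.1231 0.0463] jig [-41.6 -16.   46.3] yaw -3.66 open 0.179 F [-0.8 -0.1  0.7] tilt 0.99
 dxyz now [ 0.1548  0.055  -0.4929]
 ry -0.16  dxyz after turn [ 0.1535  0.0463 -0.4942]
 level rotvec deg [ 0.99 -0.16  0.09]
```

View pics/w29.png

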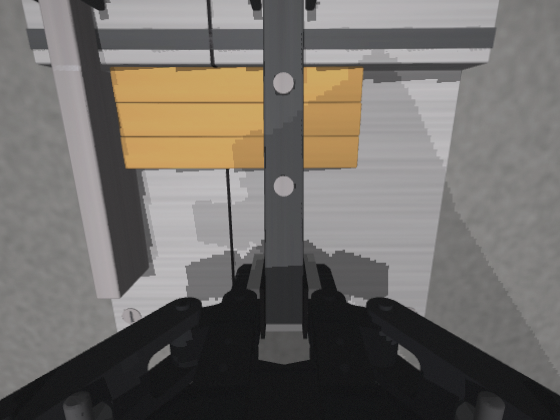

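The row is untouched (rows 67–167) and the strap is about 25 mm from down at its tip. Lowering it gently.

Call:
{"name": "arm_command", "arguments": {
  "motion": [
    {"grip":1,"dx":0,"dy":0.008,"dz":-0.001,"rx":0.5,"ry":0,"rz":0},
    {"grip":1,"dx":0,"dy":0.008,"dz":-0.0005,"rx":0.3,"ry":0,"rz":0},
    {"grip":1,"dx":0,"dy":0.006,"dz":0,"rx":0,"ry":0,"rz":0}
  ]
}}

```text
time: 43.18
tool_pos: [0.5007, 0.1231, 0.0275]
tcp_rot: [-0.487, 0.517, -0.515, 0.481]
force: [-5.1, -0.7, 4.1]
opening: 0.178
```

```bash
python3 - <<'E'
from h import *
arc(); go([0,0,0],-3.5)
E
```

```text
grasp jig [-43.5 -16.   46.2] r 128.6 phi 2.7 F [-5.1 -0.7  4.1] open 0.178 t 43.18
t 43.18 tcp [0.5007 0.1231 0.0275] jig [-43.6 -16.1  27.5] yaw -3.69 open 0.178 F [-5.1 -0.7  4.1] tilt 0.49
 dxyz now [ 0.155   0.0318 -0.4915]
 ry -0.19  dxyz after turn [ 0.1534  0.0275 -0.4922]
 level rotvec deg [ 0.43 -0.19  0.24]
```

Call:
{"name": "arm_command", "arguments": {
  "motion": [
    {"grip":1,"dx":0,"dy":0.004,"dz":0.0005,"rx":0,"ry":0,"rz":0},
    {"grip":1,"dx":0,"dy":0.004,"dz":0,"rx":0,"ry":0,"rz":0}
  ]
}}

```text
time: 43.35
tool_pos: [0.5005, 0.1231, 0.0203]
tcp_rot: [-0.488, 0.517, -0.514, 0.48]
force: [-3.2, -0.7, 3.6]
opening: 0.18
```

```bash
python3 - <<'E'
from h import *
arc(); go([0,0,0],-3.5)
E
```

```text
grasp jig [-43.6 -16.   39. ] r 128.6 phi -0.5 F [-3.2 -0.7  3.6] open 0.180 t 43.35
t 43.35 tcp [0.5005 0.1231 0.0203] jig [-43.8 -16.1  20.3] yaw -3.68 open 0.180 F [-3.2 -0.7  3.6] tilt 0.69
 dxyz now [ 0.1549  0.0264 -0.4913]
 ry -0.18  dxyz after turn [ 0.1535  0.0203 -0.492 ]
 level rotvec deg [ 0.61 -0.18  0.32]
```

Call:
{"name": "arm_command", "arguments": {
  "motion": [
    {"grip":1,"dx":0,"dy":0.003,"dz":0,"rx":0.3,"ry":0,"rz":0},
    {"grip":1,"dx":0,"dy":0.004,"dz":0,"rx":0,"ry":0,"rz":0}
  ]
}}

```text
time: 43.52
tool_pos: [0.5008, 0.1231, 0.0143]
tcp_rot: [-0.487, 0.516, -0.516, 0.48]
force: [-13.3, -4.2, 32.3]
opening: 0.183
```

```bash
python3 - <<'E'
from h import *
arc(); go([0,0,0],-3.5)
E
```

```text
grasp jig [-43.4 -16.   33. ] r 128.6 phi -3.1 F [-13.3  -4.2  32.3] open 0.183 t 43.52
t 43.52 tcp [0.5008 0.1231 0.0143] jig [-43.5 -16.1  14.3] yaw -3.69 open 0.183 F [-13.3  -4.2  32.3] tilt 0.51
 dxyz now [ 0.155   0.0183 -0.4917]
 ry -0.19  dxyz after turn [ 0.1534  0.0143 -0.4924]
 level rotvec deg [ 0.35 -0.19  0.37]
```

Call:
{"name": "arm_command", "arguments": {
  "motion": [
    {"grip":1,"dx":0,"dy":0,"dz":0,"rx":0,"ry":0,"rz":0},
    {"grip":0.7,"dx":0,"dy":0,"dz":0,"rx":0,"ry":0,"rz":0},
    {"grip":0.5,"dx":0,"dy":0,"dz":0,"rx":0,"ry":0,"rz":0},
    {"grip":0.5,"dx":0,"dy":0,"dz":0,"rx":0,"ry":0,"rz":0},
    {"grip":0.5,"dx":0,"dy":0,"dz":0,"rx":0,"ry":0,"rz":0},
    {"grip":0.5,"dx":0,"dy":-0.02,"dz":0,"rx":0,"ry":0,"rz":0},
    {"grip":0.5,"dx":0,"dy":-0.035,"dz":0,"rx":0,"ry":0,"rz":0},
    {"grip":0.5,"dx":0,"dy":-0.035,"dz":0,"rx":0,"ry":0,"rz":0}
  ]
}}

```text
time: 44.18
tool_pos: [0.5004, 0.123, 0.1015]
tcp_rot: [-0.487, 0.519, -0.514, 0.479]
force: [0.4, -0.5, -0.3]
opening: 0.501
```

```bash
python3 - <<'E'
from h import *
go(j2w([-38,71,90]),-3.5)
w=ctrl.get_image("wrist"); save(w,"w30")
s=ctrl.get_image("side"); save(s,"s30",(170,185,310,300),5)
P=[[-55,-25,44],[-55,-9,44],[-55,-9,36]]
print(((proj(s,[j2w(p) for p in P])-[170,185]+.5)*5).round(0).tolist())
print(proj(w,[j2w(p) for p in P]).round(0).tolist())
E
```

```text
t 44.18 tcp [0.5004 0.123  0.1015] jig [-43.9 -16.2 101.5] yaw -3.77 open 0.501 F [ 0.4 -0.5 -0.3] tilt 0.78
 dxyz now [-0.0872  0.0111  0.0057]
 ry -0.27  dxyz after turn [-0.0872  0.0115  0.0059]
 level rotvec deg [ 0.76 -0.27  0.19]
[[470.0, 325.0], [449.0, 339.0], [449.0, 353.0]]
[[296.0, 246.0], [273.0, 246.0], [273.0, 242.0]]
```

View pics/w30.png

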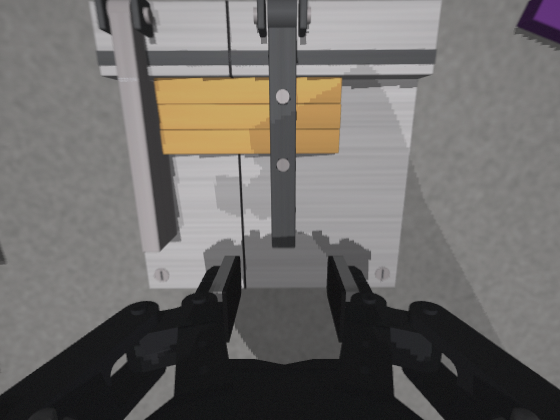

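View pics/s30.png

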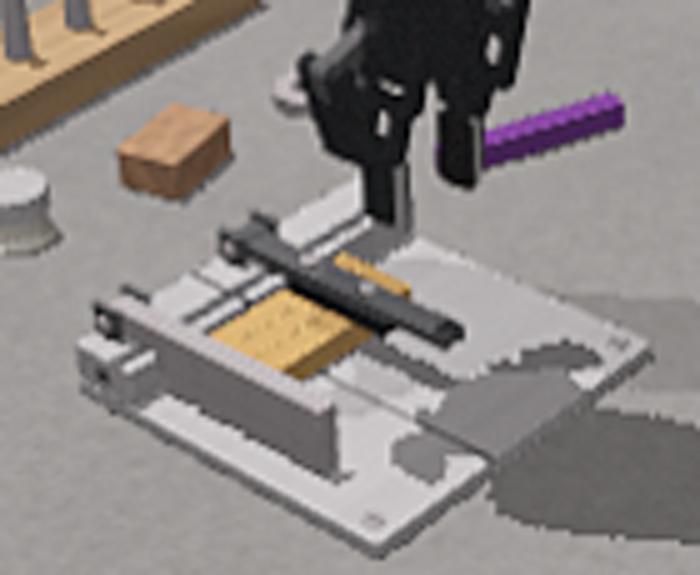

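The strap lies down on the row (end at side crop (450,338), where a lowered strap should be), and the row and flag are unchanged. Now lifting the flag.

Call:
{"name": "arm_command", "arguments": {
  "motion": [
    {"grip":0.5,"dx":-0.035,"dy":0,"dz":0.003,"rx":0.7,"ry":-0.2,"rz":0.2},
    {"grip":0.5,"dx":-0.03,"dy":0,"dz":0.002,"rx":0,"ry":0,"rz":0},
    {"grip":0.5,"dx":-0.014,"dy":0,"dz":0,"rx":0,"ry":0,"rz":0},
    {"grip":0.5,"dx":0,"dy":0,"dz":0,"rx":0,"ry":0,"rz":0},
    {"grip":0.5,"dx":0,"dy":0,"dz":0,"rx":0,"ry":0,"rz":0}
  ]
}}

```text
time: 44.7
tool_pos: [0.5198, 0.2029, 0.108]
tcp_rot: [0.477, -0.512, 0.522, -0.488]
force: [-0.1, -0.3, -0.5]
opening: 0.499
```

```bash
python3 - <<'E'
from h import *
go(j2w([-38,71.5,16]),-3.5)
w=ctrl.get_image("wrist"); save(w,"w31")
E
```

```text
t 44.70 tcp [0.5198 0.2029 0.108 ] jig [-29.4  64.7 108. ] yaw -4.00 open 0.499 F [-0.1 -0.3 -0.5] tilt 1.16
 dxyz now [-0.0065  0.0918 -0.0105]
 ry -0.50  dxyz after turn [-0.0068  0.092  -0.0086]
 level rotvec deg [-1.16 -0.5  -0.1 ]
```

View pics/w31.png

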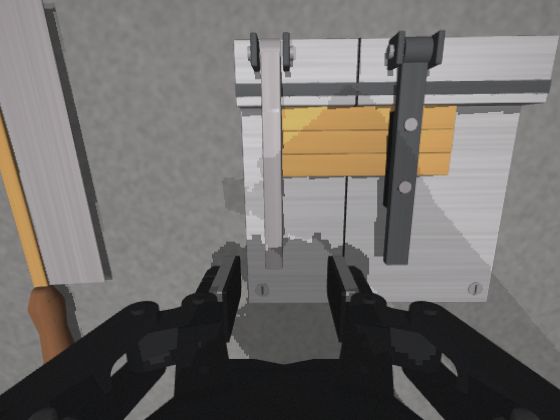

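Call:
{"name": "arm_command", "arguments": {
  "motion": [
    {"grip":0.5,"dx":-0.007,"dy":0,"dz":-0.007,"rx":-1.1,"ry":-0.5,"rz":0},
    {"grip":0.5,"dx":0,"dy":0.02,"dz":0,"rx":0,"ry":0,"rz":0},
    {"grip":0.5,"dx":0,"dy":0.02,"dz":0,"rx":0,"ry":0,"rz":0},
    {"grip":0.5,"dx":0,"dy":0,"dz":0,"rx":0,"ry":0,"rz":0},
    {"grip":0.5,"dx":0,"dy":0,"dz":0,"rx":0,"ry":0,"rz":0}
  ]
}}

```text
time: 45.17
tool_pos: [0.5128, 0.2055, 0.0663]
tcp_rot: [-0.484, 0.517, -0.516, 0.482]
force: [0.5, -0.0, 0.3]
opening: 0.501
```

```bash
python3 - <<'E'
from h import *
go(j2w([-38,71.5,16]),-3.5)
E
```

```text
t 45.17 tcp [0.5128 0.2055 0.0663] jig [-36.6  66.9  66.3] yaw -3.84 open 0.501 F [ 0.5 -0.   0.3] tilt 0.18
 dxyz now [-0.0046  0.0503 -0.0013]
 ry -0.34  dxyz after turn [-0.0046  0.0503 -0.0014]
 level rotvec deg [ 0.17 -0.34  0.08]
```

Call:
{"name": "arm_command", "arguments": {
  "motion": [
    {"grip":0.5,"dx":-0.004,"dy":0,"dz":-0.001,"rx":0,"ry":-0.3,"rz":0},
    {"grip":0.5,"dx":0,"dy":0.015,"dz":0,"rx":0,"ry":0,"rz":0},
    {"grip":0.5,"dx":0,"dy":0.015,"dz":0,"rx":0,"ry":0,"rz":0},
    {"grip":0.5,"dx":0,"dy":0.01,"dz":0,"rx":0,"ry":0,"rz":0},
    {"grip":0.5,"dx":0,"dy":0,"dz":0,"rx":0,"ry":0,"rz":0},
    {"grip":0.5,"dx":0,"dy":0,"dz":0,"rx":0,"ry":0,"rz":0}
  ]
}}

```text
time: 45.67
tool_pos: [0.5141, 0.209, 0.0267]
tcp_rot: [0.484, -0.515, 0.516, -0.484]
force: [1.0, 0.3, -0.3]
opening: 0.501
```

```bash
python3 - <<'E'
from h import *
go(j2w([-38,71.5,16]),-3.5)
E
```

```text
t 45.67 tcp [0.5141 0.209  0.0267] jig [-35.5  70.5  26.7] yaw -3.67 open 0.501 F [ 1.   0.3 -0.3] tilt 0.07
 dxyz now [-0.001   0.0107 -0.0025]
 ry -0.17  dxyz after turn [-0.001   0.0107 -0.0025]
 level rotvec deg [-0.05 -0.17  0.05]
```

Flag is centred between the fingers; down 8 mm and pinch.

Call:
{"name": "arm_command", "arguments": {
  "motion": [
    {"grip":0.5,"dx":-0.001,"dy":0.006,"dz":-0.003,"rx":0,"ry":-0.1,"rz":0},
    {"grip":0.5,"dx":0,"dy":0.003,"dz":0,"rx":0,"ry":0,"rz":0},
    {"grip":0.7,"dx":0,"dy":0,"dz":0,"rx":0,"ry":0,"rz":0},
    {"grip":1,"dx":0,"dy":0,"dz":0,"rx":0,"ry":0,"rz":0},
    {"grip":1,"dx":0,"dy":0,"dz":0,"rx":0,"ry":0,"rz":0},
    {"grip":1,"dx":0,"dy":0,"dz":0,"rx":0,"ry":0,"rz":0},
    {"grip":1,"dx":0,"dy":0,"dz":0,"rx":0,"ry":0,"rz":0}
  ],
  "newtons": 35
}}

```text
time: 46.25
tool_pos: [0.5116, 0.2107, 0.0182]
tcp_rot: [0.484, -0.514, 0.516, -0.485]
force: [-0.1, 0.3, -0.9]
opening: 0.132
```

```bash
python3 - <<'E'
from h import *
arc(); go(j2w([-38,71.5,16]),-3.5)
E
```

```text
grasp jig [-38.1  72.   36.9] r 123.1 phi -1.4 F [-0.1  0.3 -0.9] open 0.132 t 46.25
t 46.25 tcp [0.5116 0.2107 0.0182] jig [-38.   72.   18.2] yaw -3.54 open 0.132 F [-0.1  0.3 -0.9] tilt 0.17
 dxyz now [0.0005 0.0022 0.    ]
 ry -0.04  dxyz after turn [0.0005 0.0022 0.    ]
 level rotvec deg [-0.17 -0.04  0.03]
```

Call:
{"name": "arm_command", "arguments": {
  "motion": [
    {"grip":1,"dx":0,"dy":-0.015,"dz":0.0005,"rx":0,"ry":0,"rz":0},
    {"grip":1,"dx":0,"dy":-0.0148,"dz":0.0023,"rx":0,"ry":0,"rz":0},
    {"grip":1,"dx":0,"dy":-0.0144,"dz":0.0041,"rx":0,"ry":0,"rz":0},
    {"grip":1,"dx":0,"dy":-0.0138,"dz":0.0059,"rx":0,"ry":0,"rz":0},
    {"grip":1,"dx":0,"dy":0,"dz":0,"rx":0,"ry":0,"rz":0}
  ]
}}

```text
time: 46.67
tool_pos: [0.5239, 0.21, 0.0764]
tcp_rot: [-0.484, 0.516, -0.515, 0.485]
force: [0.1, 0.4, 0.0]
opening: 0.133
```

```bash
python3 - <<'E'
from h import *
arc(); go([0,0,0],-3.5)
E
```

```text
grasp jig [-25.7  72.   95.1] r 123.7 phi 26.5 F [0.1 0.4 0. ] open 0.133 t 46.67
t 46.67 tcp [0.5239 0.21   0.0764] jig [-25.7  72.1  76.4] yaw -3.54 open 0.133 F [0.1 0.4 0. ] tilt 0.12
 dxyz now [ 0.2421  0.0758 -0.51  ]
 ry -0.04  dxyz after turn [ 0.2416  0.0764 -0.5101]
 level rotvec deg [-0.01 -0.04 -0.12]
```

Call:
{"name": "arm_command", "arguments": {
  "motion": [
    {"grip":1,"dx":0,"dy":-0.013,"dz":0.0075,"rx":0,"ry":0,"rz":0},
    {"grip":1,"dx":0,"dy":-0.012,"dz":0.0092,"rx":0,"ry":0,"rz":0},
    {"grip":1,"dx":0,"dy":-0.0108,"dz":0.0106,"rx":0,"ry":0,"rz":0},
    {"grip":1,"dx":0,"dy":-0.0094,"dz":0.0119,"rx":0,"ry":0,"rz":0},
    {"grip":1,"dx":0,"dy":0,"dz":0,"rx":0,"ry":0,"rz":0}
  ]
}}

```text
time: 47.08
tool_pos: [0.5568, 0.2079, 0.1178]
tcp_rot: [-0.488, 0.519, -0.511, 0.482]
force: [1.6, -1.2, 2.6]
opening: 0.133
```

```bash
python3 - <<'E'
from h import *
arc(); go([0,0,0],-3.5)
s=ctrl.get_image("side"); save(s,"s32",(170,165,310,300),5)
E
```

```text
grasp jig [  7.5  72.  136.5] r 123.7 phi 51.2 F [ 1.6 -1.2  2.6] open 0.133 t 47.08
t 47.08 tcp [0.5568 0.2079 0.1178] jig [  7.3  72.  117.8] yaw -3.46 open 0.133 F [ 1.6 -1.2  2.6] tilt 0.79
 dxyz now [ 0.2413  0.125  -0.5416]
 ry 0.04  dxyz after turn [ 0.2416  0.1178 -0.5431]
 level rotvec deg [ 0.78  0.04 -0.04]
```

View pics/s32.png

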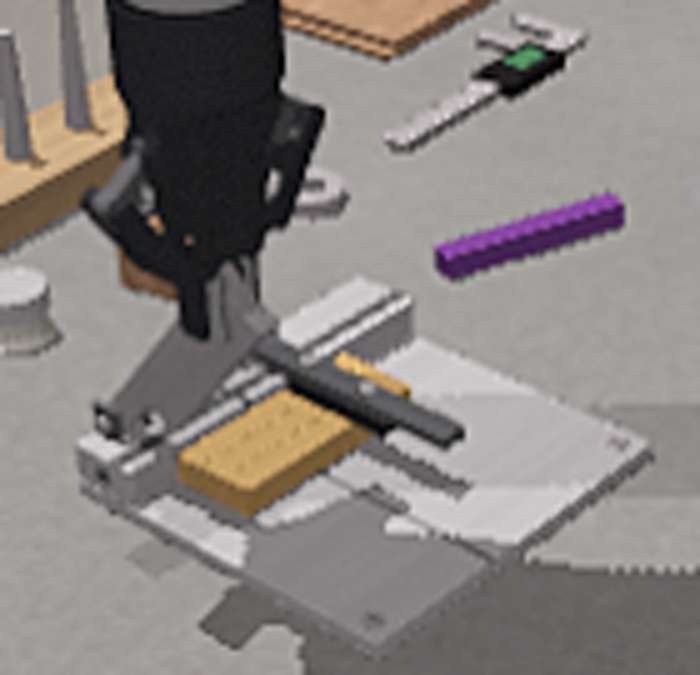

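The flag is rising in the grip at about 51°, and the bars and strap are unmoved. Continuing the arc.

Call:
{"name": "arm_command", "arguments": {
  "motion": [
    {"grip":1,"dx":0,"dy":-0.0086,"dz":0.0125,"rx":0.4,"ry":0,"rz":0},
    {"grip":1,"dx":0,"dy":-0.0069,"dz":0.0135,"rx":0.4,"ry":0,"rz":0},
    {"grip":1,"dx":0,"dy":-0.0052,"dz":0.0142,"rx":0,"ry":0,"rz":0},
    {"grip":1,"dx":0,"dy":-0.0034,"dz":0.0147,"rx":0,"ry":0,"rz":0},
    {"grip":1,"dx":0,"dy":0,"dz":0,"rx":0,"ry":0,"rz":0}
  ]
}}

```text
time: 47.55
tool_pos: [0.5974, 0.2053, 0.1377]
tcp_rot: [-0.494, 0.518, -0.509, 0.477]
force: [3.0, -1.0, -2.6]
opening: 0.135
```

```bash
python3 - <<'E'
from h import *
arc(); go([0,0,0],-3.5)
E
```

```text
grasp jig [ 48.4  72.1 156.4] r 122.0 phi 72.5 F [ 3.  -1.  -2.6] open 0.135 t 47.55
t 47.55 tcp [0.5974 0.2053 0.1377] jig [ 47.9  71.9 137.7] yaw -3.21 open 0.135 F [ 3.  -1.  -2.6] tilt 1.55
 dxyz now [ 0.2371  0.1547 -0.5813]
 ry 0.29  dxyz after turn [ 0.2414  0.1377 -0.5838]
 level rotvec deg [1.47 0.3  0.5 ]
```

Call:
{"name": "arm_command", "arguments": {
  "motion": [
    {"grip":1,"dx":0,"dy":-0.0045,"dz":0.0146,"rx":0.5,"ry":0,"rz":0},
    {"grip":1,"dx":0,"dy":-0.0025,"dz":0.0149,"rx":0.5,"ry":0,"rz":0},
    {"grip":1,"dx":0,"dy":-0.0005,"dz":0.015,"rx":0.3,"ry":0,"rz":0},
    {"grip":1,"dx":0,"dy":0,"dz":0.006,"rx":0,"ry":0,"rz":0},
    {"grip":1,"dx":0,"dy":0,"dz":0,"rx":0,"ry":0,"rz":0}
  ]
}}

```text
time: 47.97
tool_pos: [0.6385, 0.2027, 0.1425]
tcp_rot: [-0.495, 0.515, -0.512, 0.477]
force: [-1.0, -1.9, 3.2]
opening: 0.136
```

```bash
python3 - <<'E'
from h import *
arc(); go([0,0,0],-3.5)
E
```

```text
grasp jig [ 89.5  72.  161.2] r 121.2 phi 92.1 F [-1.  -1.9  3.2] open 0.136 t 47.97
t 47.97 tcp [0.6385 0.2027 0.1425] jig [ 89.1  71.8 142.5] yaw -3.13 open 0.136 F [-1.  -1.9  3.2] tilt 1.44
 dxyz now [ 0.235   0.1588 -0.6234]
 ry 0.37  dxyz after turn [ 0.2413  0.1425 -0.625 ]
 level rotvec deg [1.18 0.38 0.82]
```

Call:
{"name": "arm_command", "arguments": {
  "motion": [
    {"grip":0.7,"dx":0,"dy":0,"dz":0,"rx":0,"ry":0,"rz":0},
    {"grip":0.5,"dx":0,"dy":0,"dz":0,"rx":0,"ry":0,"rz":0},
    {"grip":0.4,"dx":0,"dy":0,"dz":0,"rx":0,"ry":0,"rz":0},
    {"grip":0.4,"dx":0,"dy":0,"dz":0,"rx":0,"ry":0,"rz":0},
    {"grip":0.4,"dx":0,"dy":-0.025,"dz":0,"rx":0.8,"ry":0.3,"rz":0.5},
    {"grip":0.4,"dx":0,"dy":-0.035,"dz":0,"rx":0,"ry":0,"rz":0},
    {"grip":0.4,"dx":0,"dy":-0.035,"dz":0,"rx":0,"ry":0,"rz":0},
    {"grip":0.4,"dx":0,"dy":-0.01,"dz":0,"rx":0,"ry":0,"rz":0}
  ]
}}

```text
time: 48.63
tool_pos: [0.6353, 0.2028, 0.2441]
tcp_rot: [-0.491, 0.514, -0.513, 0.48]
force: [0.4, 0.3, 0.9]
opening: 0.597
```

Call:
{"name": "arm_command", "arguments": {
  "motion": [
    {"grip":0.4,"dx":0.03,"dy":0,"dz":-0.025,"rx":0,"ry":0,"rz":0},
    {"grip":0.4,"dx":0.035,"dy":0,"dz":-0.02,"rx":0,"ry":0,"rz":0},
    {"grip":0.4,"dx":0.035,"dy":0,"dz":-0.02,"rx":0,"ry":0,"rz":0},
    {"grip":0.4,"dx":0.01,"dy":0,"dz":-0.01,"rx":0,"ry":0,"rz":0},
    {"grip":0.4,"dx":0,"dy":0,"dz":0,"rx":0,"ry":0,"rz":0},
    {"grip":0.4,"dx":0,"dy":0,"dz":0,"rx":0,"ry":0,"rz":0}
  ]
}}

```text
time: 49.13
tool_pos: [0.5523, 0.0974, 0.2453]
tcp_rot: [-0.491, 0.512, -0.512, 0.484]
force: [-0.7, -0.3, 0.0]
opening: 0.607
```

```bash
python3 - <<'E'
from h import *
go(j2w([0,0,250]),-3.5)
w=ctrl.get_image("wrist"); save(w,"w33",(120,20,400,230),2.8)
s=ctrl.get_image("side"); save(s,"s33",(170,165,310,300),5)
for b in bars(w,.026): print(b, w2j([b[1]/1000,b[2]/1000,0]))
P=[[7,-55,26],[55,-55,26],[7,65,26],[55,65,26]]
print(((proj(w,[j2w(p) for p in P])-[120,20])*2.8).round(0).tolist())
print(bars(ctrl.get_image("top"),.016)[:3])
E
```

```text
t 49.13 tcp [0.5523 0.0974 0.2453] jig [  9.5 -38.6 245.3] yaw -2.87 open 0.607 F [-0.7 -0.3  0. ] tilt 0.57
 dxyz now [-0.0386 -0.0049 -0.0091]
 ry 0.63  dxyz after turn [-0.0386 -0.0047 -0.0095]
 level rotvec deg [0.4  0.63 0.41]
(array([533., 175.]), 548.5, -194.3, 25.1, 14.8, 77.7) [  23.48870171 -329.98153114    0.        ]
(array([283., 167.]), 572.9, 95.7, 44.9, 29.3, -3.0) [ 30.13911433 -39.03285523   0.        ]
(array([223., 167.]), 577.0, 163.7, 71.3, 46.0, 86.7) [30.08016631 29.09061007  0.        ]
(array([ 20., 172.]), 577.9, 396.9, 195.2, 12.1, -1.3) [ 16.74196821 261.91058875   0.        ]
[[493.0, 469.0], [495.0, 353.0], [206.0, 467.0], [197.0, 350.0]]
[(array([ 99., 221.]), 523.8, 407.3, 320.3, 23.2, 0.9), (array([ 37., 165.]), 665.2, 574.8, 64.0, 20.5, -29.3), (array([246., 128.]), 755.1, 35.3, 58.0, 42.2, -79.7)]
```

View pics/w33.png

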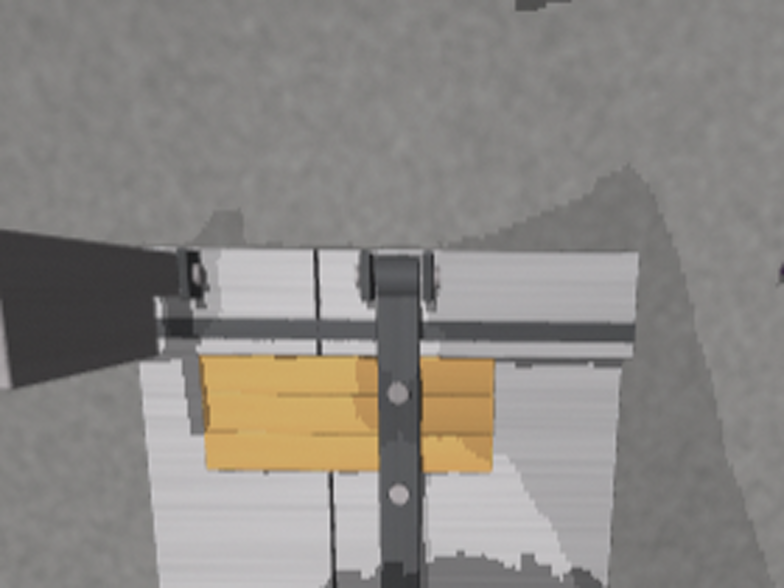

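View pics/s33.png

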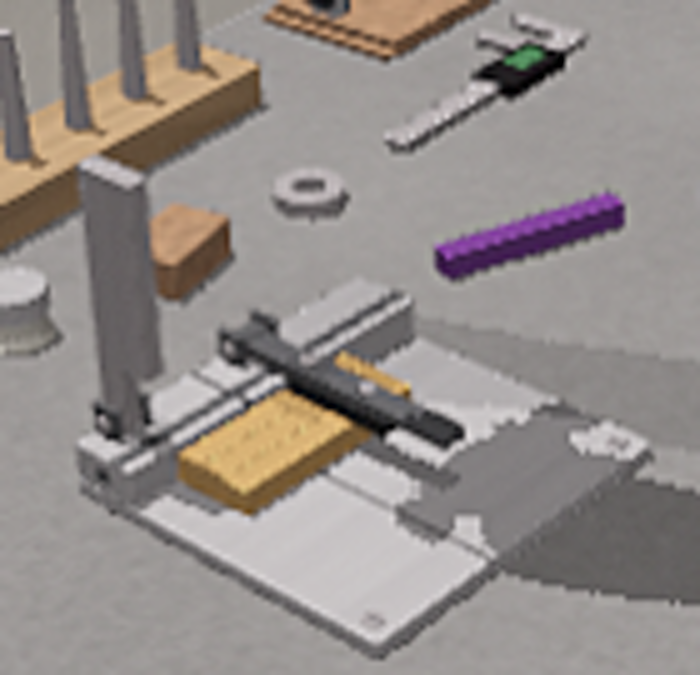

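The row's corners at (205,470), (493,472), (202,355) and (495,357) lie within about 5 crop pixels (about 2 image pixels) of where a seated row projects. The strap is down, the flag is upright and the arm is clear. Handing in.

```bash
python3 - <<'E'
from h import *
print(ctrl.get_state()["qvel"].round(3), ctrl.job_done())
E
```

```text
the job is handed in; nothing more can be done
[-0.012  0.01  -0.005 -0.006 -0.005  0.002  0.004] None
```

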